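# Hang the utensil bracket and load it

## Task

Hook the utensil bracket's claws into the two topmost slots of the slotted upright and press it down until it snaps fully home. Then hang every wooden utensil that lies on the chopping board in it, each handle-down through a hole of its own with its head resting on the deck, and leave everything else on the counter where it is.

Things in the scene. Friction and masses are not known exactly. Their poses are not given: they have to be found in the camera images.
- upright: Slotted steel upright, fixed; place and yaw vary. A channel 60 mm wide, 275 mm high, front sheet 4 mm thick, on a 12 mm thick dark foot behind the front. Origin on the counter under the middle of the front face; -x points out of the face towards the robot, z up. Four slots on its centre line, each 14 mm wide, 28 mm high, bottoms at 71, 121, 171, 221 mm.
- slot_top (a point): Middle of the bottom edge of the topmost slot, on the front face (221 mm up); axes of the upright.
- slot_second (a point): The same for the slot next below it (171 mm up).
- roller_catch (a point): White sprung roller in the upright's face, just below the second slot: radius 5 mm, this point on its axis (along y), 153.5 mm up and 2.5 mm behind the face, so it stands 2.5 mm proud. It yields inward against 4 to 6 N; the bracket's bottom bar snaps past it at roughly 10 N of downward push (5 to 15).
- bracket: Loose aluminium bracket, about 280 g, standing on the counter the same way up as it hangs. Origin at underside level, middle of the back plate's rear face; x points out of the rear (the way the claws go in), z up. Arm 178 mm long to -x, 52 mm wide (grasp across this), deck top at z = 20 mm, side flanges down to z = 0. Back plate 44 mm wide, up to z = 90 mm.
- claw_top (a point): Underside of the neck of the bracket's upper claw where it leaves the back plate (bracket x = 0, z = 76 mm). Claw: 8 mm wide, neck 8 mm high, reaching 11 mm to +x, with a lip over its last 5 mm that hangs 10 mm below the neck. So lift this point 14 mm above slot_top's height to enter; then back plate to the face, then down till the neck rests on the slot's bottom.
- claw_low (a point): The same for the lower claw (z = 26 mm), alike in shape; it belongs in slot_second. When both necks rest on their slot bottoms the bracket is home: its origin 145 mm, deck top 165 mm above the counter, the bottom bar (z 0 to 4 mm) snapped in below the roller. Home, it may droop up to 0.03 rad.
- deck (a point): Middle of the deck's top surface (bracket x = -89 mm, z = 20 mm), near the bracket's centre of mass; axes of the bracket.
- board: Fixed bamboo chopping board, 360 (x) by 320 (y) by 20 mm thick; origin under its centre; place and yaw vary. The utensils lie on it.
- hole0 (a point): Middle of the hole nearest the upright, at the deck's top surface (bracket x = -52 mm, z = 20 mm). Four such holes go through the 4 mm thick deck, 24 mm (along x) by 22 mm (y), at y = 0, x = -52, -86, -120, -154 mm. The upright's foot lies behind the face, so below the deck is free counter.
- turner: Loose beech turner, 70 g, a square-ended rectangular head; 161 mm long, 16 mm thick everywhere. Origin on its underside at the shoulder, where handle meets head: handle 14 mm wide runs 105 mm to -x, head 34 mm wide and 56 mm long to +x; z is its upper side as it lies. It may be absent (None).
- turner_tail (a point): Free end of the turner's handle, x = -105 mm, mid-thickness; axes of the body.
- spoon: Loose beech spoon, 70 g, a round-ended head with a shallow bowl; 161 mm long, 16 mm thick everywhere. Origin on its underside at the shoulder, where handle meets head: handle 14 mm wide runs 105 mm to -x, head 34 mm wide and 56 mm long to +x; z is its upper side as it lies. It may be absent (None).
- spoon_tail (a point): Free end of the spoon's handle, x = -105 mm, mid-thickness; axes of the body.
- fork: Loose beech fork, 70 g, a three-tined head; 161 mm long, 16 mm thick everywhere. Origin on its underside at the shoulder, where handle meets head: handle 14 mm wide runs 105 mm to -x, head 34 mm wide and 56 mm long to +x; z is its upper side as it lies. It may be absent (None).
- fork_tail (a point): Free end of the fork's handle, x = -105 mm, mid-thickness; axes of the body.
- scraper: Loose beech scraper, 70 g, a head with one corner cut off (its far end, x 34 to 56 mm, is narrower: take it nearer the shoulder); 161 mm long, 16 mm thick everywhere. Origin on its underside at the shoulder, where handle meets head: handle 14 mm wide runs 105 mm to -x, head 34 mm wide and 56 mm long to +x; z is its upper side as it lies. It may be absent (None).
- scraper_tail (a point): Free end of the scraper's handle, x = -105 mm, mid-thickness; axes of the body.
- banana: Bystander: the yellow banana, loose, to be left where it is; origin at the centre of its underside. About 190 mm long, 36 mm thick.
- jar_lid: Bystander: the green jar lid, loose, to be left where it is; origin at the centre of its underside. 82 mm across, 13 mm high, lying open side up.
- honey: Bystander: the honey jar, loose, to be left where it is; origin at the centre of its underside. 76 mm across, 110 mm high.
- mug: Bystander: the blue mug, loose, to be left where it is; origin at the centre of its underside. 82 mm across, 95 mm high.
- plate: Bystander: white plate, 210 mm across, with a slice of bread on it, 31 mm high in all; fixed to the counter; origin at the centre of its underside.
There are look-alikes about, which are no part of the job. Leave any purple or yellow look-alike of the scraper alone.

How it is judged:
On the way:
1. the bracket is hooked into the two topmost slots and pressed fully home (z of bracket in the frame of upright between 0.14 and 0.1485 m and x of bracket in the frame of upright between -0.006 and 0.004 m and y of bracket in the frame of upright between -0.008 and 0.008 m and angle between the z axis of bracket and the z axis of upright, either way round below 0.09 rad and angle between the x axis of bracket and the x axis of upright, either way round below 0.15 rad), for 0.3 s.
At the end, for the whole second after the job is handed in: Bracket home in the two topmost slots (origin 140-148.5 mm up, within 6 mm of the face, leaning under 0.09 rad); every utensil present hangs through a deck hole: tail 65 mm or more below the bracket's underside, shoulder 10 mm or more above it, within 0.45 rad of vertical; all at rest (all of step 1 and linear speed of each of bracket, turner, spoon, fork, scraper below 0.03 m/s and z of each of turner_tail, spoon_tail, fork_tail, scraper_tail in the frame of bracket below -0.065 m and z of each of turner, spoon, fork, scraper in the frame of bracket above 0.01 m and x of turner in the frame of bracket between -0.176 and -0.03 m and y of turner in the frame of bracket between -0.03 and 0.03 m and angle between each of turner, spoon, fork, scraper's own x axis and vertical below 0.45 rad and x of spoon in the frame of bracket between -0.176 and -0.03 m and y of spoon in the frame of bracket between -0.03 and 0.03 m and x of fork in the frame of bracket between -0.176 and -0.03 m and y of fork in the frame of bracket between -0.03 and 0.03 m and x of scraper in the frame of bracket between -0.176 and -0.03 m and y of scraper in the frame of bracket between -0.03 and 0.03 m); the robot touches nothing.
It fails at once if the yellow banana is pushed more than 5 cm from its place (distance of banana from where it was at the start of the episode above 0.05 m).
It fails at once if the green jar lid is pushed more than 5 cm from its place (distance of jar_lid from where it was at the start of the episode above 0.05 m).
It fails at once if the honey jar is pushed more than 5 cm from its place (distance of honey from where it was at the start of the episode above 0.05 m).
It fails at once if the blue mug is pushed more than 5 cm from its place (distance of mug from where it was at the start of the episode above 0.05 m).
Of turner, spoon, fork, scraper only 3 to 4 are there at a start; the rules pass over those that are not, and their reading is None.
At some moment in a run one of turner, spoon, fork, scraper may be knocked a few centimetres aside while the robot is not near it.
It also fails if it takes over 210 s, if anything falls off the work surface, if the arm or the gripper's body presses on something with over 40 N, if the wrist force passes 120 N, or if a joint passes its speed limit or range.

## Robot

A 6-joint arm with a two-finger parallel gripper is mounted at the origin on the work surface. World frame = base frame: x ahead of the robot, y to its left, z up, the work surface at z = 0. Lengths are in m, angles in rad, forces in N, time in s.
With the tool pointing down it reaches from about 0.375 to 0.975 m from the base axis. Payload 3.8 kg.
Tool frame: the origin (TCP) lies on the centre line of the jaws, within the pads' length; the fingertips stand 14 mm ahead of it and the grasp point (between the pads) lies 5 mm behind it (bot.finger_overhang is the distance from the TCP to the fingertips, in m); y points along the fingers, x is the direction in which the jaws open and shut, and the axes are right-handed (so a half turn about y gives the same grasp; the last joint's range is limited). The gripper opens to 85 mm and grips with 20 to 120 N. Pads are 22 mm wide; open, the fingers measure 114 mm over their backs; the gripper's body (76 mm by 85 mm) begins 54 mm behind the grasp point. The pads swing forward as they close: fully open they stand 13 mm farther back than shut.
Start: joints at [1.111, 0.264, 1.604, -0, 1.274, -0.037], TCP at [0.277, 0.616, 0.245] pointing down, gripper open.
Joint ranges: [-2.63, 2.63], [-0.94, 2.18], [0.31, 2.57], [-1.31, 4.45], [0, 2.66], [-2.55, 2.55]. Speed limits (rad/s): [2.57, 2.57, 3.14, 3.14, 3.14, 3.14].

## Interface

Orientations are given as a rotation vector (axis times angle).
In Python, from workcell import readout, read_camera, bot, spotter gives the robot as it stands.
- The arm moves only by the tool jog_arm, never from a script. Its argument "increments" is a list of rows, each a list of 7 numbers: the shift along the tool's x, y, z in m, then the turn, a rotation vector about the tool's x, y, z in rad, then the opening, from 0 (shut) to 1 (fully open). A call has 1 to 10 rows; each row shifts and turns the pose as measured when the row begins, along the tool's axes as they then stand; what a row does not reach is not made up. A row lasts 1/8 s, in which the tool goes at most 62.5 mm and 10.7 degrees, less where a joint would pass 70% of its speed; a pose out of reach is approached as far as the arm can. A call with a gripper value outside its range is refused whole. The fingers move at their own pace and stop on an object; "force" is the grip in N (left out, the last holds). Time passes only in rows, so rows that do not move let the fingers close. It gives the time, the measured TCP pose, the force and the opening at its end, in the units of the state.
- readout.read_state(): the state, without advancing time (a new reading comes with each control period).
- read_camera(name): name is "scene" or "side" or "wrist"; returns a dict with "img" (400x640x3 uint8, blue, green, red), "range_z" (400x640 float32, m along the optical axis (not along the pixel's ray), 0 where there is no reading), "fx", "fy", "cx", "cy" (pixels), "world_from_camera" (4x4, takes a point from camera to world coordinates). Camera axes: x right, y down, z forward; pixel columns grow to the right and rows downward; lengths in m; the calibration is good to about 2 mm. The wrist camera is an equidistant fisheye: a pixel r from the principal point sees the ray r / f radians off the axis. A picture is of the moment at which its call begins.
- bot.finish_job(): hands the job in, once; it reports no verdict.
Trained networks look in a picture, given as the dict that the camera call returned (one of the last four; its "shot" number tells which), for a name from the list of things; names that differ only in an ending like _2 or _b are one class to them, and where a whole thing is asked for, a point or a joint stands for the part that bears it (a point fixed in the world has none). Each returns a list of dicts, best first, with "p" (0 to 1); they miss things now and then, are a little off and sometimes report something else, mostly with a low value. They report only what shows in the picture. A call takes as long as a camera call. They do not tell look-alikes from the thing itself.
- spotter.masks_of(picture, thing): "mask" (400x640 bool, what is visible of it) and "location" ([column, row] in pixels, amid what is visible of it).
- spotter.spot_point(picture, thing): "location" ([column, row] in pixels: a listed point, or the origin of a listed thing).
The state is a dict: "time": time; "q": joint angles; "joint_vel": joint speeds; "joint_torque": joint torques, N m; "tool_pos": TCP position; "tcp_rot": TCP orientation; "wrist_force": force on the tool from outside, world axes, zero at the start; "torque": the same for the moment, N m; "width": opening from 0.0 (shut) to 1.0 (fully open).
Only numpy, scipy, OpenCV 4.12 (cv2) and the standard library are available. Lean on these libraries where they do the work, as an engineer would, in place of code of your own. Each camera call takes 0.05 s, during which the arm holds its last target. There are 200 camera calls.

## Working session

There is one attempt and no reset: what is moved stays moved. The work goes in short steps, Python scripts to look and compute and a tool call to move; the robot and the scene stay as the last step left them, time stands still between calls to the robot, and variables do not carry over. Pictures are saved under pics/ and viewed, about 12 in all and at most 16, crops included, and the job is handed in when it is done.

Besides the shell and the picture viewer there is one more tool, called after "Emit:" by a JSON object that holds its "method" and its "body", one argument or row to a line. jog_arm: Moves the arm, as the interface text tells. Its arguments: {"type":"object","properties":{"increments":{"type":"array"},"force":{"type":"number"}},"required":["increments"]}

```bash
ls; mkdir -p pics; cat > h.py <<'E'
import numpy as np, cv2
from workcell import readout, read_camera, bot, spotter
from scipy.spatial.transform import Rotation as R
def world(p, uv=None):
    """all pixels (or mask) to world"""
    f=p["fx"]; v,u=np.mgrid[0:400,0:640] if uv is None else (uv[...,1],uv[...,0])
    z=p["range_z"] if uv is None else None
    return u,v,z
def cloud(p):
    v,u=np.mgrid[0:400,0:640].astype(float); z=p["range_z"]
    X=np.stack([(u-p["cx"])/p["fx"]*z,(v-p["cy"])/p["fy"]*z,z,np.ones_like(z)],-1)
    W=X@np.array(p["world_from_camera"]).T
    W[z<=0]=np.nan
    return W[...,:3]
def at(p,uv,C=None,r=1):
    C=cloud(p) if C is None else C
    u,v=int(round(uv[0])),int(round(uv[1]))
    return np.nanmedian(C[max(0,v-r):v+r+1,max(0,u-r):u+r+1].reshape(-1,3),0)
np.set_printoptions(precision=4,suppress=True)
E
python3 - <<'E'
from h import *
print(readout.read_state())
for n in ("scene","side"):
    p=read_camera(n); cv2.imwrite(f"pics/{n}0.png",p["img"]); C=cloud(p)
    print(n,np.array(p["world_from_camera"])[:3,3],p["fx"])
    for t in "upright bracket board turner spoon fork scraper banana jar_lid honey mug plate".split():
        for m in spotter.masks_of(p,t)[:3]:
            if m["p"]<.2: continue
            q=C[m["mask"]]; 
            print(t,round(m["p"],2),np.round(m["location"]),m["mask"].sum(),np.nanmedian(q,0), np.nanpercentile(q,98,axis=0)[2])
    for t in "slot_top slot_second claw_top claw_low deck hole0 roller_catch turner turner_tail spoon spoon_tail fork fork_tail scraper scraper_tail".split():
        for m in spotter.spot_point(p,t)[:2]:
            if m["p"]>.2: print("pt",t,round(m["p"],2),np.round(m["location"]),at(p,m["location"],C))
E
```

```text
pics
{'time': 0.0, 'q': array([ 1.1111,  0.2647,  1.6054, -0.    ,  1.2737, -0.0369]), 'joint_vel': array([ 0.    ,  0.001 ,  0.0016,  0.0016,  0.0006, -0.0018]), 'joint_torque': array([  0.0019, -51.5116, -36.732 ,   0.0002,   0.0128,   0.    ]), 'tool_pos': array([0.2767, 0.6149, 0.244 ]), 'tcp_rot': array([-1.3812, -0.8909,  0.8941]), 'wrist_force': array([-0.2049, -0.0368,  0.1735]), 'torque': array([ 0.0283, -0.0176,  0.0536]), 'width': 0.9990018431287782}
scene [1.1255 0.5088 0.965 ] 409.4890863925308
upright 0.79 [289. 285.] 4461 [0.7125 0.0159 0.0147] 0.2729763723653184
bracket 0.98 [277. 195.] 791 [ 0.4888 -0.2676  0.0208] 0.087773711822327
board 0.93 [429. 294.] 11732 [0.507  0.3178 0.0207] 0.024656674753757775
turner 0.8 [435. 253.] 404 [0.3538 0.2553 0.0357] 0.03950483590977071
spoon 0.7 [424. 268.] 508 [0.4496 0.2587 0.0358] 0.03974681381437704
spoon 0.28 [288. 286.] 4359 [0.7129 0.0162 0.0148] 0.2719745927817569
fork 0.66 [392. 308.] 582 [0.6013 0.2592 0.0357] 0.039638031466918314
scraper 0.7 [411. 293.] 545 [0.524  0.2659 0.036 ] 0.0401427705575035
scraper 0.59 [258. 2
[... 3288 characters left out ...]
-0.2544  0.0207]
pt deck 0.67 [364. 324.] [ 0.4408 -0.401   0.0202]
pt roller_catch 0.53 [319. 183.] [0.595  0.2377 0.0347]
pt turner 0.71 [369. 177.] [0.6767 0.0266 0.1615]
pt turner 0.48 [252. 200.] [0.3429 0.2412 0.028 ]
pt turner_tail 0.54 [262. 215.] [0.3468 0.1412 0.0295]
pt spoon 0.69 [275. 192.] [0.4307 0.2497 0.0309]
pt spoon_tail 0.65 [291. 205.] [0.4555 0.1552 0.0291]
pt fork 0.72 [321. 183.] [0.6007 0.231  0.0382]
pt fork_tail 0.6 [334. 196.] [0.6111 0.1484 0.0274]
pt scraper 0.79 [398. 259.] [ 0.6612 -0.2061  0.0079]
pt scraper 0.6 [296. 192.] [0.5055 0.2341 0.021 ]
pt scraper_tail 0.84 [428. 254.] [ 0.7639 -0.219   0.0017]
pt scraper_tail 0.71 [311. 203.] [0.5265 0.1533 0.0223]
```

```bash
python3 - <<'E'
import cv2,numpy as np
a=cv2.imread("pics/scene0.png");b=cv2.imread("pics/side0.png")
cv2.imwrite("pics/s1.png",cv2.resize(a[130:360,220:520],(780,598),interpolation=cv2.INTER_CUBIC))
cv2.imwrite("pics/s2.png",cv2.resize(b[140:350,190:460],(771,600),interpolation=cv2.INTER_CUBIC))
E
```

```text
(no output)
```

View pics/s1.png

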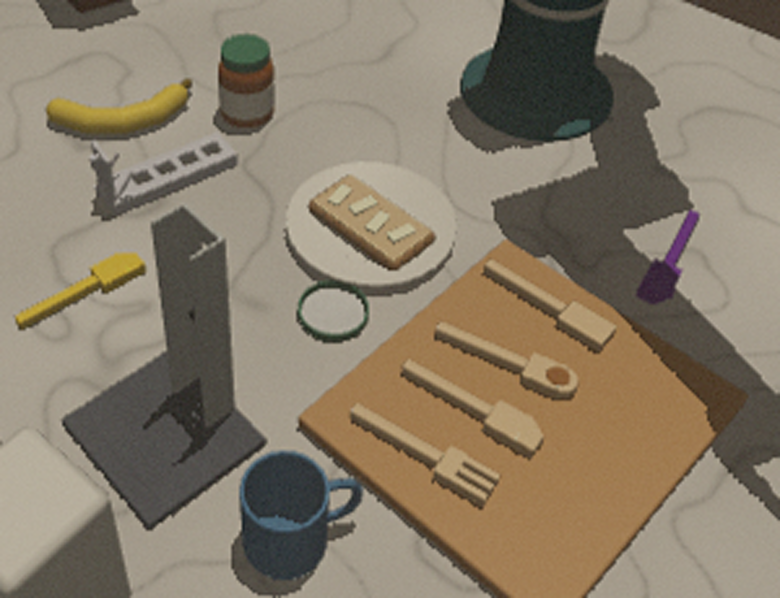

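View pics/s2.png

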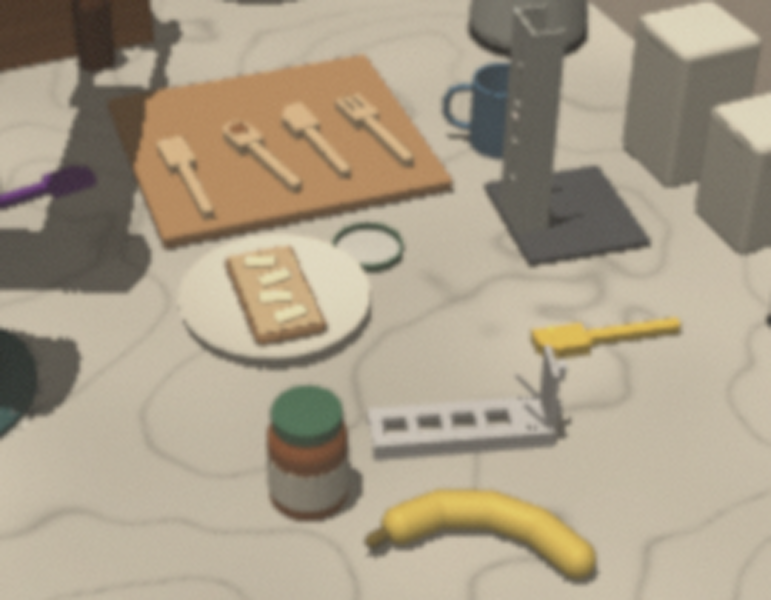

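```bash
cat >> h.py <<'E'
def both(): return [read_camera(n) for n in ("scene","side")]
def rect(P):
    (c,s,a)=cv2.minAreaRect(P.astype(np.float32)*1000); return np.array(c)/1000,np.array(s),a
UT="turner spoon fork scraper".split()
def near(C,m,lo,hi):
    k=cv2.dilate(m.astype(np.uint8),np.ones((3,3)))>0
    q=C[k]; q=q[np.isfinite(q[:,0])]
    return q[(q[:,2]>lo)&(q[:,2]<hi)]
E
python3 - <<'E'
from h import *
from scipy.optimize import least_squares
st=readout.read_state(); print(R.from_rotvec(st["tcp_rot"]).as_matrix())
ps=both(); Cs=[cloud(p) for p in ps]
for n,C in zip("AB",Cs):
    q=C.reshape(-1,3); k=(abs(q[:,0]-.7)<.09)&(abs(q[:,1]-.025)<.08)&(q[:,2]>.04)&(q[:,2]<.29); q=q[k]
    print("upright",n,len(q))
    for lo in (.05,.15,.21,.26):
        s=q[(q[:,2]>lo)&(q[:,2]<lo+.05)]
        print(lo,len(s),np.percentile(s,[2,50,98],axis=0)[:,:2].tolist(), rect(s[:,:2]))
    np.save(f"pics/up{n}.npy",q)
    m=spotter.masks_of(ps["AB".index(n)],"bracket")[0]["mask"]
    b=near(C,m,.013,.026); print("bracket",n,len(b),rect(b[:,:2]),np.percentile(b,[2,98],axis=0).tolist())
    np.save(f"pics/br{n}.npy",near(C,m,.005,.1))
    for t in UT:
        for d in spotter.masks_of(ps["AB".index(n)],t)[:2]:
            b=near(C,d["mask"],.028,.045)
            if d["p"]>.4 and len(b)>60: print(t,n,round(d["p"],2),len(b),rect(b[:,:2]))
E
```

```text
[[ 0.4103 -0.     -0.912 ]
 [ 0.912  -0.0001  0.4103]
 [-0.0001 -1.     -0.    ]]
upright A 1724
0.05 278 [[0.6733568893755584, -0.015375010759085936], [0.6926405889424819, 0.04001534215293187], [0.7141263844243563, 0.047564780439279176]] (array([0.6924, 0.015 ]), array([64.4779, 39.1195]), 82.98555755615234)
0.15 341 [[0.6736751415627799, -0.016216615878765373], [0.6933245380691939, 0.03867171105209449], [0.714041172367796, 0.04715586655287096]] (array([0.6918, 0.0152]), array([63.382 , 38.6108]), 82.11320495605469)
0.21 451 [[0.6725731729101742, -0.015470161654627335], [0.6903179461728106, 0.004833992873474968], [0.7143199583904005, 0.04722155709992565]] (array([0.6922, 0.0155]), array([62.2191, 38.5629]), 81.39286804199219)
0.26 238 [[0.6720778473705715, -0.015535524673577801], [0.6842544234046181, 0.019789360283402002], [0.7137834735664624, 0.04717625307085937]] (array([0.6918, 0.0158]), array([63.452 , 38.4212]), 82.44688415527344)
bracket A 499 (array([ 0.4725, -0.2683]), array([ 61.3732, 190.89  ]), 72.99613952636719) [[0.3864961218872136, -0.30230195117053293, 0.0140785664099
[... 1281 characters left out ...]
 39.7629]), 79.24149322509766)
bracket B 765 (array([ 0.4987, -0.2649]), array([238.3316, 119.4556]), 6.353781223297119) [[0.38501496369786625, -0.3123850295368438, 0.0138131067869194], [0.5521403913847279, -0.22299530510868668, 0.024923806623856824]]
turner B 0.79 196 (array([0.3481, 0.2218]), array([169.2508,  33.4026]), 87.12577056884766)
spoon B 0.61 63 (array([ 0.549, -0.291]), array([48.0101, 34.4495]), 76.5296630859375)
fork B 0.73 63 (array([ 0.549, -0.291]), array([48.0101, 34.4495]), 76.5296630859375)
fork B 0.54 189 (array([0.5951, 0.2291]), array([ 37.8196, 169.8907]), 1.9068048000335693)
scraper B 0.76 180 (array([0.5191, 0.2311]), array([ 37.5503, 164.4063]), 2.940633535385132)
```

```bash
python3 - <<'E'
from h import *
from scipy.optimize import least_squares
A,B=np.load("pics/upA.npy"),np.load("pics/upB.npy")
# front face line from B: points near front
P=B[:,:2]; best=None
for cam,P in (("A",A[:,:2]),("B",B[:,:2])):
  for name,a0 in (("front",np.deg2rad(-8)),("side",np.deg2rad(82))):
    best=(0,)
    for a in a0+np.deg2rad(np.arange(-6,6,.25)):
        d=P@[np.cos(a),np.sin(a)]
        h,e=np.histogram(d,np.arange(d.min()-.001,d.max()+.003,.0015))
        hh=h[:-1]+h[1:]; i=hh.argmax()
        if hh[i]>best[0]: best=(hh[i],a,e[i+1])
    k=abs(P@[np.cos(best[1]),np.sin(best[1])]-best[2])<.004
    vx,vy,x,y=cv2.fitLine(P[k].astype(np.float32),cv2.DIST_HUBER,0,1e-4,1e-4).ravel()
    print(cam,name,best[0],np.rad2deg(best[1]),best[2],"line dir",np.rad2deg(np.arctan2(vy,vx)),x,y,k.sum())
for n in "AB":
    b=np.load(f"pics/br{n}.npy"); b=b[(b[:,1]>-.34)&(b[:,1]<-.2)]
    k=(b[:,2]>.015)&(b[:,2]<.025)
    for deg in (-14,-16,-17,-18,-20):
        a=np.deg2rad(deg); u=b[k][:,:2]@[np.cos(a),np.sin(a)]; v=b[k][:,:2]@[-np.sin(a),np.cos(a)]
        kk=u<u.max()-.04
        print(n,deg,np.percentile(u,[1,99]),np.percentile(v[kk],[2,98]),np.ptp(np.percentile(v[kk],[2,98])), 'back',np.median((b[b[:,2]>.06][:,:2]@[np.cos(a),np.sin(a)])))
E
```

```text
A front 231 -6.75 0.6695135013469831 line dir 83.284424 0.6769078 0.018257368 378
A side 679 80.0 0.16414487957617865 line dir -8.934429 0.69691753 0.044049535 818
B front 361 -7.499999999999999 0.666986961146935 line dir 82.2708 0.6744741 0.012520621 531
B side 284 80.5 0.09829448506040309 line dir -8.5125475 0.68779635 -0.015109787 598
A -14 [0.4318 0.6089] [-0.1717 -0.1151] 0.05659087578363678 back 0.6072135046575367
A -16 [0.4363 0.6129] [-0.1527 -0.0986] 0.054066077258644665 back 0.6119680623641792
A -17 [0.4382 0.6149] [-0.1436 -0.0904] 0.05318370539768387 back 0.6140790618403034
A -18 [0.4402 0.6169] [-0.135  -0.0812] 0.0538068548629876 back 0.6158433331762916
A -20 [0.4436 0.6207] [-0.1176 -0.062 ] 0.05557400478880234 back 0.6189877276012004
B -14 [0.433  0.6152] [-0.1751 -0.1181] 0.05692447175711436 back 0.6050993968906887
B -16 [0.4379 0.6201] [-0.1556 -0.1009] 0.05476556915920404 back 0.60990398506451
B -17 [0.4402 0.6223] [-0.1464 -0.0918] 0.05467378544782793 back 0.6122935839811534
B -18 [0.4419 0.6244] [-0.1372 -0.0827] 0.054513032487971944 back 0.6143116337205154
B -20 [0.4454 0.6278] [-0.1199 -0.0638] 0.05613375807280324 back 0.617998655658926
```

```bash
cat >> h.py <<'E'
def rot(xdir, ydir):
    """tool rotation from jaw direction x and approach direction y (made orthogonal)"""
    y=np.array(ydir,float); y/=np.linalg.norm(y); x=np.array(xdir,float); x-=y*(x@y); x/=np.linalg.norm(x)
    return np.stack([x,y,np.cross(x,y)],1)
def plan(*wps, step=.05, ang=.16):
    """wps: (pos,Rm,n or None); prints rows in tool axes"""
    s=readout.read_state(); p=s["tool_pos"]; M=R.from_rotvec(s["tcp_rot"])
    print("t",round(s["time"],2),"from",p,"width",round(s["width"],3),"F",s["wrist_force"])
    for q,Rm in wps:
        q=np.array(q); Rm=R.from_matrix(Rm); d=(M.inv()*Rm).as_rotvec()
        n=max(1,int(np.ceil(np.linalg.norm(q-p)/step)),int(np.ceil(np.linalg.norm(d)/ang)))
        print("->",q,"rows",n)
        last=None
        for i in range(n):
            sh=M.inv().apply((q-p)/n); r=list(np.round(sh,3)+0)+list(np.round(d/n,3)+0)
            M=M*R.from_rotvec(d/n)
            if r!=last: print("  ",i,[float(x) for x in r])
            last=r
        p,M=q,Rm
def yaw(d): d=np.deg2rad(d); return np.array([np.cos(d),np.sin(d),0])
DN=[0,0,-1]
E
python3 - <<'E'
from h import *
plan(((.4647,-.2654,.245),rot(yaw(73),DN)),((.4647,-.2654,.10),rot(yaw(73),DN)))
E
```

```text
t 3.4 from [0.277  0.6156 0.2453] width 0.996 F [-0.3823 -0.2018 -0.4785]
-> [ 0.4647 -0.2654  0.245 ] rows 19
   0 [-0.038, 0.0, -0.028, 0.0, -0.007, 0.0]
   2 [-0.039, 0.0, -0.028, 0.0, -0.007, 0.0]
   3 [-0.039, 0.0, -0.027, 0.0, -0.007, 0.0]
   6 [-0.039, 0.0, -0.026, 0.0, -0.007, 0.0]
   8 [-0.04, 0.0, -0.026, 0.0, -0.007, 0.0]
   10 [-0.04, 0.0, -0.025, 0.0, -0.007, 0.0]
   13 [-0.041, 0.0, -0.025, 0.0, -0.007, 0.0]
   14 [-0.041, 0.0, -0.024, 0.0, -0.007, 0.0]
   18 [-0.041, 0.0, -0.023, 0.0, -0.007, 0.0]
-> [ 0.4647 -0.2654  0.1   ] rows 3
   0 [0.0, 0.048, 0.0, 0.0, 0.0, 0.0]
```

Emit:
{"method": "jog_arm", "body": {
  "increments": [
    [-0.038, 0, -0.028, 0, -0.007, 0, 1],
    [-0.038, 0, -0.028, 0, -0.007, 0, 1],
    [-0.039, 0, -0.028, 0, -0.007, 0, 1],
    [-0.039, 0, -0.027, 0, -0.007, 0, 1],
    [-0.039, 0, -0.027, 0, -0.007, 0, 1],
    [-0.039, 0, -0.026, 0, -0.007, 0, 1],
    [-0.039, 0, -0.026, 0, -0.007, 0, 1],
    [-0.04, 0, -0.026, 0, -0.007, 0, 1],
    [-0.04, 0, -0.025, 0, -0.007, 0, 1],
    [-0.04, 0, -0.025, 0, -0.007, 0, 1]
  ]
}}

```text
time: 4.65
tool_pos: [0.3774, 0.1427, 0.246]
tcp_rot: [-1.353, -0.959, 0.947]
wrist_force: [-0.6, 0.3, 1.1]
width: 1.004
```

Emit:
{"method": "jog_arm", "body": {
  "increments": [
    [-0.04, 0, -0.025, 0, -0.007, 0, 1],
    [-0.04, 0, -0.025, 0, -0.007, 0, 1],
    [-0.04, 0, -0.025, 0, -0.007, 0, 1],
    [-0.041, 0, -0.024, 0, -0.007, 0, 1],
    [-0.041, 0, -0.024, 0, -0.007, 0, 1],
    [-0.041, 0, -0.024, 0, -0.007, 0, 1],
    [-0.041, 0, -0.023, 0, -0.007, 0, 1],
    [-0.041, 0, -0.023, 0, -0.007, 0, 1],
    [0, 0, 0, 0, 0, 0, 1]
  ]
}}

```text
time: 5.78
tool_pos: [0.4611, -0.2423, 0.2493]
tcp_rot: [-1.342, -1.007, 0.982]
wrist_force: [-0.3, 0.2, 0.1]
width: 0.999
```

```bash
python3 - <<'E'
from h import *
p=read_camera("wrist"); cv2.imwrite("pics/w1.png",p["img"])
T=np.array(p["world_from_camera"]); print(T,p["fx"],p["cx"],p["cy"])
plan(((.4647,-.2654,.08),rot(yaw(73),DN)))
def proj(X):
    c=np.linalg.inv(T)@np.append(X,1); th=np.arctan2(np.hypot(c[0],c[1]),c[2]); k=th*p["fx"]/np.hypot(c[0],c[1]); return np.round([p["cx"]+c[0]*k,p["cy"]+c[1]*k])
o=np.array([.5555,-.2932,0]);n=yaw(-17);e=yaw(73)
im=p["img"].copy()
for x in (-.178,0):
  for y in (-.026,.026): cv2.circle(im,tuple(int(v) for v in proj(o+n*x+e*y+[0,0,.02])),2,(0,0,255),-1)
for x in (-.052,-.086,-.12,-.154): cv2.circle(im,tuple(int(v) for v in proj(o+n*x+[0,0,.02])),2,(0,255,0),-1)
u=np.array([.6759,.0168,0]);n=yaw(-8);e=yaw(82)
for y in (-.03,.03):
  for z in (0,.275): cv2.circle(im,tuple(int(v) for v in proj(u+e*y+[0,0,z])),2,(255,0,0),-1)
cv2.imwrite("pics/w1.png",im)
E
```

```text
[[ 0.2859  0.9139  0.2882  0.3897]
 [ 0.9582 -0.2745 -0.0801 -0.2219]
 [ 0.0059  0.2991 -0.9542  0.3768]
 [ 0.      0.      0.      1.    ]] 309.70691628693146 323.49887655521263 198.07404833238326
t 5.83 from [ 0.4607 -0.2408  0.2491] width 0.998 F [0.6179 0.1768 0.0133]
-> [ 0.4647 -0.2654  0.08  ] rows 4
   0 [-0.006, 0.042, -0.002, 0.004, 0.002, 0.002]
   3 [-0.006, 0.042, -0.003, 0.004, 0.002, 0.002]
```

View pics/w1.png

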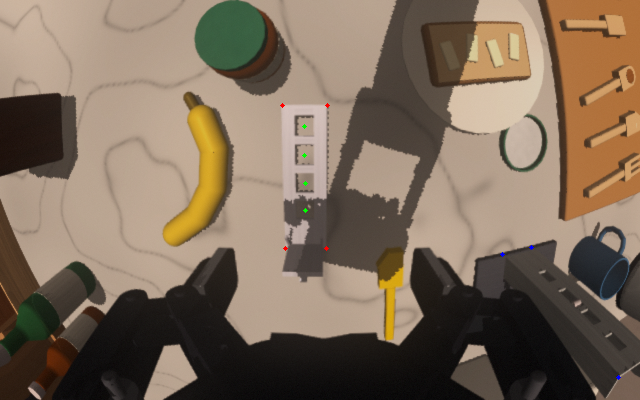

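Emit:
{"method": "jog_arm", "body": {
  "increments": [
    [-0.006, 0.042, -0.002, 0.004, 0.002, 0.002, 1],
    [-0.006, 0.042, -0.002, 0.004, 0.002, 0.002, 1],
    [-0.006, 0.042, -0.002, 0.004, 0.002, 0.002, 1],
    [-0.006, 0.042, -0.003, 0.004, 0.002, 0.002, 1],
    [0, 0, 0, 0, 0, 0, 1]
  ]
}}

```text
time: 6.45
tool_pos: [0.4653, -0.2612, 0.0798]
tcp_rot: [-1.335, -0.992, 0.989]
wrist_force: [-0.9, -0.0, -0.1]
width: 1.002
```

```bash
python3 - <<'E'
from h import *
plan(((.4647,-.2654,.018),rot(yaw(73),DN)),step=.03)
E
```

```text
t 6.45 from [ 0.4653 -0.2612  0.0798] width 1.002 F [-0.8682 -0.0286 -0.086 ]
-> [ 0.4647 -0.2654  0.018 ] rows 3
   0 [-0.001, 0.021, 0.0, 0.001, 0.001, 0.0]
```

Emit:
{"method": "jog_arm", "body": {
  "increments": [
    [-0.001, 0.021, 0, 0.001, 0.001, 0, 1],
    [-0.001, 0.021, 0, 0.001, 0.001, 0, 1],
    [-0.001, 0.021, 0, 0.001, 0.001, 0, 1],
    [0, 0, 0, 0, 0, 0, 0.3],
    [0, 0, 0, 0, 0, 0, 0.3],
    [0, 0, 0, 0, 0, 0, 0.3],
    [0, 0, 0, 0, 0, 0, 0.3],
    [0, 0, 0, 0, 0, 0, 0.3]
  ],
  "force": 80
}}

```text
time: 7.45
tool_pos: [0.4726, -0.2635, 0.0297]
tcp_rot: [-1.348, -1.0, 0.987]
wrist_force: [0.4, -0.3, -4.2]
width: 0.571
```

```bash
python3 - <<'E'
from h import *
s=readout.read_state(); print(R.from_rotvec(s["tcp_rot"]).as_matrix())
p=read_camera("wrist"); cv2.imwrite("pics/w2.png",p["img"])
plan(((.4647,-.2654,.30),rot(yaw(73),DN)))
E
```

```text
[[ 0.2876  0.0151 -0.9576]
 [ 0.9577 -0.007   0.2875]
 [-0.0024 -0.9999 -0.0165]]
t 7.5 from [ 0.4725 -0.2635  0.0296] width 0.565 F [ 0.1337 -0.9865 -2.8505]
-> [ 0.4647 -0.2654  0.3   ] rows 6
   0 [-0.001, -0.045, 0.0, 0.003, 0.001, 0.0]
   1 [-0.001, -0.045, 0.001, 0.003, 0.001, 0.0]
```

View pics/w2.png

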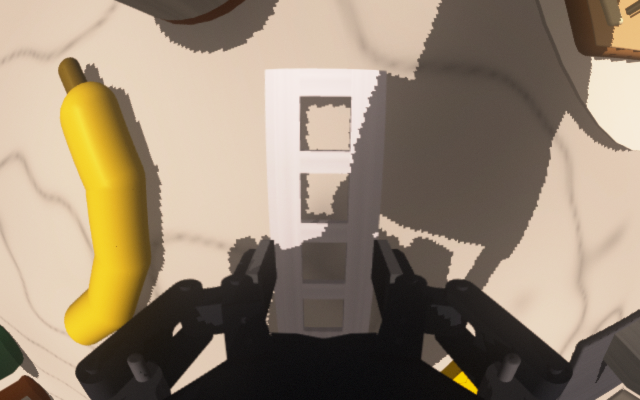

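```bash
python3 - <<'E'
from h import *
p=read_camera("side"); C=cloud(p); cv2.imwrite("pics/s3.png",cv2.resize(p["img"][215:345,280:460],(792,572),interpolation=cv2.INTER_CUBIC))
m=spotter.masks_of(p,"bracket")[0]; print(m["p"])
q=C[m["mask"]]; n=yaw(-17); u=q[:,:2]@n[:2]
for a in np.arange(.42,.66,.02):
    k=(u>a)&(u<a+.02)
    if k.sum()>5: print(round(a,2),k.sum(),np.percentile(q[k],[5,50,95],axis=0)[:,2])
for t in ("claw_top","claw_low","deck","hole0"):
    for d in spotter.spot_point(p,t)[:1]: print(t,d["p"],at(p,d["location"],C))
E
```

```text
0.68
0.44 104 [0.0053 0.0227 0.0272]
0.46 110 [0.0045 0.0221 0.0263]
0.48 101 [0.0037 0.0217 0.0267]
0.5 98 [0.0071 0.0217 0.0259]
0.52 6 [0.0096 0.0172 0.0235]
0.54 45 [0.0066 0.0184 0.0254]
0.56 82 [0.0053 0.0207 0.0252]
0.58 121 [0.0096 0.0209 0.0459]
0.6 202 [0.013  0.0376 0.0909]
0.62 17 [0.0225 0.0341 0.0849]
claw_top 0.62 [ 0.5503 -0.2994  0.0872]
claw_low 0.71 [ 0.5488 -0.3026  0.0445]
deck 0.84 [ 0.472  -0.2434  0.0336]
hole0 0.49 [0.501  0.2266 0.0209]
```

View pics/s3.png

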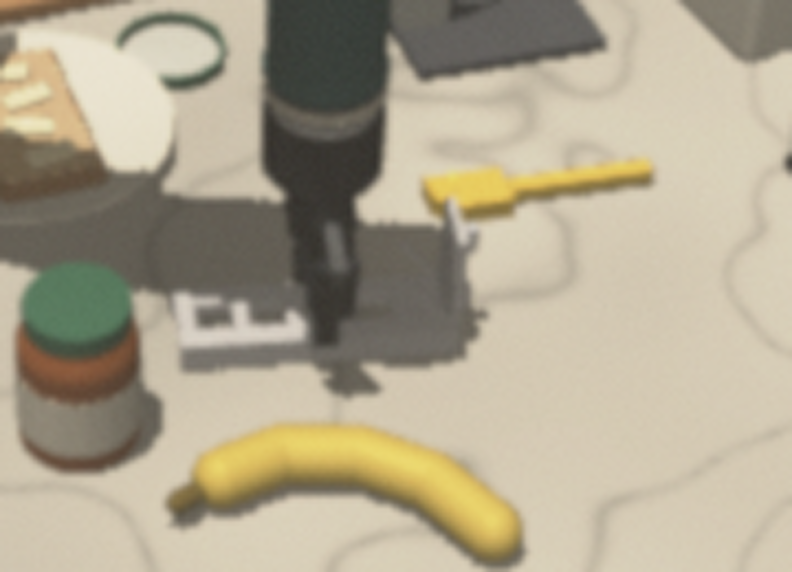

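Emit:
{"method": "jog_arm", "body": {
  "increments": [
    [0, 0, 0, 0, 0, 0, 1],
    [0, 0, 0, 0, 0, 0, 1],
    [0, 0, 0, 0, 0, 0, 1],
    [0, 0, 0, -0.015, 0, 0, 1]
  ]
}}

```text
time: 8.3
tool_pos: [0.4745, -0.2648, 0.0308]
tcp_rot: [-1.365, -1.011, 0.981]
wrist_force: [-0.3, -0.1, 0.8]
width: 1.002
```

Emit:
{"method": "jog_arm", "body": {
  "increments": [
    [0, 0.006, 0, 0, 0, 0, 1],
    [0, 0.006, 0, 0, 0, 0, 1],
    [0, 0, 0, 0, 0, 0, 1]
  ]
}}

```text
time: 8.68
tool_pos: [0.4743, -0.2647, 0.0178]
tcp_rot: [-1.364, -1.011, 0.98]
wrist_force: [0.2, -0.7, -0.6]
width: 0.999
```

Emit:
{"method": "jog_arm", "body": {
  "increments": [
    [0, 0, 0, 0.02, 0, 0, 0.75],
    [0, 0, 0, 0, 0, 0, 0.7]
  ]
}}

```text
time: 8.93
tool_pos: [0.4744, -0.2648, 0.0177]
tcp_rot: [-1.347, -0.998, 0.989]
wrist_force: [0.3, -1.6, 0.3]
width: 0.698
```

```bash
python3 - <<'E'
from h import *
s=readout.read_state(); print(R.from_rotvec(s["tcp_rot"]).as_matrix())
E
```

```text
[[ 0.2879  0.0124 -0.9576]
 [ 0.9576 -0.007   0.2879]
 [-0.0032 -0.9999 -0.0139]]
```

Emit:
{"method": "jog_arm", "body": {
  "increments": [
    [0, 0, 0, 0.014, 0, 0, 0.6],
    [0, 0, 0, 0, 0, 0, 0.5],
    [0, 0, 0, 0, 0, 0, 0.45],
    [0, 0, 0, 0, 0, 0, 0.45],
    [0, 0, 0, 0, 0, 0, 0.45]
  ],
  "force": 60
}}

```text
time: 9.55
tool_pos: [0.4745, -0.2648, 0.018]
tcp_rot: [-1.334, -0.989, 0.994]
wrist_force: [-0.4, 0.3, 0.6]
width: 0.591
```

```bash
python3 - <<'E'
from h import *
s=readout.read_state(); print(R.from_rotvec(s["tcp_rot"]).as_matrix())
t=s["tool_pos"]
plan(((t[0],t[1],.05),rot(yaw(73),DN)))
E
```

```text
[[ 0.2878 -0.0023 -0.9577]
 [ 0.9577 -0.0027  0.2879]
 [-0.0033 -1.      0.0015]]
t 9.55 from [ 0.4745 -0.2648  0.018 ] width 0.591 F [-0.4354  0.301   0.5651]
-> [ 0.4745 -0.2648  0.05  ] rows 1
   0 [0.0, -0.032, 0.0, -0.001, 0.005, -0.003]
```

Emit:
{"method": "jog_arm", "body": {
  "increments": [
    [0, -0.016, 0, 0, 0.003, -0.002, 0.4],
    [0, -0.016, 0, 0, 0.002, -0.001, 0.4],
    [0, -0.03, 0, 0, 0, 0, 0.4],
    [0, -0.03, 0, 0, 0, 0, 0.4],
    [0, 0, 0, 0, 0, 0, 0.4]
  ]
}}

```text
time: 10.18
tool_pos: [0.4739, -0.2644, 0.1149]
tcp_rot: [-1.333, -0.986, 0.988]
wrist_force: [0.2, -1.4, -2.7]
width: 0.598
```

```bash
python3 - <<'E'
from h import *
p=read_camera("side"); C=cloud(p)
m=spotter.masks_of(p,"bracket")[0]; print(m["p"])
q=C[m["mask"]]; n=yaw(-17); u=q[:,:2]@n[:2]
for a in np.arange(.42,.66,.02):
    k=(u>a)&(u<a+.02)
    if k.sum()>5: print(round(a,2),k.sum(),np.percentile(q[k],[5,50,95],axis=0)[:,2])
U=np.array([.6759,.0168,.178]); n=yaw(-8)
plan((U-n*.146,rot(yaw(82),DN)))
E
```

```text
0.77
0.44 123 [0.1007 0.1175 0.1218]
0.46 132 [0.0989 0.116  0.1215]
0.48 117 [0.0995 0.1161 0.1203]
0.5 129 [0.0985 0.1162 0.1201]
0.52 26 [0.0019 0.1155 0.1193]
0.54 51 [0.0979 0.1108 0.1193]
0.56 110 [0.0985 0.1154 0.1195]
0.58 156 [0.1021 0.1168 0.1483]
0.6 246 [0.1041 0.1372 0.187 ]
0.62 25 [0.1154 0.1682 0.181 ]
t 10.28 from [ 0.4717 -0.263   0.1116] width 0.59 F [ 0.6432  0.1994 -2.4034]
-> [0.5313 0.0371 0.178 ] rows 7
   0 [0.044, -0.009, 0.005, -0.001, -0.023, 0.0]
   1 [0.044, -0.009, 0.004, -0.001, -0.023, 0.0]
   2 [0.044, -0.009, 0.003, -0.001, -0.023, 0.0]
   3 [0.044, -0.009, 0.002, -0.001, -0.023, 0.0]
   4 [0.044, -0.009, 0.001, -0.001, -0.023, 0.0]
   5 [0.044, -0.009, 0.0, -0.001, -0.023, 0.0]
   6 [0.044, -0.009, -0.001, -0.001, -0.023, 0.0]
```

Emit:
{"method": "jog_arm", "body": {
  "increments": [
    [0.044, -0.01, 0.005, -0.001, -0.023, 0, 0.4],
    [0.044, -0.01, 0.004, -0.001, -0.023, 0, 0.4],
    [0.044, -0.01, 0.003, -0.001, -0.023, 0, 0.4],
    [0.044, -0.009, 0.002, -0.001, -0.023, 0, 0.4],
    [0.044, -0.009, 0.001, -0.001, -0.023, 0, 0.4],
    [0.044, -0.009, 0, -0.001, -0.023, 0, 0.4],
    [0.044, -0.009, -0.001, -0.001, -0.023, 0, 0.4],
    [0, 0, 0, 0, 0, 0, 0.4]
  ]
}}

```text
time: 11.28
tool_pos: [0.5201, 0.0506, 0.1651]
tcp_rot: [-1.247, -1.095, 1.116]
wrist_force: [0.4, -0.6, -3.8]
width: 0.593
```

```bash
cat >> h.py <<'E'
U0=np.array([.6759,.0168,0.]); UN=yaw(-8); UE=yaw(82)
def inU(P): d=np.asarray(P)-U0; return np.stack([d@UN,d@UE,d[...,2]],-1)
E
python3 - <<'E'
from h import *
s=readout.read_state(); print(R.from_rotvec(s["tcp_rot"]).as_matrix(), inU(s["tool_pos"]))
for n in ("side","scene"):
    p=read_camera(n); C=inU(cloud(p))
    cv2.imwrite(f"pics/{n}4.png",p["img"])
    m=spotter.masks_of(p,"bracket")
    if m:
        q=C[m[0]["mask"]]; q=q[np.isfinite(q[:,0])]; print(n,m[0]["p"],np.percentile(q,[1,5,50,95,99],axis=0))
        k=(q[:,2]>.14)&(q[:,2]<.2); print(rect(q[k][:,:2]))
    for t in ("claw_top","claw_low","slot_top","slot_second"):
        for d in spotter.spot_point(p,t)[:1]: print(t,d["p"],np.round(d["location"]),at(p,d["location"],C))
a=cv2.imread("pics/side4.png")[110:250,280:450]; cv2.imwrite("pics/s5.png",cv2.resize(a,None,fx=4.2,fy=4.2,interpolation=cv2.INTER_CUBIC))
E
```

```text
[[ 0.1345 -0.0244 -0.9906]
 [ 0.9909  0.0081  0.1344]
 [ 0.0047 -0.9997  0.0253]] [-0.159   0.0118  0.1651]
side 0.69 [[-0.2481 -0.0189  0.0206]
 [-0.2403 -0.0166  0.1492]
 [-0.1344 -0.0039  0.1667]
 [-0.0733  0.0364  0.2206]
 [-0.0623  0.2203  0.2358]]
(array([-0.1557,  0.0105]), array([ 61.795 , 188.7607]), 89.57806396484375)
claw_top 0.61 [350. 163.] [-0.0741 -0.0027  0.2359]
claw_low 0.57 [346. 177.] [-0.0782  0.0105  0.1755]
slot_top 0.69 [373. 161.] [-0.0008 -0.0101  0.2335]
slot_second 0.96 [372. 178.] [-0.0012 -0.014   0.1752]
scene 0.84 [[-0.375  -0.1591  0.0008]
 [-0.2483 -0.0981  0.0166]
 [-0.1132  0.016   0.168 ]
 [-0.0685  0.0352  0.2326]
 [-0.0618  0.037   0.2375]]
(array([-0.1563,  0.0094]), array([192.126,  55.806]), 0.10407082736492157)
claw_top 0.69 [368. 217.] [-0.2139  0.0341  0.1502]
claw_low 0.73 [326. 234.] [-0.0736  0.0167  0.166 ]
slot_top 0.76 [300. 229.] [0.0164 0.0305 0.2628]
slot_second 0.79 [299. 244.] [0.0213 0.0294 0.2125]
```

View pics/s5.png

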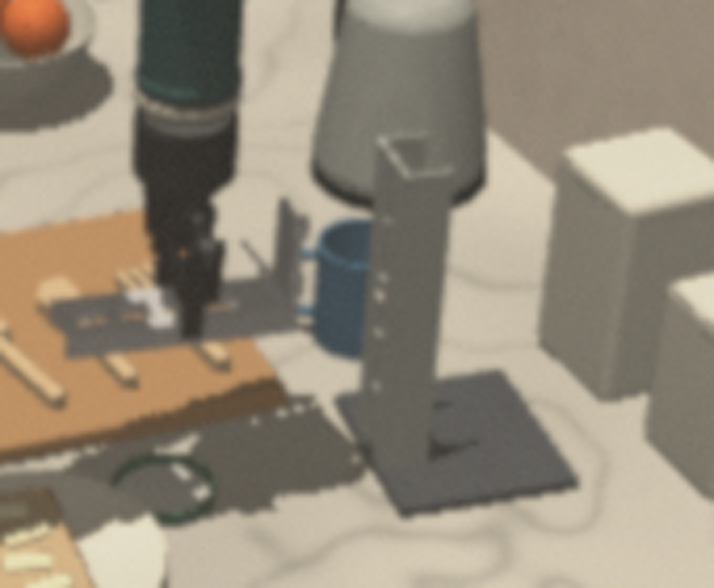

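```bash
python3 - <<'E'
from h import *
plan((U0+UN*-.118+UE*.001+[0,0,.179],rot(UE,DN)),step=.02)
E
```

```text
t 11.88 from [0.5204 0.0474 0.1662] width 0.591 F [ 0.3615  0.3406 -3.1211]
-> [0.5592 0.0342 0.179 ] rows 3
   0 [-0.003, -0.005, -0.013, -0.008, 0.0, 0.001]
   1 [-0.003, -0.004, -0.013, -0.008, 0.0, 0.001]
```

Emit:
{"method": "jog_arm", "body": {
  "increments": [
    [-0.003, -0.005, -0.013, -0.008, 0, 0.001, 0.4],
    [-0.003, -0.004, -0.013, -0.008, 0, 0.001, 0.4],
    [-0.003, -0.004, -0.013, -0.008, 0, 0.001, 0.4],
    [0, 0, 0, 0, 0, 0, 0.4],
    [0, 0, 0, 0, 0, 0, 0.4]
  ]
}}

```text
time: 12.5
tool_pos: [0.5619, 0.0315, 0.1801]
tcp_rot: [-1.274, -1.108, 1.103]
wrist_force: [-0.8, 0.3, -3.1]
width: 0.595
```

```bash
python3 - <<'E'
from h import *
s=readout.read_state(); print(R.from_rotvec(s["tcp_rot"]).as_matrix(), inU(s["tool_pos"]))
for n in ("side","scene"):
    p=read_camera(n); C=inU(cloud(p)).reshape(-1,3)
    b=C[(C[:,0]>-.16)&(C[:,0]<-.02)&(abs(C[:,1])<.06)&(C[:,2]>.15)&(C[:,2]<.26)]
    bp=b[(b[:,2]>.205)&(b[:,0]>-.055)]; print(n,"plate",len(bp),np.percentile(bp,[2,10,50,90,98],axis=0))
    for lo in (-.15,-.08,-.06,-.03):
        d=b[(b[:,0]>lo)&(b[:,0]<lo+.02)&(b[:,2]<.19)]
        if len(d)>5: print(lo,len(d),np.percentile(d,[2,10,50,90,98],axis=0)[:,1:].T)
    u=C[(abs(C[:,0]-.015)<.03)&(abs(C[:,1])<.05)&(C[:,2]>.1)&(C[:,2]<.265)]; print("up",np.percentile(u,[2,10,50,90,98],axis=0)[:,:2].T)
plan((U0+UN*-.091+UE*.001+[0,0,.179],rot(UE,DN)),step=.02)
p=read_camera("wrist"); im=p["img"]; cv2.imwrite("pics/w3.png",im)
E
```

```text
[[ 0.1399  0.0037 -0.9902]
 [ 0.9902  0.0005  0.1399]
 [ 0.001  -1.     -0.0036]] [-0.1149 -0.0013  0.1801]
side plate 115 [[-0.0517 -0.0293  0.2056]
 [-0.0355 -0.0251  0.2099]
 [-0.0332 -0.0077  0.2307]
 [-0.0298  0.016   0.2518]
 [-0.0275  0.02    0.2547]]
-0.15 96 [[-0.0313 -0.0277 -0.0172  0.0222  0.0258]
 [ 0.1626  0.1655  0.1805  0.185   0.1868]]
-0.08 88 [[-0.0313 -0.0285 -0.0138  0.0192  0.0245]
 [ 0.1621  0.1655  0.1802  0.1843  0.1856]]
-0.06 86 [[-0.0335 -0.029  -0.0196  0.0158  0.0196]
 [ 0.1641  0.1693  0.1816  0.1845  0.1859]]
up [[-0.0034 -0.0022  0.0074  0.0307  0.0357]
 [-0.0354 -0.0327 -0.0274  0.0213  0.0294]]
scene plate 177 [[-0.0516 -0.022   0.2056]
 [-0.0343 -0.0157  0.2094]
 [-0.0298  0.0057  0.2397]
 [-0.0282  0.0203  0.2525]
 [-0.022   0.021   0.254 ]]
-0.15 18 [[-0.025  -0.023   0.0242  0.0256  0.0261]
 [ 0.1636  0.1641  0.1712  0.1835  0.1843]]
-0.08 109 [[-0.0234 -0.0183  0.0147  0.0246  0.0254]
 [ 0.1637  0.1692  0.182   0.1845  0.1853]]
-0.06 67 [[-0.007   0.0008  0.0227  0.0254  0.026 ]
 [ 0.1632  0.1684  0.1815  0.1839  0.185 ]]
-0.03 16 [[0.0017 0.0044 0.0124 0.0226 0.0244]
 [0.1656 0.1672 0.179  0.1874 0.1878]]
up [[-0.0016  0.0008  0.0166  0.0327  0.035 ]
 [-0.0289 -0.0279 -0.0032  0.0308  0.0316]]
t 12.6 from [0.5618 0.0316 0.1801] width 0.59 F [-0.7422 -0.907  -3.105 ]
-> [0.5859 0.0305 0.179 ] rows 2
   0 [0.001, 0.001, -0.012, 0.002, 0.0, 0.001]
```

View pics/w3.png

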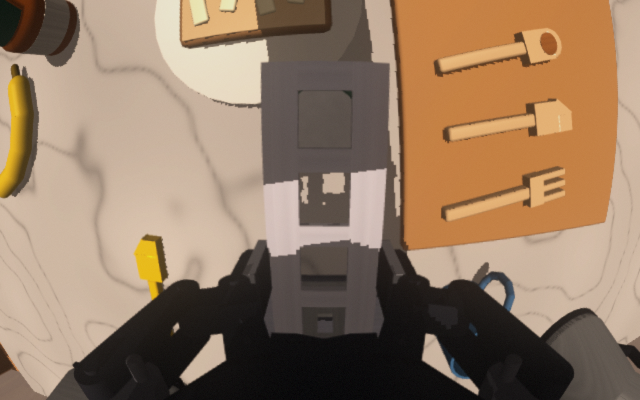

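Emit:
{"method": "jog_arm", "body": {
  "increments": [
    [0.001, 0.004, -0.001, 0.002, 0, 0.001, 0.4],
    [0.001, 0, -0.008, 0.002, 0, 0, 0.4],
    [0, 0, -0.008, 0, 0, 0, 0.4],
    [0, 0, 0, 0, 0, 0, 0.4]
  ]
}}

```text
time: 13.15
tool_pos: [0.5794, 0.0316, 0.1753]
tcp_rot: [-1.271, -1.105, 1.106]
wrist_force: [-0.8, 0.5, -2.8]
width: 0.59
```

Emit:
{"method": "jog_arm", "body": {
  "increments": [
    [0, 0, -0.004, 0, 0, 0, 0.4],
    [0, 0, -0.004, 0, 0, 0, 0.4],
    [0, 0, 0, 0, 0, 0, 0.4]
  ]
}}

```text
time: 13.52
tool_pos: [0.5878, 0.0304, 0.1754]
tcp_rot: [-1.271, -1.104, 1.107]
wrist_force: [-1.4, -0.8, -1.8]
width: 0.593
```

```bash
python3 - <<'E'
from h import *
s=readout.read_state(); print(R.from_rotvec(s["tcp_rot"]).as_matrix()[:,1], inU(s["tool_pos"]),s["wrist_force"])
E
```

```text
[-0.0018  0.0001 -1.    ] [-0.0891  0.0012  0.1754] [-1.4052 -0.8181 -1.8289]
```

Emit:
{"method": "jog_arm", "body": {
  "increments": [
    [0, 0, -0.002, 0, 0, 0, 0.4],
    [0, 0, -0.002, 0, 0, 0, 0.4],
    [0, 0, 0, 0, 0, 0, 0.4]
  ]
}}

```text
time: 13.9
tool_pos: [0.5882, 0.0303, 0.1753]
tcp_rot: [-1.264, -1.099, 1.111]
wrist_force: [-2.5, 0.5, -0.9]
width: 0.591
```

```bash
python3 - <<'E'
from h import *
s=readout.read_state(); print(R.from_rotvec(s["tcp_rot"]).as_matrix()[:,1], inU(s["tool_pos"]),s["wrist_force"])
E
```

```text
[-0.01    0.0008 -0.9999] [-0.0888  0.0011  0.1753] [-2.4858  0.5092 -0.8992]
```

Emit:
{"method": "jog_arm", "body": {
  "increments": [
    [0, 0.004, 0, -0.005, 0, 0, 0.4],
    [0, 0.004, 0, 0, 0, 0, 0.4],
    [0, 0.004, 0, 0, 0, 0, 0.4],
    [0, 0, 0, 0, 0, 0, 0.4]
  ]
}}

```text
time: 14.4
tool_pos: [0.5885, 0.0303, 0.163]
tcp_rot: [-1.27, -1.104, 1.107]
wrist_force: [-2.0, 0.1, -0.6]
width: 0.591
```

```bash
python3 - <<'E'
from h import *
s=readout.read_state(); print(R.from_rotvec(s["tcp_rot"]).as_matrix()[:,1], inU(s["tool_pos"]),s["wrist_force"])
E
```

```text
[-0.0028 -0.     -1.    ] [-0.0884  0.0012  0.163 ] [-2.0456  0.0509 -0.5756]
```

Emit:
{"method": "jog_arm", "body": {
  "increments": [
    [0, 0.003, 0, 0, 0, 0, 0.4],
    [0, 0.003, 0, 0, 0, 0, 0.4],
    [0, 0.003, 0, 0, 0, 0, 0.4]
  ]
}}

```text
time: 14.78
tool_pos: [0.5884, 0.0303, 0.1604]
tcp_rot: [-1.27, -1.103, 1.107]
wrist_force: [-11.4, 0.2, 15.9]
width: 0.59
```

```bash
python3 - <<'E'
from h import *
s=readout.read_state(); print(R.from_rotvec(s["tcp_rot"]).as_matrix()[:,1], inU(s["tool_pos"]),s["wrist_force"],s["torque"])
p=read_camera("scene"); C=inU(cloud(p)); cv2.imwrite("pics/x6.png",cv2.resize(p["img"][200:330,250:430],None,fx=4.4,fy=4.4,interpolation=cv2.INTER_CUBIC))
b=C.reshape(-1,3); b=b[(abs(b[:,1])<.03)&(b[:,2]>.13)&(b[:,2]<.18)]
for lo in np.arange(-.18,0,.02):
    d=b[(b[:,0]>lo)&(b[:,0]<lo+.02)]
    if len(d)>5: print(round(lo,2),len(d),np.percentile(d[:,2],[50,90,98]))
E
```

```text
[-0.0029  0.     -1.    ] [-0.0886  0.0012  0.1604] [-11.3896   0.2147  15.8997] [-0.0232  1.2969 -0.1781]
-0.18 116 [0.1606 0.1629 0.1633]
-0.16 54 [0.1601 0.1631 0.1638]
-0.14 20 [0.149  0.1621 0.1628]
-0.12 19 [0.1606 0.1646 0.1649]
-0.1 65 [0.1638 0.1743 0.178 ]
-0.08 140 [0.1636 0.1661 0.1745]
-0.06 103 [0.1641 0.166  0.1668]
-0.04 93 [0.1648 0.167  0.1678]
-0.02 52 [0.1639 0.1745 0.1769]
```

View pics/x6.png

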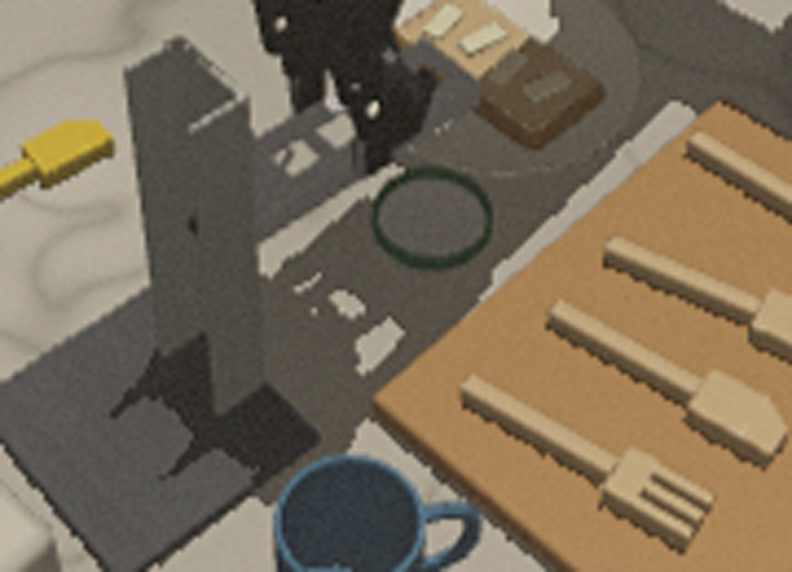

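Emit:
{"method": "jog_arm", "body": {
  "increments": [
    [0, 0.005, 0, 0, 0, 0, 0.4],
    [0, 0.005, 0, 0, 0, 0, 0.4]
  ]
}}

```text
time: 15.08
tool_pos: [0.5884, 0.0303, 0.1602]
tcp_rot: [-1.271, -1.104, 1.106]
wrist_force: [-15.5, -0.7, 23.9]
width: 0.591
```

Emit:
{"method": "jog_arm", "body": {
  "increments": [
    [0, 0.006, 0, 0, 0, 0, 0.4],
    [0, 0.006, 0, 0, 0, 0, 0.4]
  ]
}}

```text
time: 15.32
tool_pos: [0.5884, 0.0304, 0.1601]
tcp_rot: [-1.272, -1.105, 1.105]
wrist_force: [-17.1, -0.2, 28.2]
width: 0.593
```

Emit:
{"method": "jog_arm", "body": {
  "increments": [
    [0, -0.003, 0, 0, 0, 0, 1],
    [0, 0, 0, 0, 0, 0, 1],
    [0, 0, 0, 0, 0, 0, 1],
    [0, -0.03, 0, 0, 0, 0, 1],
    [0, -0.05, 0, 0, 0, 0, 1],
    [0, -0.05, 0, 0, 0, 0, 1],
    [0, -0.03, 0.03, 0, 0, 0, 1],
    [0, 0, 0.05, 0, 0, 0, 1],
    [0, 0, 0.05, 0, 0, 0, 1],
    [0, 0, 0, 0, 0, 0, 1]
  ]
}}

```text
time: 16.58
tool_pos: [0.4589, 0.0488, 0.3248]
tcp_rot: [-1.273, -1.105, 1.104]
wrist_force: [-0.2, -0.3, -1.1]
width: 0.997
```

```bash
python3 - <<'E'
from h import *
s=readout.read_state(); print(s["tool_pos"],s["wrist_force"])
for n in ("scene","side"):
    p=read_camera(n); CW=cloud(p); C=inU(CW); cv2.imwrite(f"pics/{n}7.png",p["img"])
    b=C.reshape(-1,3); b=b[(abs(b[:,1])<.04)&(b[:,2]>.13)&(b[:,2]<.25)&(b[:,0]<-.006)&(b[:,0]>-.21)]
    print(n,"ext",np.percentile(b,[1,99],axis=0).tolist())
    for lo in np.arange(-.18,0,.03):
        d=b[(b[:,0]>lo)&(b[:,0]<lo+.03)&(b[:,2]<.18)]
        if len(d)>5: print(round(lo,2),len(d),np.percentile(d[:,2],[50,90,98]),np.percentile(d[:,1],[2,98]))
    for t in UT:
        for d in spotter.masks_of(p,t)[:2]:
            b=near(CW,d["mask"],.028,.045)
            if d["p"]>.4 and len(b)>60: print(t,round(d["p"],2),len(b),rect(b[:,:2]))
E
```

```text
[0.4589 0.0488 0.3248] [-0.152  -0.2603 -1.089 ]
scene ext [[-0.1803681743125115, -0.023730048379556123, 0.1433597567292094], [-0.008270561185261318, 0.02936763920812932, 0.20122274022714529]]
-0.18 158 [0.161  0.1634 0.1644] [-0.0226  0.0296]
-0.15 164 [0.1619 0.1644 0.1658] [-0.0232  0.0289]
-0.12 171 [0.1626 0.1648 0.166 ] [-0.0231  0.029 ]
-0.09 177 [0.1634 0.1659 0.1673] [-0.0225  0.0292]
-0.06 160 [0.164  0.1663 0.1673] [-0.0228  0.0289]
-0.03 79 [0.1646 0.1714 0.1778] [0.0023 0.0286]
spoon 0.95 432 (array([0.4427, 0.2306]), array([ 38.669 , 158.5175]), 6.204482555389404)
spoon 0.5 236 (array([0.7403, 0.1821]), array([ 79.2851, 100.9661]), 87.83425903320312)
fork 0.85 524 (array([0.5972, 0.2284]), array([ 36.1007, 159.9173]), 4.139084815979004)
scraper 0.76 474 (array([0.5203, 0.2355]), array([ 37.9617, 160.985 ]), 5.780038356781006)
side ext [[-0.17933011170383353, -0.029879747937636238, 0.14206204417273258], [-0.00677745017772836, 0.028995040894556935, 0.2356057177251661]]
-0.18 141 [0.1595 0.1635 0.1658] [-0.0275  0.0284]
-0.15 134 [0.1606 0.1644 0.1664] [-0.0295  0.0281]
-0.12 132 [0.1612 0.1653 0.1662] [-0.0289  0.0279]
-0.09 128 [0.1619 0.1661 0.1675] [-0.0293  0.0282]
-0.06 134 [0.1622 0.1666 0.1688] [-0.0294  0.0273]
-0.03 119 [0.1656 0.1759 0.1794] [-0.03    0.0278]
turner 0.75 191 (array([0.348 , 0.2213]), array([167.9939,  35.2124]), 87.07940673828125)
spoon 0.67 187 (array([0.4438, 0.2258]), array([ 33.9786, 158.9648]), 6.747387886047363)
fork 0.48 112 (array([0.5957, 0.2265]), array([ 38.4119, 168.1624]), 4.147407531738281)
```

```bash
cat >> h.py <<'E'
PT=np.deg2rad(22)
def pick(c,deg,gx=.025,tz=.038):
    a=yaw(deg); y=-a*np.sin(PT)-np.array([0,0,np.cos(PT)])
    M=rot(yaw(deg-90),y); G=np.array([*c,.028])+a*(gx+.0245); k=(tz-.028)/np.cos(PT)
    return G-y*k, M
def place(hx,h,hy=.0015):
    """grip point h above deck at hole x=hx; utensil vertical; k as in pick"""
    y=UN*np.cos(PT)-np.array([0,0,np.sin(PT)]); M=rot(-UE,y); k=.010/np.cos(PT)
    return U0+UN*hx+UE*hy+[0,0,.165+h]-y*k, M
E
python3 - <<'E'
from h import *
P,M=pick((.5965,.2275),94.1)
print(M)
plan((P+[0,0,.16],M),(P,M))
E
```

```text
[[ 0.9974  0.0268 -0.0663]
 [ 0.0715 -0.3736  0.9248]
 [ 0.     -0.9272 -0.3746]]
t 17.07 from [0.4617 0.0483 0.3247] width 1.003 F [-0.1952  0.3971  0.2446]
-> [0.5927 0.2809 0.198 ] rows 9
   0 [0.028, 0.014, -0.011, -0.036, 0.149, 0.029]
   1 [0.029, 0.014, -0.006, -0.036, 0.149, 0.029]
   2 [0.03, 0.013, -0.001, -0.036, 0.149, 0.029]
   3 [0.03, 0.012, 0.004, -0.036, 0.149, 0.029]
   4 [0.03, 0.011, 0.009, -0.036, 0.149, 0.029]
   5 [0.028, 0.01, 0.013, -0.036, 0.149, 0.029]
   6 [0.026, 0.008, 0.018, -0.036, 0.149, 0.029]
   7 [0.024, 0.007, 0.022, -0.036, 0.149, 0.029]
   8 [0.02, 0.005, 0.025, -0.036, 0.149, 0.029]
-> [0.5927 0.2809 0.038 ] rows 4
   0 [0.0, 0.037, 0.015, 0.0, 0.0, 0.0]
```

Emit:
{"method": "jog_arm", "body": {
  "increments": [
    [0.028, 0.014, -0.011, -0.036, 0.149, 0.029, 0.8],
    [0.029, 0.014, -0.006, -0.036, 0.149, 0.029, 0.8],
    [0.03, 0.013, -0.001, -0.036, 0.149, 0.029, 0.8],
    [0.03, 0.012, 0.004, -0.036, 0.149, 0.029, 0.8],
    [0.03, 0.011, 0.009, -0.036, 0.149, 0.029, 0.8],
    [0.028, 0.01, 0.013, -0.036, 0.149, 0.029, 0.8],
    [0.026, 0.008, 0.018, -0.036, 0.149, 0.029, 0.8],
    [0.024, 0.007, 0.022, -0.036, 0.149, 0.029, 0.8],
    [0.02, 0.005, 0.025, -0.036, 0.149, 0.029, 0.8],
    [0, 0, 0, 0, 0, 0, 0.8]
  ]
}}

```text
time: 18.32
tool_pos: [0.6061, 0.2839, 0.1903]
tcp_rot: [-1.968, -0.03, 0.003]
wrist_force: [0.4, -0.4, -0.2]
width: 0.799
```

```bash
cat >> h.py <<'E'
def wproj(p,X):
    c=np.linalg.inv(np.array(p["world_from_camera"]))@np.append(X,1); r=np.hypot(c[0],c[1]); k=np.arctan2(r,c[2])*p["fx"]/r
    return int(round(p["cx"]+c[0]*k)),int(round(p["cy"]+c[1]*k))
def wcheck(name,c,deg):
    p=read_camera("wrist"); im=p["img"].copy(); a=yaw(deg); b=yaw(deg-90); o=np.array([*c,.036])+a*.0245
    for x,y in ((-.105,.007),(-.105,-.007),(0,.017),(0,-.017),(.056,.017),(.056,-.017)): cv2.circle(im,wproj(p,o+a*x+b*y),2,(0,0,255),-1)
    cv2.imwrite(f"pics/{name}.png",im)
E
python3 - <<'E'
from h import *
wcheck("w8",(.5965,.2275),94.1)
P,M=pick((.5965,.2275),94.1)
plan((P+[0,0,.02],M),(P,M))
E
```

```text
t 18.38 from [0.606  0.2829 0.1917] width 0.798 F [-0.4123 -0.2035 -0.6289]
-> [0.5927 0.2809 0.058 ] rows 3
   0 [-0.005, 0.041, 0.017, 0.004, -0.017, -0.002]
   2 [-0.005, 0.041, 0.016, 0.004, -0.017, -0.002]
-> [0.5927 0.2809 0.038 ] rows 1
   0 [0.0, 0.019, 0.007, 0.0, 0.0, 0.0]
```

View pics/w8.png

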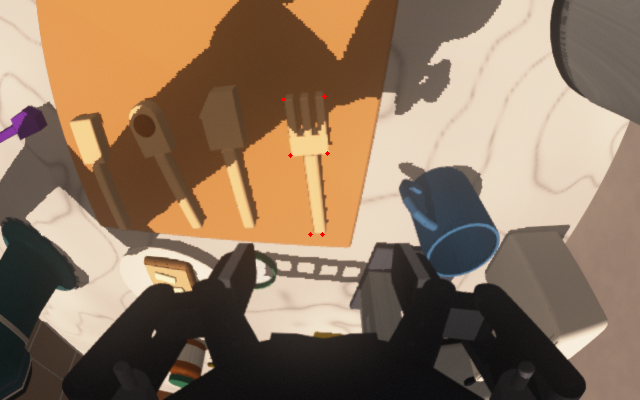

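Emit:
{"method": "jog_arm", "body": {
  "increments": [
    [-0.005, 0.041, 0.017, 0.004, -0.017, -0.002, 0.8],
    [-0.005, 0.041, 0.017, 0.004, -0.017, -0.002, 0.8],
    [-0.005, 0.041, 0.016, 0.004, -0.017, -0.002, 0.8],
    [0, 0, 0, 0, 0, 0, 0.8]
  ]
}}

```text
time: 18.88
tool_pos: [0.5941, 0.2796, 0.0614]
tcp_rot: [-1.951, -0.077, 0.046]
wrist_force: [-0.1, 0.4, -0.1]
width: 0.796
```

```bash
python3 - <<'E'
from h import *
P,M=pick((.5965,.2275),94.1)
plan((P,M),step=.012)
E
```

```text
t 18.88 from [0.5941 0.2796 0.0614] width 0.796 F [-0.1076  0.367  -0.0913]
-> [0.5927 0.2809 0.038 ] rows 2
   0 [-0.001, 0.011, 0.005, -0.001, 0.001, 0.003]
```

Emit:
{"method": "jog_arm", "body": {
  "increments": [
    [-0.001, 0.011, 0.005, -0.001, 0.001, 0.003, 0.8],
    [-0.001, 0.011, 0.005, -0.001, 0.001, 0.003, 0.8],
    [0, 0, 0, 0, 0, 0, 0.6],
    [0, 0, 0, 0, 0, 0, 0.4],
    [0, 0, 0, 0, 0, 0, 0.25],
    [0, 0, 0, 0, 0, 0, 0.25],
    [0, 0, 0, 0, 0, 0, 0.25],
    [0, 0, 0, 0, 0, 0, 0.25]
  ],
  "force": 60
}}

```text
time: 19.88
tool_pos: [0.5974, 0.2829, 0.0446]
tcp_rot: [-1.947, -0.077, 0.037]
wrist_force: [-0.5, -0.3, -1.3]
width: 0.363
```

```bash
python3 - <<'E'
from h import *
s=readout.read_state(); print(s["tool_pos"],s["wrist_force"],s["width"])
t=s["tool_pos"]; P,M=pick((.5965,.2275),94.1)
Q,N=place(-.052,.13+.03)
plan((t+[0,0,.12],M),(np.array([.45,.15,.36]),N))
E
```

```text
[0.5974 0.2829 0.0446] [-0.4735 -0.288  -1.3313] 0.36335180785519994
t 19.88 from [0.5974 0.2829 0.0446] width 0.363 F [-0.4735 -0.288  -1.3313]
-> [0.5974 0.2829 0.1646] rows 3
   0 [0.0, -0.037, -0.015, -0.002, -0.001, 0.003]
-> [0.45 0.15 0.36] rows 14
   0 [-0.011, -0.01, -0.013, 0.079, 0.127, -0.054]
   1 [-0.009, -0.011, -0.014, 0.079, 0.127, -0.054]
   2 [-0.006, -0.013, -0.014, 0.079, 0.127, -0.054]
   3 [-0.004, -0.014, -0.013, 0.079, 0.127, -0.054]
   4 [-0.002, -0.015, -0.013, 0.079, 0.127, -0.054]
   5 [0.001, -0.016, -0.011, 0.079, 0.127, -0.054]
   6 [0.003, -0.017, -0.01, 0.079, 0.127, -0.054]
   7 [0.005, -0.018, -0.008, 0.079, 0.127, -0.054]
   8 [0.007, -0.018, -0.006, 0.079, 0.127, -0.054]
   9 [0.008, -0.018, -0.003, 0.079, 0.127, -0.054]
   10 [0.01, -0.017, -0.001, 0.079, 0.127, -0.054]
   11 [0.011, -0.017, 0.002, 0.079, 0.127, -0.054]
   12 [0.011, -0.016, 0.004, 0.079, 0.127, -0.054]
   13 [0.011, -0.015, 0.007, 0.079, 0.127, -0.054]
```

Emit:
{"method": "jog_arm", "body": {
  "increments": [
    [0, 0, 0, 0, 0, 0, 0.55],
    [0, 0, 0, 0, 0, 0, 0.55],
    [0, 0.004, 0.001, 0, 0, 0, 0.55],
    [0, 0.002, 0.001, 0, 0, 0, 0.55]
  ]
}}

```text
time: 20.38
tool_pos: [0.5976, 0.2824, 0.0381]
tcp_rot: [-1.947, -0.078, 0.037]
wrist_force: [-1.5, 0.3, 0.1]
width: 0.55
```

```bash
python3 - <<'E'
from h import *
s=readout.read_state(); print(s["tool_pos"],s["wrist_force"],s["width"])
t=s["tool_pos"]; P,M=pick((.5965,.2275),94.1)
P[0]=t[0]
plan((P,M))
E
```

```text
[0.5976 0.2824 0.0381] [-1.5341  0.2549  0.0903] 0.5502856906669222
t 20.38 from [0.5976 0.2824 0.0381] width 0.55 F [-1.5341  0.2549  0.0903]
-> [0.5976 0.2809 0.038 ] rows 1
   0 [0.0, 0.001, -0.001, -0.006, -0.004, 0.011]
```

Emit:
{"method": "jog_arm", "body": {
  "increments": [
    [0, 0.001, -0.001, 0, 0, 0, 0.45],
    [0, 0, 0, 0, 0, 0, 0.3],
    [0, 0, 0, 0, 0, 0, 0.25],
    [0, 0, 0, 0, 0, 0, 0.25]
  ]
}}

```text
time: 20.88
tool_pos: [0.5978, 0.2812, 0.0374]
tcp_rot: [-1.947, -0.078, 0.036]
wrist_force: [-0.1, 0.4, 0.5]
width: 0.378
```

Emit:
{"method": "jog_arm", "body": {
  "increments": [
    [0, -0.037, -0.015, 0, 0, 0, 0.25],
    [0, -0.037, -0.015, 0, 0, 0, 0.25],
    [0, -0.037, -0.015, 0, 0, 0, 0.25],
    [0, 0, 0, 0, 0, 0, 0.25]
  ]
}}

```text
time: 21.38
tool_pos: [0.5954, 0.2795, 0.1582]
tcp_rot: [-1.949, -0.075, 0.04]
wrist_force: [-0.3, 0.9, -1.0]
width: 0.38
```

```bash
python3 - <<'E'
from h import *
s=readout.read_state(); print(s["tool_pos"],s["wrist_force"],s["width"])
Q,N=place(-.052,.13+.03); print(Q)
plan((np.array([.45,.15,.36]),N))
E
```

```text
[0.5954 0.2795 0.1582] [-0.3093  0.9044 -1.0416] 0.3799062533854621
[0.6147 0.0269 0.329 ]
t 21.38 from [0.5954 0.2795 0.1582] width 0.38 F [-0.3093  0.9044 -1.0416]
-> [0.45 0.15 0.36] rows 14
   0 [-0.011, -0.01, -0.013, 0.078, 0.127, -0.054]
   1 [-0.009, -0.012, -0.014, 0.078, 0.127, -0.054]
   2 [-0.006, -0.013, -0.014, 0.078, 0.127, -0.054]
   3 [-0.004, -0.015, -0.013, 0.078, 0.127, -0.054]
   4 [-0.001, -0.016, -0.012, 0.078, 0.127, -0.054]
   5 [0.001, -0.017, -0.011, 0.078, 0.127, -0.054]
   6 [0.003, -0.017, -0.009, 0.078, 0.127, -0.054]
   7 [0.005, -0.018, -0.007, 0.078, 0.127, -0.054]
   8 [0.007, -0.018, -0.005, 0.078, 0.127, -0.054]
   9 [0.008, -0.018, -0.003, 0.078, 0.127, -0.054]
   10 [0.01, -0.018, 0.0, 0.078, 0.127, -0.054]
   11 [0.01, -0.017, 0.002, 0.078, 0.127, -0.054]
   12 [0.011, -0.016, 0.005, 0.078, 0.127, -0.054]
   13 [0.011, -0.015, 0.008, 0.078, 0.127, -0.054]
```

Emit:
{"method": "jog_arm", "body": {
  "increments": [
    [-0.011, -0.012, -0.013, 0.078, 0.127, -0.054, 0.25],
    [-0.009, -0.012, -0.014, 0.078, 0.127, -0.054, 0.25],
    [-0.006, -0.013, -0.014, 0.078, 0.127, -0.054, 0.25],
    [-0.004, -0.015, -0.013, 0.078, 0.127, -0.054, 0.25],
    [-0.001, -0.016, -0.012, 0.078, 0.127, -0.054, 0.25],
    [0.001, -0.017, -0.011, 0.078, 0.127, -0.054, 0.25],
    [0.003, -0.017, -0.009, 0.078, 0.127, -0.054, 0.25],
    [0.005, -0.018, -0.007, 0.078, 0.127, -0.054, 0.25],
    [0.007, -0.018, -0.005, 0.078, 0.127, -0.054, 0.25],
    [0.008, -0.018, -0.003, 0.078, 0.127, -0.054, 0.25]
  ]
}}

```text
time: 22.62
tool_pos: [0.4807, 0.1833, 0.2862]
tcp_rot: [-0.85, 0.252, -1.322]
wrist_force: [0.6, -0.4, -1.1]
width: 0.377
```

Emit:
{"method": "jog_arm", "body": {
  "increments": [
    [0.01, -0.018, 0, 0.078, 0.127, -0.054, 0.25],
    [0.01, -0.017, 0.002, 0.078, 0.127, -0.054, 0.25],
    [0.011, -0.016, 0.005, 0.078, 0.127, -0.054, 0.25],
    [0.011, -0.015, 0.008, 0.078, 0.127, -0.054, 0.25],
    [0, 0, 0, 0, 0, 0, 0.25]
  ]
}}

```text
time: 23.25
tool_pos: [0.4402, 0.0699, 0.3692]
tcp_rot: [-0.348, 0.396, -1.607]
wrist_force: [0.9, 0.4, -0.5]
width: 0.382
```

```bash
python3 - <<'E'
from h import *
s=readout.read_state(); print(R.from_rotvec(s["tcp_rot"]).as_matrix(),s["q"])
Q,N=place(-.052,.16); print(N)
plan((Q,N))
E
```

```text
[[-0.0731  0.8892  0.4517]
 [-0.9972 -0.0592 -0.045 ]
 [-0.0133 -0.4537  0.891 ]] [ 0.4109 -0.8846  2.5512 -0.828   0.5893  2.552 ]
[[-0.1392  0.9182  0.371 ]
 [-0.9903 -0.129  -0.0521]
 [-0.     -0.3746  0.9272]]
t 23.25 from [0.4402 0.0699 0.3692] width 0.382 F [ 0.9312  0.4255 -0.4661]
-> [0.6147 0.0269 0.329 ] rows 4
   0 [0.008, 0.044, 0.011, 0.022, 0.004, -0.016]
   1 [0.007, 0.044, 0.01, 0.022, 0.004, -0.016]
   2 [0.006, 0.045, 0.009, 0.022, 0.004, -0.016]
   3 [0.005, 0.045, 0.008, 0.022, 0.004, -0.016]
```

Emit:
{"method": "jog_arm", "body": {
  "increments": [
    [0.008, 0.044, 0.011, 0.022, 0.004, -0.016, 0.25],
    [0.007, 0.044, 0.01, 0.022, 0.004, -0.016, 0.25],
    [0.006, 0.045, 0.009, 0.022, 0.004, -0.016, 0.25],
    [0.005, 0.045, 0.008, 0.022, 0.004, -0.016, 0.25],
    [0, 0, 0, 0, 0, 0, 0.25]
  ]
}}

```text
time: 23.88
tool_pos: [0.6043, -0.001, 0.3421]
tcp_rot: [-0.325, 0.38, -1.61]
wrist_force: [-0.2, -0.1, -1.5]
width: 0.382
```

```bash
python3 - <<'E'
from h import *
s=readout.read_state(); print(R.from_rotvec(s["tcp_rot"]).as_matrix(),s["q"])
Q,N=place(-.052,.15)
plan((Q,N))
for n in ("scene","side"):
    p=read_camera(n); C=inU(cloud(p)); cv2.imwrite(f"pics/{n}9.png",p["img"]); 
    b=C.reshape(-1,3); b=b[(abs(b[:,1])<.04)&(b[:,2]>.175)&(b[:,0]<-.012)&(b[:,0]>-.09)]
    for lo in np.arange(.175,.36,.02):
        d=b[(b[:,2]>lo)&(b[:,2]<lo+.02)]
        if len(d)>5: print(n,round(lo,3),len(d),np.percentile(d[:,0],[5,50,95]),np.percentile(d[:,1],[5,50,95]))
a=cv2.imread("pics/side9.png")[90:240,300:460]; b=cv2.imread("pics/scene9.png")[150:300,240:400]
cv2.imwrite("pics/c9.png",cv2.resize(np.hstack([a,b]),None,fx=2.5,fy=2.5,interpolation=cv2.INTER_CUBIC))
E
```

```text
[[-0.0738  0.9001  0.4293]
 [-0.9971 -0.0585 -0.0487]
 [-0.0187 -0.4317  0.9018]] [-0.0208 -0.4302  2.4187 -0.942   0.0492  2.552 ]
t 23.88 from [ 0.6043 -0.001   0.3421] width 0.382 F [-0.2163 -0.1477 -1.4802]
-> [0.6147 0.0269 0.319 ] rows 1
   0 [-0.028, 0.018, -0.018, 0.063, 0.009, -0.068]
scene 0.175 18 [-0.0334 -0.0231 -0.0162] [0.0199 0.0222 0.0239]
scene 0.195 10 [-0.0676 -0.0481 -0.0305] [-0.0257  0.0014  0.0241]
scene 0.215 40 [-0.0734 -0.0638 -0.0601] [-0.0273 -0.0178 -0.0159]
scene 0.235 42 [-0.0717 -0.0618 -0.0582] [-0.0257 -0.0185 -0.017 ]
scene 0.255 44 [-0.0719 -0.0604 -0.0571] [-0.0279 -0.0195 -0.0172]
scene 0.275 42 [-0.0713 -0.0606 -0.0558] [-0.0284 -0.0195 -0.0172]
scene 0.295 36 [-0.0645 -0.0558 -0.0539] [-0.0304 -0.0207 -0.0148]
scene 0.315 85 [-0.0678 -0.0544 -0.052 ] [-0.0374 -0.0158 -0.0048]
scene 0.335 160 [-0.0831 -0.0607 -0.0516] [-0.0356 -0.0061  0.0028]
scene 0.355 156 [-0.0874 -0.0598 -0.0506] [-0.0368 -0.0124 -0.0014]
side 0.175 18 [-0.0288 -0.0217 -0.015 ] [-0.0242 -0.0148  0.0259]
side 0.195 14 [-0.0725 -0.0488 -0.0321] [-0.0313 -0.025   0.0192]
side 0.215 32 [-0.0769 -0.0714 -0.0612] [-0.0356 -0.0295 -0.023 ]
side 0.235 36 [-0.0748 -0.0696 -0.0607] [-0.0371 -0.0308 -0.0191]
side 0.255 37 [-0.0734 -0.0679 -0.0584] [-0.035  -0.0307 -0.022 ]
side 0.275 37 [-0.0732 -0.0668 -0.0572] [-0.0369 -0.032  -0.0245]
side 0.295 31 [-0.0712 -0.0675 -0.058 ] [-0.0371 -0.032  -0.02  ]
side 0.315 7 [-0.0697 -0.0676 -0.0629] [-0.0377 -0.0302 -0.0192]
side 0.335 25 [-0.0833 -0.0681 -0.0536] [-0.0394 -0.0139 -0.0065]
side 0.355 65 [-0.0883 -0.0656 -0.0533] [-0.0356 -0.0167 -0.0079]
```

View pics/c9.png

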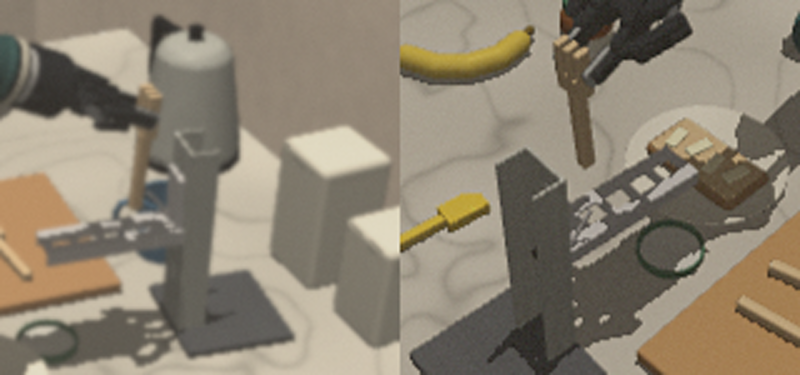

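```bash
cat > kin.py <<'E'
from h import *
from scipy.optimize import least_squares
D=[([1.1111,.2647,1.6054,0,1.2737,-.0369],[.2767,.6149,.244],None),
   ([.4109,-.8846,2.5512,-.828,.5893,2.552],[.4402,.0699,.3692],[.8892,-.0592,-.4537]),
   ([-.0208,-.4302,2.4187,-.942,.0492,2.552],[.6043,-.001,.3421],[.9001,-.0585,-.4317])]
def fk(q,x):
    L0,H,L1,L2,d,o=x; q1,q2,q3,q4,q5,q6=q; ph=q2+q3
    f=np.array([np.sin(ph),0,np.cos(ph)]); e=np.array([np.cos(ph),0,-np.sin(ph)])  # e: direction of bending for q4=0
    W=np.array([L0+L1*np.sin(q2)+L2*f[0]+o*e[0],0,H+L1*np.cos(q2)+L2*f[2]+o*e[2]])
    b=R.from_rotvec(f*q4*SG).apply(e); y=f*np.cos(q5)+b*np.sin(q5)
    Rz=R.from_rotvec([0,0,q1]); return Rz.apply(W+d*y),Rz.apply(y)
def fit():
    r=[]
    def res(x):
        v=[]
        for q,p,y in D:
            P,Y=fk(q,x); v+=list(P-p)
            if y is not None: v+=list((Y-y)*.1)
        return np.array(v+[(x[0])*.05,(x[5])*.05,(x[1]-.3)*.01])
    return least_squares(res,[0,.3,.35,.35,.2,0])
for SG in (1,-1):
    s=fit(); print(SG,s.cost,s.x)
    if SG==1: best=s
    elif s.cost>best.cost: SG=1; s=best
E
python3 kin.py
```

```text
1 0.0007056940341576548 [ 0.0381  0.2046  0.4676  0.5213  0.2943 -0.0484]
-1 0.016270382179032285 [ 0.3466 -0.1761  0.1079  0.1582 -0.0253 -0.4507]
```

```bash
python3 - <<'E'
import re
exec(open('kin.py').read())
x=best.x; SG=1
for q,p,y in D: print(fk(q,x)[0]-p)
L0,H,L1,L2,d,o=x
for hx in (-.052,-.086,-.12,-.154):
  for z in (.20,.33):
    out=[]
    for p in (-10,0,10,22,30,40,50,60):
        a=np.deg2rad(p); r=.676+hx; Wr=r-d*np.cos(a)-L0; Wz=z+d*np.sin(a)-H
        Le=np.hypot(L2,o); off=np.arctan2(o,L2); D2=np.hypot(Wr,Wz)
        if D2<abs(L1-Le) or D2>L1+Le: out.append((p,None)); continue
        be=np.arctan2(Wr,Wz); c=(L1**2+D2**2-Le**2)/(2*L1*D2); q2=be-np.arccos(np.clip(c,-1,1))
        ex,ez=Wr-L1*np.sin(q2),Wz-L1*np.cos(q2); ph=np.arctan2(ex,ez)-off
        out.append((p,round(q2,2),round(ph-q2,2),"q5",round(np.pi/2+a-ph,2)))
    print(hx,z,out)
E
```

```text
1 0.0007056940341576548 [ 0.0381  0.2046  0.4676  0.5213  0.2943 -0.0484]
-1 0.016270382179032285 [ 0.3466 -0.1761  0.1079  0.1582 -0.0253 -0.4507]
[ 0.0215 -0.0125  0.0102]
[ 0.0047 -0.0075 -0.0035]
[-0.0003 -0.0233 -0.0067]
-0.052 0.2 [(-10, np.float64(0.31), np.float64(2.63), 'q5', np.float64(-1.54)), (0, np.float64(0.12), np.float64(2.65), 'q5', np.float64(-1.2)), (10, np.float64(-0.03), np.float64(2.63), 'q5', np.float64(-0.85)), (22, np.float64(-0.15), np.float64(2.56), 'q5', np.float64(-0.46)), (30, np.float64(-0.18), np.float64(2.5), 'q5', np.float64(-0.22)), (40, np.float64(-0.18), np.float64(2.4), 'q5', np.float64(0.05)), (50, np.float64(-0.15), np.float64(2.29), 'q5', np.float64(0.3)), (60, np.float64(-0.08), np.float64(2.17), 'q5', np.float64(0.53))]
-0.052 0.33 [(-10, np.float64(-0.11), np.float64(2.62), 'q5', np.float64(-1.11)), (0, np.float64(-0.25), np.float64(2.59), 'q5', np.float64(-0.77)), (10, np.float64(-0.34), np.float64(2.53), 'q5', np.float64(-0.45)), (22, np.float64(-0.37), np.float64(2.43), 'q5', np.float64(-0.1)), (30, np.float64(-0.36), np.float64(2.35), '
[... 2820 characters left out ...]
p.float64(0.14)), (50, np.float64(-0.41), np.float64(2.48), 'q5', np.float64(0.37)), (60, np.float64(-0.33), np.float64(2.37), 'q5', np.float64(0.58))]
-0.154 0.33 [(-10, np.float64(-0.43), np.float64(2.83), 'q5', np.float64(-1.0)), (0, np.float64(-0.6), np.float64(2.79), 'q5', np.float64(-0.61)), (10, np.float64(-0.68), np.float64(2.71), 'q5', np.float64(-0.28)), (22, np.float64(-0.69), np.float64(2.59), 'q5', np.float64(0.05)), (30, np.float64(-0.66), np.float64(2.51), 'q5', np.float64(0.24)), (40, np.float64(-0.59), np.float64(2.39), 'q5', np.float64(0.46)), (50, np.float64(-0.5), np.float64(2.28), 'q5', np.float64(0.67)), (60, np.float64(-0.41), np.float64(2.16), 'q5', np.float64(0.86))]
```

Emit:
{"method": "jog_arm", "body": {
  "increments": [
    [0, 0, 0.01, -0.12, 0, 0, 0.25],
    [0, 0, 0.01, -0.12, 0, 0, 0.25],
    [0, 0, 0.01, -0.12, 0, 0, 0.25],
    [0, 0, 0, -0.12, 0, 0, 0.25],
    [0, 0, 0, 0, 0, 0, 0.25]
  ]
}}

```text
time: 24.6
tool_pos: [0.6091, -0.0101, 0.3608]
tcp_rot: [-0.598, 0.662, -1.579]
wrist_force: [0.6, 0.7, -1.3]
width: 0.379
```

```bash
cat >> h.py <<'E'
def hold(hx,h,pick_tilt,p,hy=.0015,k=.010):
    """TCP pose holding a utensil (gripped at pick_tilt deg, TCP k*1/cos behind grip point) with tool pitch p deg; lean=p-pick_tilt;
    utensil axis passes the hole centre at deck level; grip point h along the axis above the deck"""
    P,T=np.deg2rad(p),np.deg2rad(pick_tilt); y=UN*np.cos(P)-np.array([0,0,np.sin(P)]); M=rot(-UE,y); L=P-T
    ax=np.array([0,0,1])*np.cos(L)+UN*np.sin(L); zd=.165-.024*(-hx-.04)
    return U0+UN*hx+UE*hy+[0,0,zd]+ax*h-y*(k/np.cos(T)), M, ax
E
python3 - <<'E'
from h import *
s=readout.read_state(); print(R.from_rotvec(s["tcp_rot"]).as_matrix(),s["q"],s["wrist_force"])
Q,N,ax=hold(-.052,.155,22,45)
plan((Q,N)); print(N,ax)
E
```

```text
[[-0.1054  0.6958  0.7105]
 [-0.9944 -0.075  -0.0742]
 [ 0.0017 -0.7143  0.6998]] [-0.0264 -0.3459  2.1538 -0.1063  0.5628  1.7163] [ 0.5998  0.6654 -1.2799]
t 24.6 from [ 0.6091 -0.0101  0.3608] width 0.379 F [ 0.5998  0.6654 -1.2799]
-> [0.677  0.0182 0.315 ] rows 2
   0 [-0.018, 0.039, 0.007, 0.005, 0.013, -0.011]
[[-0.1392  0.7002  0.7002]
 [-0.9903 -0.0984 -0.0984]
 [-0.     -0.7071  0.7071]] [ 0.3869 -0.0544  0.9205]
```

```bash
python3 - <<'E'
from h import *
Q,N,ax=hold(-.052,.15,22,36)
plan((Q,N)); print(N,ax)
E
```

```text
t 24.6 from [ 0.6091 -0.0101  0.3608] width 0.379 F [ 0.5998  0.6654 -1.2799]
-> [0.6519 0.0217 0.3166] rows 2
   0 [-0.018, 0.029, -0.001, 0.084, 0.012, -0.012]
   1 [-0.018, 0.029, -0.004, 0.084, 0.012, -0.012]
[[-0.1392  0.8011  0.5821]
 [-0.9903 -0.1126 -0.0818]
 [-0.     -0.5878  0.809 ]] [ 0.2396 -0.0337  0.9703]
```

Emit:
{"method": "jog_arm", "body": {
  "increments": [
    [-0.018, 0.029, -0.001, 0.084, 0.012, -0.012, 0.25],
    [-0.018, 0.029, -0.004, 0.084, 0.012, -0.012, 0.25],
    [0, 0, 0, 0, 0, 0, 0.25],
    [0, 0, 0, 0, 0, 0, 0.25]
  ]
}}

```text
time: 25.1
tool_pos: [0.6392, 0.0142, 0.3212]
tcp_rot: [-0.496, 0.556, -1.642]
wrist_force: [0.1, -0.1, 0.3]
width: 0.376
```

```bash
cat >> h.py <<'E'
def axis_check(hx):
    """visible handle points between deck and gripper, in U axes by height"""
    out=[]
    for n in ("scene","side"):
        p=read_camera(n); C=inU(cloud(p)).reshape(-1,3)
        b=C[(abs(C[:,1])<.03)&(abs(C[:,0]-hx-.015)<.035)&(C[:,2]>.172)&(C[:,2]<.33)]
        for lo in np.arange(.175,.31,.02):
            d=b[(b[:,2]>lo)&(b[:,2]<lo+.02)]
            if len(d)>8: print(n,round(lo,3),len(d),"x",np.percentile(d[:,0],[5,95]),"y",np.percentile(d[:,1],[5,95]))
E
python3 - <<'E'
from h import *
s=readout.read_state(); print(s["q"])
axis_check(-.052)
Q,N,ax=hold(-.052,.15,22,36); plan((Q,N))
E
```

```text
[ 0.0714 -0.2799  2.2434 -0.5564  0.3254  2.2263]
scene 0.175 27 x [-0.0573 -0.0091] y [-0.001   0.0249]
scene 0.195 44 x [-0.0661 -0.0303] y [-0.0082  0.023 ]
scene 0.215 42 x [-0.0605 -0.0071] y [-0.0091  0.0229]
scene 0.235 36 x [-0.0542 -0.0073] y [-0.0088  0.001 ]
scene 0.255 42 x [-0.0506 -0.0058] y [-0.009   0.0017]
scene 0.275 28 x [-0.0436 -0.0027] y [-0.0167  0.0099]
scene 0.295 57 x [-0.0364 -0.0221] y [-0.0205  0.0158]
side 0.175 58 x [-0.0588 -0.0048] y [-0.0255  0.0229]
side 0.195 78 x [-0.069  -0.0035] y [-0.0257  0.0186]
side 0.215 79 x [-0.0632 -0.0046] y [-0.0232  0.0164]
side 0.235 63 x [-0.0579 -0.0025] y [-0.0205  0.0144]
side 0.255 48 x [-0.0522 -0.0023] y [-0.0214  0.0053]
side 0.275 41 x [-0.0485 -0.0043] y [-0.0241 -0.0013]
side 0.295 38 x [-0.0415 -0.0237] y [-0.0279  0.0054]
t 25.2 from [0.6396 0.0135 0.3219] width 0.378 F [0.3182 0.138  0.046 ]
-> [0.6519 0.0217 0.3166] rows 1
   0 [-0.01, 0.012, 0.003, 0.031, 0.007, 0.004]
```

Emit:
{"method": "jog_arm", "body": {
  "increments": [
    [-0.01, 0.012, 0.003, 0.031, 0.007, 0.004, 0.25],
    [0, 0, 0, 0, 0, 0, 0.25]
  ]
}}

```text
time: 25.45
tool_pos: [0.6528, 0.0211, 0.3201]
tcp_rot: [-0.461, 0.533, -1.65]
wrist_force: [-2.2, 0.6, -1.1]
width: 0.379
```

```bash
python3 - <<'E'
from h import *
Q,N,ax=hold(-.052,.142,22,37); plan((Q,N))
Q,N,ax=hold(-.052,.11,22,38); plan((Q,N),step=.02)
E
```

```text
t 25.45 from [0.6528 0.0211 0.3201] width 0.379 F [-2.1924  0.5625 -1.0672]
-> [0.6525 0.0216 0.3084] rows 1
   0 [0.0, 0.007, -0.01, -0.022, -0.002, 0.001]
t 25.45 from [0.6528 0.0211 0.3201] width 0.379 F [-2.1924  0.5625 -1.0672]
-> [0.6462 0.0225 0.2771] rows 3
   0 [0.0, 0.007, -0.013, -0.013, -0.001, 0.0]
```

Emit:
{"method": "jog_arm", "body": {
  "increments": [
    [0, 0.007, -0.01, -0.022, -0.002, 0.001, 0.25],
    [0, 0.007, -0.013, -0.013, 0, 0, 0.25],
    [0, 0.006, -0.012, 0, 0, 0, 0.25],
    [0, 0, 0, 0, 0, 0, 0.25]
  ]
}}

```text
time: 25.95
tool_pos: [0.6473, 0.0202, 0.2793]
tcp_rot: [-0.489, 0.564, -1.643]
wrist_force: [0.0, -0.2, -0.6]
width: 0.379
```

```bash
python3 - <<'E'
from h import *
s=readout.read_state(); print(s["q"])
for h in (.10,.06):
    Q,N,ax=hold(-.052,h,22,40); plan((Q,N),step=.02)
for n in ("scene","side"): cv2.imwrite(f"pics/{n}10.png",read_camera(n)["img"])
a=cv2.imread("pics/side10.png")[90:240,300:460]; b=cv2.imread("pics/scene10.png")[150:300,240:400]
cv2.imwrite("pics/c10.png",cv2.resize(np.hstack([a,b]),None,fx=2.5,fy=2.5,interpolation=cv2.INTER_CUBIC))
E
```

```text
[ 0.0833 -0.2141  2.275  -0.7733  0.2542  2.4677]
t 25.95 from [0.6473 0.0202 0.2793] width 0.379 F [ 0.0368 -0.1861 -0.6019]
-> [0.647  0.0224 0.2668] rows 1
   0 [-0.002, 0.007, -0.01, -0.036, -0.001, 0.001]
t 25.95 from [0.6473 0.0202 0.2793] width 0.379 F [ 0.0368 -0.1861 -0.6019]
-> [0.6348 0.0241 0.2287] rows 3
   0 [-0.001, 0.007, -0.016, -0.012, 0.0, 0.0]
```

View pics/c10.png

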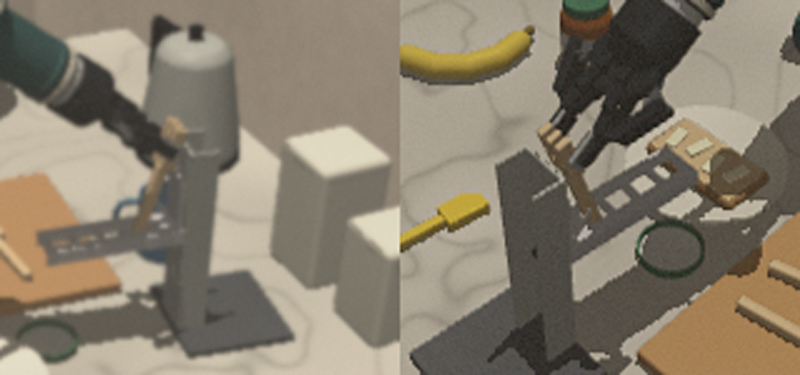

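```bash
python3 - <<'E'
from h import *
A=hold(-.052,.10,22,44)[:2];B=hold(-.052,.06,22,47)[:2];C=hold(-.052,.032,22,47)[:2]
plan(A,B,C,step=.015)
E
```

```text
t 26.05 from [0.6484 0.0205 0.2815] width 0.375 F [-0.3647  0.722  -0.7158]
-> [0.654  0.0214 0.2649] rows 2
   0 [-0.001, 0.007, -0.005, -0.055, -0.001, 0.0]
   1 [-0.001, 0.007, -0.004, -0.055, -0.001, 0.0]
-> [0.6424 0.023  0.227 ] rows 3
   0 [0.0, 0.006, -0.012, -0.017, 0.0, 0.0]
-> [0.6307 0.0247 0.2016] rows 2
   0 [0.0, 0.005, -0.013, 0.0, 0.0, 0.0]
```

```bash
python3 - <<'E'
from h import *
A=hold(-.052,.10,22,41)[:2];B=hold(-.052,.07,22,43)[:2];C=hold(-.052,.045,22,47)[:2];D=hold(-.052,.031,22,47)[:2]
plan(A,B,C,D,step=.015)
E
```

```text
t 26.05 from [0.6484 0.0205 0.2815] width 0.375 F [-0.3647  0.722  -0.7158]
-> [0.6488 0.0221 0.2663] rows 2
   0 [-0.001, 0.005, -0.006, -0.029, -0.001, 0.0]
-> [0.6416 0.0231 0.2374] rows 2
   0 [0.0, 0.007, -0.013, -0.017, 0.0, 0.0]
-> [0.6362 0.0239 0.2134] rows 2
   0 [0.0, 0.006, -0.011, -0.035, 0.0, 0.0]
   1 [0.0, 0.007, -0.01, -0.035, 0.0, 0.0]
-> [0.6303 0.0247 0.2007] rows 1
   0 [0.0, 0.005, -0.013, 0.0, 0.0, 0.0]
```

Emit:
{"method": "jog_arm", "body": {
  "increments": [
    [-0.001, 0.005, -0.006, -0.029, -0.001, 0, 0.25],
    [-0.001, 0.005, -0.006, -0.029, -0.001, 0, 0.25],
    [0, 0.007, -0.013, -0.017, 0, 0, 0.25],
    [0, 0.007, -0.013, -0.017, 0, 0, 0.25],
    [0, 0, 0, 0, 0, 0, 0.25]
  ]
}}

```text
time: 26.68
tool_pos: [0.643, 0.0235, 0.2378]
tcp_rot: [-0.554, 0.639, -1.621]
wrist_force: [-1.0, -0.1, -0.6]
width: 0.38
```

```bash
python3 - <<'E'
from h import *
s=readout.read_state(); print(s["q"],R.from_rotvec(s["tcp_rot"]).as_matrix()[:,1])
C=hold(-.052,.05,22,46)[:2];D=hold(-.052,.031,22,47)[:2]
plan(C,D,step=.015)
E
```

```text
[ 0.0804 -0.1578  2.268  -0.6291  0.2739  2.334 ] [ 0.7241 -0.1013 -0.6822]
t 26.68 from [0.643  0.0235 0.2378] width 0.38 F [-0.9795 -0.0875 -0.5616]
-> [0.6373 0.0237 0.2181] rows 2
   0 [0.0, 0.005, -0.009, -0.026, 0.0, 0.0]
-> [0.6303 0.0247 0.2007] rows 2
   0 [0.0, 0.004, -0.009, -0.009, 0.0, 0.0]
```

Inserting freely. Continue to the release height.

Emit:
{"method": "jog_arm", "body": {
  "increments": [
    [0, 0.005, -0.009, -0.026, 0, 0, 0.25],
    [0, 0.005, -0.009, -0.026, 0, 0, 0.25],
    [0, 0.004, -0.009, -0.009, 0, 0, 0.25],
    [0, 0.004, -0.009, -0.009, 0, 0, 0.25],
    [0, 0, 0, 0, 0, 0, 0.25]
  ]
}}

```text
time: 27.3
tool_pos: [0.6295, 0.0254, 0.198]
tcp_rot: [-0.607, 0.699, -1.602]
wrist_force: [-0.8, -0.3, -0.4]
width: 0.376
```

```bash
python3 - <<'E'
from h import *
s=readout.read_state(); print(s["q"],R.from_rotvec(s["tcp_rot"]).as_matrix()[:,1])
D=hold(-.052,.028,22,47)[:2]
plan(D,step=.015)
E
```

```text
[ 0.0785 -0.1192  2.2834 -0.5566  0.2812  2.2706] [ 0.6742 -0.094  -0.7326]
t 27.3 from [0.6295 0.0254 0.198 ] width 0.376 F [-0.775  -0.2934 -0.3683]
-> [0.629  0.0249 0.198 ] rows 1
   0 [0.001, 0.0, 0.0, 0.002, 0.0, -0.001]
```

Emit:
{"method": "jog_arm", "body": {
  "increments": [
    [0, 0, 0, 0, 0, 0, 0.7],
    [0, 0, 0, 0, 0, 0, 0.7],
    [0, 0, 0, 0, 0, 0, 0.7],
    [0, -0.03, 0, 0, 0, 0, 0.7],
    [0, -0.05, 0, 0, 0, 0, 0.7],
    [0, -0.05, 0, 0, 0, 0, 0.7],
    [0, -0.02, 0.03, 0, 0, 0, 0.7],
    [0, 0, 0.03, 0, 0, 0, 0.7],
    [0, 0, 0, 0, 0, 0, 0.7]
  ]
}}

```text
time: 28.42
tool_pos: [0.5707, 0.0342, 0.3579]
tcp_rot: [-0.599, 0.693, -1.602]
wrist_force: [-0.0, -1.4, -0.1]
width: 0.698
```

```bash
cat >> h.py <<'E'
def hang_check():
    for n in ("scene","side"):
        p=read_camera(n); C=inU(cloud(p)); b=C.reshape(-1,3)
        b=b[(abs(b[:,1])<.035)&(b[:,0]<-.008)&(b[:,0]>-.2)]
        for nm,lo,hi in (("below",.05,.14),("head",.178,.24)):
            d=b[(b[:,2]>lo)&(b[:,2]<hi)]
            h,e=np.histogram(d[:,0],np.arange(-.2,0,.01)); print(n,nm,[(round(x,2),int(c)) for x,c in zip(e,h) if c>5])
        d=b[(b[:,2]>.15)&(b[:,2]<.172)]; print(n,"deck",[(round(l,2),np.round(np.percentile(d[(d[:,0]>l)&(d[:,0]<l+.03)][:,2],[50,95]),4)) for l in (-.18,-.15,-.12,-.09)])
def utens(names):
    for n in ("scene","side"):
        p=read_camera(n); CW=cloud(p)
        for t in names:
            for d in spotter.masks_of(p,t)[:2]:
                b=near(CW,d["mask"],.028,.045)
                if d["p"]>.3 and len(b)>60:
                    c,s,a=rect(b[:,:2]); a=a if s[0]>s[1] else a+90
                    print(n,t,round(d["p"],2),len(b),c,s,"axis",round(a,1))
E
python3 - <<'E'
from h import *
hang_check(); utens(UT)
s=readout.read_state(); print(s["tool_pos"],s["q"])
for n in ("scene","side"): cv2.imwrite(f"pics/{n}11.png",read_camera(n)["img"])
a=cv2.imread("pics/side11.png")[90:240,300:460]; b=cv2.imread("pics/scene11.png")[150:300,240:400]
cv2.imwrite("pics/c11.png",cv2.resize(np.hstack([a,b]),None,fx=2.5,fy=2.5,interpolation=cv2.INTER_CUBIC))
E
```

```text
scene below [(np.float64(-0.05), 17), (np.float64(-0.04), 52), (np.float64(-0.03), 20)]
scene head [(np.float64(-0.07), 56), (np.float64(-0.06), 138), (np.float64(-0.05), 30), (np.float64(-0.04), 7), (np.float64(-0.03), 10), (np.float64(-0.02), 8)]
scene deck [(-0.18, array([0.1615, 0.1641])), (-0.15, array([0.1621, 0.1647])), (-0.12, array([0.1627, 0.165 ])), (-0.09, array([0.1631, 0.1662]))]
side below [(np.float64(-0.06), 43), (np.float64(-0.05), 43)]
side head [(np.float64(-0.07), 32), (np.float64(-0.06), 61), (np.float64(-0.05), 23), (np.float64(-0.04), 9), (np.float64(-0.03), 11), (np.float64(-0.02), 18)]
side deck [(-0.18, array([0.1608, 0.1651])), (-0.15, array([0.161 , 0.1649])), (-0.12, array([0.1617, 0.1668])), (-0.09, array([0.1633, 0.1672]))]
scene turner 0.77 393 [0.3504 0.223 ] [159.6447  35.6122] axis 89.4
scene spoon 0.63 453 [0.4428 0.232 ] [ 50.0471 156.0265] axis 90.2
side turner 0.63 192 [0.3505 0.2208] [166.4843  34.1499] axis 89.6
side spoon 0.75 204 [0.471  0.2287] [169.6766  49.96  ] axis 89.3
side spoon 0.59 199 [0.4417 0.2261] [ 44.9048 164.8507] axis 90.6
side scraper 0.78 195 [0.4729 0.2287] [169.6766  46.1001] axis 89.3
[0.569  0.0343 0.3539] [ 0.1156 -0.4097  2.1982 -0.2883  0.638   1.9924]
```

View pics/c11.png

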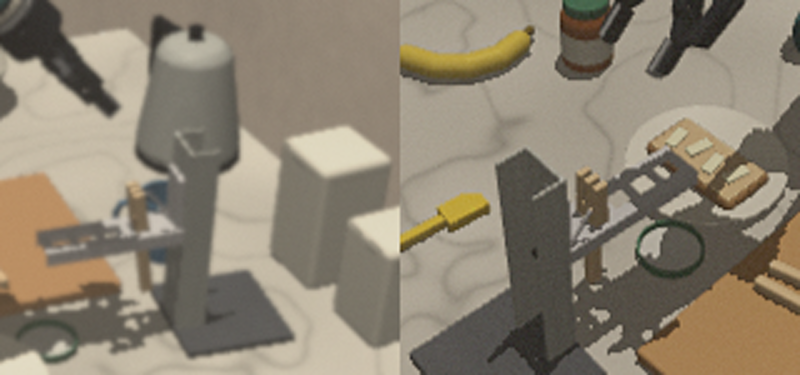

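```bash
python3 - <<'E'
import cv2,numpy as np
a=cv2.imread("pics/scene11.png")[220:330,360:480]; b=cv2.imread("pics/side11.png")[160:240,220:340]
cv2.imwrite("pics/c12.png",np.hstack([cv2.resize(a,(480,440),interpolation=cv2.INTER_CUBIC),cv2.copyMakeBorder(cv2.resize(b,(320,213),interpolation=cv2.INTER_CUBIC),0,227,0,0,0)]))
E
```

```text
(no output)
```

View pics/c12.png

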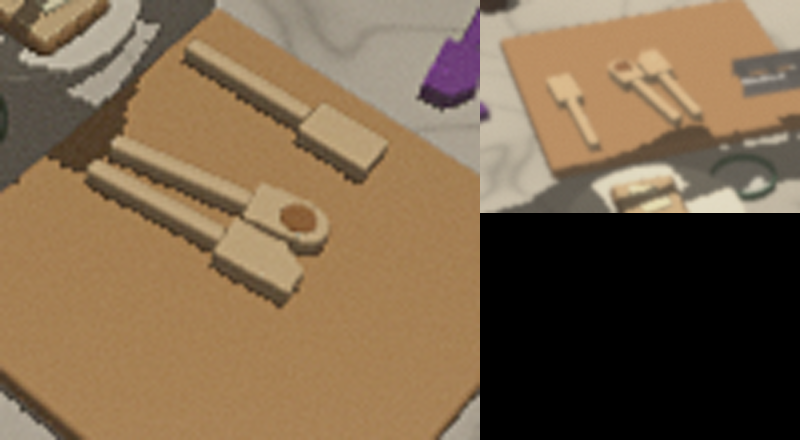

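```bash
cat >> h.py <<'E'
def boardfit(x0s):
    """fit utensil outlines to all points on the board above its top; x0s: list of (name,cx,cy,deg)"""
    from scipy.optimize import minimize
    B=[]
    for n in ("scene","side"):
        C=cloud(read_camera(n)).reshape(-1,3); B.append(C[(C[:,2]>.0305)&(C[:,2]<.043)&(C[:,0]>.27)&(C[:,0]<.68)&(C[:,1]>.1)&(C[:,1]<.42)])
    B=np.vstack(B)[:,:2]
    for nm,cx,cy,deg in x0s:
        def cost(v):
            a=yaw(v[2]*10)[:2]; b=np.array([-a[1],a[0]]); d=B-np.array(v[:2])/10
            u=d@a+.0245*0; w=abs(d@b); u=u-.0245  # u from shoulder; centre is at -24.5 mm
            inside=np.where(u>0, np.minimum(.018-w,.057-u), np.minimum(.008-w,u+.106))
            s=1/(1+np.exp(-inside/.0015)); r=np.exp(-np.clip(w-.0,0,None)*0)
            near=1/(1+np.exp(-(np.where(u>0,np.minimum(.021-w,.060-u),np.minimum(.011-w,u+.109)))/.0015))
            return -(2*s-near).sum()
        best=None
        for dd in (-4,0,4):
            m=minimize(cost,[cx*10,cy*10,(deg+dd)/10],method="Nelder-Mead",options=dict(initial_simplex=np.array([[cx*10,cy*10,(deg+dd)/10],[cx*10+.08,cy*10,(deg+dd)/10],[cx*10,cy*10+.08,(deg+dd)/10],[cx*10,cy*10,(deg+dd)/10+.4]])))
            if best is None or m.fun<best.fun: best=m
        print(nm,"centre",best.x[:2]/10,"deg",round(best.x[2]*10,1),"score",round(-best.fun))
E
python3 - <<'E'
from h import *
boardfit([("turner",.350,.222,89.5),("spoon",.443,.229,95.5),("scraperA",.49,.23,88),("scraperB",.49,.23,78)])
E
```

```text
turner centre [0.3503 0.2227] deg 88.6 score 438
spoon centre [0.4472 0.2305] deg 101.0 score 464
scraperA centre [0.4832 0.2314] deg 95.1 score 480
scraperB centre [0.4832 0.2314] deg 95.1 score 480
```

```bash
python3 - <<'E'
from h import *
M=rot(yaw(5.1),DN)
plan((np.array([.4824,.2409,.16]),M))
E
```

```text
t 29.23 from [0.5692 0.0343 0.3543] width 0.7 F [-0.7355  0.5551  1.4155]
-> [0.4824 0.2409 0.16  ] rows 12
   0 [-0.016, 0.005, -0.018, -0.045, -0.142, 0.056]
   1 [-0.018, 0.007, -0.015, -0.045, -0.142, 0.056]
   2 [-0.02, 0.009, -0.012, -0.045, -0.142, 0.056]
   3 [-0.021, 0.01, -0.009, -0.045, -0.142, 0.056]
   4 [-0.021, 0.012, -0.006, -0.045, -0.142, 0.056]
   5 [-0.021, 0.013, -0.002, -0.045, -0.142, 0.056]
   6 [-0.02, 0.014, 0.001, -0.045, -0.142, 0.056]
   7 [-0.019, 0.015, 0.005, -0.045, -0.142, 0.056]
   8 [-0.017, 0.016, 0.008, -0.045, -0.142, 0.056]
   9 [-0.015, 0.016, 0.011, -0.045, -0.142, 0.056]
   10 [-0.012, 0.017, 0.014, -0.045, -0.142, 0.056]
   11 [-0.009, 0.017, 0.016, -0.045, -0.142, 0.056]
```

Emit:
{"method": "jog_arm", "body": {
  "increments": [
    [-0.016, 0.003, -0.018, -0.045, -0.142, 0.056, 0.3],
    [-0.018, 0.005, -0.015, -0.045, -0.142, 0.056, 0.3],
    [-0.02, 0.007, -0.012, -0.045, -0.142, 0.056, 0.3],
    [-0.021, 0.01, -0.009, -0.045, -0.142, 0.056, 0.3],
    [-0.021, 0.012, -0.006, -0.045, -0.142, 0.056, 0.3],
    [-0.021, 0.013, -0.002, -0.045, -0.142, 0.056, 0.3],
    [-0.02, 0.014, 0.001, -0.045, -0.142, 0.056, 0.3],
    [-0.019, 0.015, 0.005, -0.045, -0.142, 0.056, 0.3],
    [-0.017, 0.016, 0.008, -0.045, -0.142, 0.056, 0.3],
    [-0.015, 0.016, 0.011, -0.045, -0.142, 0.056, 0.3]
  ]
}}

```text
time: 30.48
tool_pos: [0.487, 0.208, 0.1965]
tcp_rot: [-1.487, 0.04, -0.19]
wrist_force: [0.2, -0.2, 0.3]
width: 0.301
```

Emit:
{"method": "jog_arm", "body": {
  "increments": [
    [-0.012, 0.015, 0.014, -0.045, -0.142, 0.056, 0.27],
    [-0.009, 0.015, 0.016, -0.045, -0.142, 0.056, 0.27],
    [0, 0, 0, 0, 0, 0, 0.27]
  ]
}}

```text
time: 30.85
tool_pos: [0.4703, 0.2433, 0.1648]
tcp_rot: [-1.588, -0.103, 0.128]
wrist_force: [-0.3, 0.4, 0.2]
width: 0.271
```

```bash
python3 - <<'E'
from h import *
boardfit([("spoon",.446,.2305,98),("scraper",.483,.2314,95)])
wcheck("w13",(.4832,.2314),95.1)
plan((np.array([.4824,.2409,.07]),rot(yaw(5.1),DN)))
E
```

```text
spoon centre [0.4474 0.2299] deg 100.5 score 462
scraper centre [0.4834 0.2308] deg 95.0 score 482
t 31.0 from [0.4712 0.2419 0.1667] width 0.272 F [-0.7151 -0.0438 -0.4572]
-> [0.4824 0.2409 0.07  ] rows 2
   0 [0.006, 0.048, 0.0, 0.009, 0.027, -0.007]
   1 [0.006, 0.048, -0.001, 0.009, 0.027, -0.007]
```

View pics/w13.png

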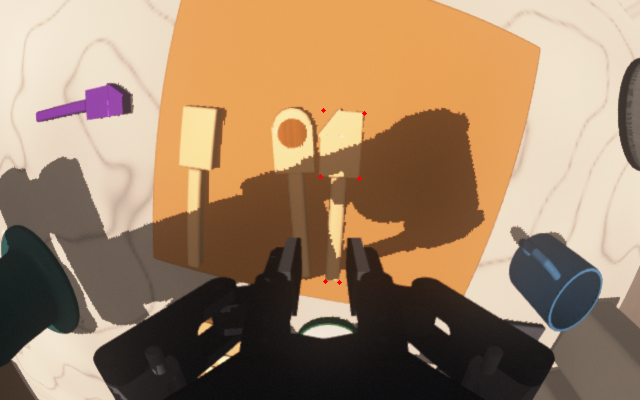

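Emit:
{"method": "jog_arm", "body": {
  "increments": [
    [0.006, 0.045, 0, 0.009, 0.027, -0.007, 0.27],
    [0.006, 0.045, 0, 0.009, 0.027, -0.007, 0.27],
    [0, 0, 0, 0, 0, 0, 0.27]
  ]
}}

```text
time: 31.38
tool_pos: [0.4862, 0.241, 0.0797]
tcp_rot: [-1.566, -0.072, 0.055]
wrist_force: [-0.9, 0.0, 1.1]
width: 0.271
```

```bash
python3 - <<'E'
from h import *
plan((np.array([.4824,.2409,.055]),rot(yaw(5.1),DN)),(np.array([.4824,.2409,.037]),rot(yaw(5.1),DN)),step=.02)
E
```

```text
t 31.38 from [0.4862 0.241  0.0797] width 0.271 F [-0.8873  0.029   1.0939]
-> [0.4824 0.2409 0.055 ] rows 2
   0 [-0.002, 0.012, 0.0, -0.002, -0.004, 0.006]
-> [0.4824 0.2409 0.037 ] rows 1
   0 [0.0, 0.018, 0.0, 0.0, 0.0, 0.0]
```

Emit:
{"method": "jog_arm", "body": {
  "increments": [
    [-0.002, 0.012, 0, -0.002, -0.004, 0.006, 0.27],
    [-0.002, 0.012, 0, -0.002, -0.004, 0.006, 0.27],
    [0, 0, 0, 0, 0, 0, 0.27]
  ]
}}

```text
time: 31.75
tool_pos: [0.4853, 0.2412, 0.0594]
tcp_rot: [-1.568, -0.074, 0.064]
wrist_force: [-0.2, -0.3, 0.4]
width: 0.271
```

```bash
python3 - <<'E'
from h import *
plan((np.array([.4824,.2409,.037]),rot(yaw(5.1),DN)),step=.01)
E
```

```text
t 31.75 from [0.4853 0.2412 0.0594] width 0.271 F [-0.209  -0.2517  0.3987]
-> [0.4824 0.2409 0.037 ] rows 3
   0 [-0.001, 0.007, 0.0, -0.001, 0.0, 0.002]
```

Emit:
{"method": "jog_arm", "body": {
  "increments": [
    [-0.003, 0.004, 0, -0.001, 0, 0.002, 0.27],
    [0, 0.008, 0, 0, 0, 0.002, 0.27],
    [0, 0.008, 0, 0, 0, 0, 0.27],
    [0, 0.003, 0, 0, 0, 0, 0.27]
  ]
}}

```text
time: 32.25
tool_pos: [0.4834, 0.2419, 0.0366]
tcp_rot: [-1.568, -0.073, 0.066]
wrist_force: [-0.0, 0.5, 0.4]
width: 0.269
```

Emit:
{"method": "jog_arm", "body": {
  "increments": [
    [0, 0.001, 0, 0, 0, 0, 0.27],
    [0, 0, 0, 0, 0, 0, 0.1],
    [0, 0, 0, 0, 0, 0, 0.1],
    [0, 0, 0, 0, 0, 0, 0.1]
  ]
}}

```text
time: 32.75
tool_pos: [0.4834, 0.2419, 0.0354]
tcp_rot: [-1.568, -0.073, 0.066]
wrist_force: [-0.7, -0.0, -1.9]
width: 0.147
```

Emit:
{"method": "jog_arm", "body": {
  "increments": [
    [0, -0.015, 0, 0, 0, 0, 0.1],
    [0, 0, 0, 0, 0, 0, 0.1],
    [0.025, 0, 0, 0, 0, 0, 0.1],
    [0.025, 0, 0, 0, 0, 0, 0.1],
    [0, 0, 0, 0, 0, 0, 0.1],
    [0, 0.007, 0, 0, 0, 0, 0.1],
    [0, 0, 0, 0, 0, 0, 0.1]
  ]
}}

```text
time: 33.62
tool_pos: [0.5326, 0.2462, 0.0451]
tcp_rot: [-1.568, -0.073, 0.067]
wrist_force: [-0.6, -0.4, -1.3]
width: 0.144
```

Emit:
{"method": "jog_arm", "body": {
  "increments": [
    [0, 0.004, 0, 0, 0, 0, 0.1],
    [0, 0, 0, 0, 0, 0, 0.1]
  ]
}}

```text
time: 33.88
tool_pos: [0.531, 0.246, 0.0403]
tcp_rot: [-1.568, -0.072, 0.068]
wrist_force: [0.3, 0.3, -1.7]
width: 0.14
```

Emit:
{"method": "jog_arm", "body": {
  "increments": [
    [0, 0.005, 0, 0, 0, 0, 0.1],
    [0, 0, 0, 0, 0, 0, 0.3],
    [0, 0, 0, 0, 0, 0, 0.3],
    [0, -0.03, 0, 0, 0, 0, 0.3],
    [0, -0.05, 0, 0, 0, 0, 0.5],
    [0, -0.05, 0, 0, 0, 0, 0.8],
    [0, 0, 0, 0, 0, 0, 0.8]
  ]
}}

```text
time: 34.75
tool_pos: [0.5305, 0.2458, 0.1685]
tcp_rot: [-1.569, -0.071, 0.069]
wrist_force: [0.5, 0.1, -0.3]
width: 0.802
```

```bash
cat >> h.py <<'E'
def pick2(c,deg,gx=.025,tz=.038,tilt=32):
    T=np.deg2rad(tilt); a=yaw(deg); y=-a*np.sin(T)-np.array([0,0,np.cos(T)])
    return np.array([*c,.028])+a*(gx+.0245)-y*(tz-.028)/np.cos(T), rot(yaw(deg-90),y)
E
python3 - <<'E'
from h import *
boardfit([("turner",.3503,.2227,88.6),("spoon",.4474,.2299,100.5),("scraper",.531,.2355,95)])
s=readout.read_state(); print(s["q"])
P,M=pick2((.531,.2355),95,.020); plan((P+[0,0,.05],M))
E
```

```text
turner centre [0.3499 0.2217] deg 87.9 score 379
spoon centre [0.4475 0.2286] deg 100.7 score 406
scraper centre [0.5329 0.2372] deg 94.8 score 505
[0.3908 0.1575 1.8883 0.0008 1.1031 0.3011]
t 34.85 from [0.5274 0.2445 0.1636] width 0.802 F [ 0.2491 -0.3852  0.2555]
-> [0.5266 0.2861 0.088 ] rows 4
   0 [0.001, 0.019, 0.01, -0.139, 0.001, -0.002]
   1 [0.001, 0.017, 0.013, -0.139, 0.001, -0.002]
   2 [0.001, 0.015, 0.015, -0.139, 0.001, -0.002]
   3 [0.001, 0.013, 0.017, -0.139, 0.001, -0.002]
```

```bash
python3 - <<'E'
from h import *
P,M=pick2((.5329,.2372),94.8,.020); print(P); plan((P+[0,0,.04],M))
E
```

```text
[0.5287 0.2878 0.038 ]
t 34.85 from [0.5274 0.2445 0.1636] width 0.802 F [ 0.2491 -0.3852  0.2555]
-> [0.5287 0.2878 0.078 ] rows 4
   0 [0.001, 0.021, 0.011, -0.139, 0.002, -0.001]
   1 [0.001, 0.02, 0.014, -0.139, 0.002, -0.001]
   2 [0.001, 0.018, 0.016, -0.139, 0.002, -0.001]
   3 [0.001, 0.015, 0.019, -0.139, 0.002, -0.001]
```

Emit:
{"method": "jog_arm", "body": {
  "increments": [
    [0.001, 0.021, 0.011, -0.139, 0.002, -0.001, 0.75],
    [0.001, 0.02, 0.014, -0.139, 0.002, -0.001, 0.75],
    [0.001, 0.018, 0.016, -0.139, 0.002, -0.001, 0.75],
    [0.001, 0.015, 0.019, -0.139, 0.002, -0.001, 0.75],
    [0, 0, 0, 0, 0, 0, 0.75],
    [0, 0, 0, 0, 0, 0, 0.75]
  ]
}}

```text
time: 35.6
tool_pos: [0.5228, 0.283, 0.0654]
tcp_rot: [-2.153, -0.079, 0.06]
wrist_force: [-0.5, -0.2, 0.4]
width: 0.755
```

```bash
python3 - <<'E'
from h import *
P,M=pick2((.5329,.2372),94.8,.020); plan((P,M),step=.014)
E
```

```text
t 35.6 from [0.5228 0.283  0.0654] width 0.755 F [-0.4577 -0.2076  0.3808]
-> [0.5287 0.2878 0.038 ] rows 3
   0 [0.002, 0.007, 0.006, 0.008, 0.001, -0.004]
```

Emit:
{"method": "jog_arm", "body": {
  "increments": [
    [0.002, 0.007, 0.006, 0.008, 0.001, -0.004, 0.75],
    [0.002, 0.007, 0.006, 0.008, 0.001, -0.004, 0.75],
    [0.002, 0.005, 0.004, 0.008, 0.001, -0.004, 0.75],
    [0, 0, 0, 0, 0, 0, 0.6]
  ]
}}

```text
time: 36.1
tool_pos: [0.5307, 0.2843, 0.0434]
tcp_rot: [-2.121, -0.088, 0.042]
wrist_force: [0.2, -0.4, 0.3]
width: 0.599
```

```bash
python3 - <<'E'
from h import *
P,M=pick2((.5329,.2372),94.8,.020); plan((P,M),step=.014)
E
```

```text
t 36.1 from [0.5307 0.2843 0.0434] width 0.599 F [ 0.169  -0.4221  0.3409]
-> [0.5287 0.2878 0.038 ] rows 1
   0 [-0.002, 0.003, 0.006, -0.007, -0.006, 0.002]
```

Grip, settle, then lift.

Emit:
{"method": "jog_arm", "body": {
  "increments": [
    [-0.002, 0.003, 0.006, -0.007, -0.006, 0.002, 0.55],
    [0, 0.001, 0, 0, 0, 0, 0.45],
    [0, 0, 0, 0, 0, 0, 0.25],
    [0, 0, 0, 0, 0, 0, 0.25],
    [0, 0, 0, 0, 0, 0, 0.25]
  ]
}}

```text
time: 36.72
tool_pos: [0.5291, 0.2881, 0.0377]
tcp_rot: [-2.127, -0.091, 0.048]
wrist_force: [0.4, -0.1, 1.4]
width: 0.38
```

Emit:
{"method": "jog_arm", "body": {
  "increments": [
    [0, -0.03, -0.019, 0, 0, 0, 0.25],
    [0, -0.034, -0.021, 0, 0, 0, 0.25],
    [0, -0.034, -0.021, 0, 0, 0, 0.25],
    [0, -0.034, -0.021, 0, 0, 0, 0.25],
    [0, 0, 0, 0, 0, 0, 0.25]
  ]
}}

```text
time: 37.35
tool_pos: [0.5276, 0.2878, 0.1947]
tcp_rot: [-2.128, -0.088, 0.052]
wrist_force: [0.0, 0.9, -0.0]
width: 0.38
```

```bash
cat >> h.py <<'E'
TT=32
def go(hx,pts,via=None,step=.05,ang=.16,k=.010,hy=.0015):
    w=[hold(hx,h,TT,p,hy,k)[:2] for h,p in pts]
    if via is not None: w=[(np.array(via),w[0][1])]+w
    plan(*w,step=step,ang=ang)
    s=readout.read_state(); print("q",s["q"])
E
python3 - <<'E'
from h import *
go(-.086,[(.17,55)],via=(.53,.15,.36))
E
```

```text
t 37.35 from [0.5276 0.2878 0.1947] width 0.38 F [ 0.0387  0.8852 -0.0308]
-> [0.53 0.15 0.36] rows 13
   0 [-0.001, -0.005, -0.016, 0.064, 0.144, -0.004]
   1 [0.002, -0.006, -0.015, 0.064, 0.144, -0.004]
   2 [0.004, -0.007, -0.014, 0.064, 0.144, -0.004]
   3 [0.006, -0.008, -0.013, 0.064, 0.144, -0.004]
   4 [0.008, -0.009, -0.012, 0.064, 0.144, -0.004]
   5 [0.009, -0.009, -0.01, 0.064, 0.144, -0.004]
   6 [0.011, -0.01, -0.008, 0.064, 0.144, -0.004]
   7 [0.012, -0.01, -0.006, 0.064, 0.144, -0.004]
   8 [0.012, -0.011, -0.003, 0.064, 0.144, -0.004]
   9 [0.013, -0.011, -0.001, 0.064, 0.144, -0.004]
   10 [0.013, -0.011, 0.002, 0.064, 0.144, -0.004]
   11 [0.012, -0.01, 0.004, 0.064, 0.144, -0.004]
   12 [0.012, -0.01, 0.006, 0.064, 0.144, -0.004]
-> [0.65  0.022 0.33 ] rows 4
   0 [0.028, 0.026, 0.024, 0.0, 0.0, 0.0]
q [ 0.6992  0.3687  1.6605 -0.4492  1.4714  0.7417]
```

Emit:
{"method": "jog_arm", "body": {
  "increments": [
    [-0.001, -0.005, -0.016, 0.064, 0.144, -0.004, 0.25],
    [0.002, -0.006, -0.015, 0.064, 0.144, -0.004, 0.25],
    [0.004, -0.007, -0.014, 0.064, 0.144, -0.004, 0.25],
    [0.006, -0.008, -0.013, 0.064, 0.144, -0.004, 0.25],
    [0.008, -0.009, -0.012, 0.064, 0.144, -0.004, 0.25],
    [0.009, -0.009, -0.01, 0.064, 0.144, -0.004, 0.25],
    [0.011, -0.01, -0.008, 0.064, 0.144, -0.004, 0.25],
    [0.012, -0.01, -0.006, 0.064, 0.144, -0.004, 0.25],
    [0.012, -0.011, -0.003, 0.064, 0.144, -0.004, 0.25],
    [0.013, -0.011, -0.001, 0.064, 0.144, -0.004, 0.25]
  ]
}}

```text
time: 38.6
tool_pos: [0.5222, 0.175, 0.3042]
tcp_rot: [-1.111, 0.677, -1.292]
wrist_force: [0.3, 0.7, -1.8]
width: 0.378
```

Emit:
{"method": "jog_arm", "body": {
  "increments": [
    [0.013, -0.011, 0.002, 0.064, 0.144, -0.004, 0.25],
    [0.012, -0.01, 0.004, 0.064, 0.144, -0.004, 0.25],
    [0.012, -0.01, 0.006, 0.064, 0.144, -0.004, 0.25],
    [0, 0, 0, 0, 0, 0, 0.25]
  ]
}}

```text
time: 39.1
tool_pos: [0.5177, 0.1391, 0.335]
tcp_rot: [-0.68, 0.853, -1.6]
wrist_force: [0.3, -0.9, -0.9]
width: 0.38
```

```bash
python3 - <<'E'
from h import *
go(-.086,[(.155,47)])
E
```

```text
t 39.1 from [0.5177 0.1391 0.335 ] width 0.38 F [ 0.2687 -0.8531 -0.8652]
-> [0.6227 0.0258 0.3222] rows 4
   0 [0.023, 0.02, 0.024, 0.036, -0.013, 0.005]
   1 [0.023, 0.021, 0.023, 0.036, -0.013, 0.005]
   2 [0.024, 0.021, 0.022, 0.036, -0.013, 0.005]
   3 [0.024, 0.022, 0.021, 0.036, -0.013, 0.005]
q [ 0.4095 -0.3639  2.1475 -0.4153  0.8758  2.3671]
```

```bash
cat >> h.py <<'E'
def hold(hx,h,pick_tilt,p,hy=.0015,k=.010,az=2):
    P,T=np.deg2rad(p),np.deg2rad(pick_tilt); f=yaw(az); y=f*np.cos(P)-np.array([0,0,np.sin(P)]); M=rot(yaw(az-90),y); L=P-T
    ax=np.array([0,0,1])*np.cos(L)+f*np.sin(L); zd=.165-.024*(-hx-.04)
    return U0+UN*hx+UE*hy+[0,0,zd]+ax*h-y*(k/np.cos(T)), M, ax
E
python3 - <<'E'
from h import *
go(-.089,[(.155,43)])
E
```

```text
t 39.1 from [0.5177 0.1391 0.335 ] width 0.38 F [ 0.2687 -0.8531 -0.8652]
-> [0.6089 0.0314 0.324 ] rows 3
   0 [0.03, 0.023, 0.028, 0.071, -0.061, 0.045]
   1 [0.032, 0.024, 0.025, 0.071, -0.061, 0.045]
   2 [0.035, 0.024, 0.021, 0.071, -0.061, 0.045]
q [ 0.4095 -0.3639  2.1475 -0.4153  0.8758  2.3671]
```

Emit:
{"method": "jog_arm", "body": {
  "increments": [
    [0.03, 0.023, 0.028, 0.071, -0.061, 0.045, 0.25],
    [0.032, 0.024, 0.025, 0.071, -0.061, 0.045, 0.25],
    [0.035, 0.024, 0.021, 0.071, -0.061, 0.045, 0.25],
    [0, 0, 0, 0, 0, 0, 0.25],
    [0, 0, 0, 0, 0, 0, 0.25]
  ]
}}

```text
time: 39.72
tool_pos: [0.5967, 0.0498, 0.316]
tcp_rot: [-0.623, 0.614, -1.451]
wrist_force: [-0.6, 0.3, -1.1]
width: 0.379
```

```bash
python3 - <<'E'
from h import *
go(-.089,[(.145,42)]); axis_check(-.089)
E
```

```text
t 39.73 from [0.5967 0.0498 0.316 ] width 0.379 F [-0.6217  0.2557 -1.0933]
-> [0.6044 0.0312 0.3145] rows 1
   0 [0.019, 0.006, 0.004, 0.061, -0.008, 0.0]
q [ 0.0458 -0.3432  2.2349 -0.0164  0.4735  1.6014]
scene 0.175 80 x [-0.0973 -0.0448] y [-0.0109  0.0253]
scene 0.195 104 x [-0.1052 -0.0456] y [-0.008   0.0282]
scene 0.215 99 x [-0.101  -0.0466] y [-0.0105  0.0281]
scene 0.235 33 x [-0.0983 -0.0818] y [0.0194 0.0295]
scene 0.255 34 x [-0.093  -0.0769] y [0.02   0.0298]
scene 0.275 22 x [-0.0763 -0.0694] y [0.0109 0.0294]
scene 0.295 35 x [-0.0714 -0.0648] y [0.0086 0.0287]
side 0.175 56 x [-0.1054 -0.046 ] y [-0.0163  0.0164]
side 0.195 76 x [-0.107  -0.0467] y [-0.0173  0.0191]
side 0.215 72 x [-0.1033 -0.0471] y [-0.0154  0.024 ]
side 0.235 39 x [-0.0997 -0.0832] y [0.0113 0.0248]
side 0.255 39 x [-0.0949 -0.0776] y [0.0126 0.0276]
side 0.275 34 x [-0.0906 -0.0694] y [0.0057 0.0239]
side 0.295 37 x [-0.0856 -0.0671] y [-0.0056  0.0226]
```

Emit:
{"method": "jog_arm", "body": {
  "increments": [
    [0.019, 0.003, 0.002, 0.061, -0.008, 0, 0.25],
    [0, 0, 0, 0, 0, 0, 0.25],
    [0, 0, 0, 0, 0, 0, 0.25]
  ]
}}

```text
time: 40.2
tool_pos: [0.6013, 0.0355, 0.3176]
tcp_rot: [-0.58, 0.556, -1.455]
wrist_force: [-0.0, 0.5, -1.0]
width: 0.386
```

```bash
python3 - <<'E'
from h import *
go(-.089,[(.135,42),(.08,42),(.025,41)],step=.018)
E
```

```text
t 40.2 from [0.6013 0.0355 0.3176] width 0.386 F [-0.0146  0.4727 -1.047 ]
-> [0.6026 0.0312 0.3047] rows 1
   0 [0.004, 0.01, -0.009, -0.003, 0.005, -0.005]
-> [0.5931 0.0309 0.2505] rows 4
   0 [0.0, 0.007, -0.012, 0.0, 0.0, 0.0]
-> [0.583  0.0305 0.1963] rows 4
   0 [0.0, 0.007, -0.012, 0.004, 0.0, 0.0]
q [ 0.0002 -0.3597  2.272   0.0822  0.3902  1.4667]
```

Emit:
{"method": "jog_arm", "body": {
  "increments": [
    [0.004, 0.01, -0.009, -0.003, 0.005, -0.005, 0.25],
    [0, 0, 0, 0, 0, 0, 0.25],
    [0, 0.007, -0.012, 0, 0, 0, 0.25],
    [0, 0.007, -0.012, 0, 0, 0, 0.25],
    [0, 0, 0, 0, 0, 0, 0.25]
  ]
}}

```text
time: 40.83
tool_pos: [0.5967, 0.0329, 0.2739]
tcp_rot: [-0.582, 0.562, -1.458]
wrist_force: [-0.9, 0.3, -1.0]
width: 0.375
```

```bash
python3 - <<'E'
from h import *
go(-.089,[(.1,42),(.06,42),(.025,41)],step=.018); axis_check(-.089)
E
```

```text
t 40.83 from [0.5967 0.0329 0.2739] width 0.375 F [-0.9143  0.3175 -0.9585]
-> [0.5966 0.031  0.2702] rows 1
   0 [0.002, 0.002, -0.003, 0.002, 0.001, -0.002]
-> [0.5896 0.0307 0.2308] rows 3
   0 [0.0, 0.007, -0.011, 0.0, 0.0, 0.0]
-> [0.583  0.0305 0.1963] rows 2
   0 [0.0, 0.009, -0.015, 0.009, 0.0, 0.0]
q [-0.0038 -0.3261  2.3304  0.1031  0.3035  1.4453]
scene 0.175 106 x [-0.092  -0.0448] y [-0.0095  0.0204]
scene 0.195 102 x [-0.0886 -0.0458] y [-0.0085  0.0205]
scene 0.215 97 x [-0.0826 -0.0469] y [-0.0104  0.0192]
scene 0.235 40 x [-0.0821 -0.0656] y [-0.0037  0.0239]
scene 0.255 76 x [-0.0798 -0.0629] y [-0.0057  0.0285]
scene 0.275 160 x [-0.0981 -0.0601] y [-0.0187  0.0286]
scene 0.295 187 x [-0.1064 -0.0595] y [-0.0237  0.028 ]
side 0.175 81 x [-0.0943 -0.0454] y [-0.0158  0.008 ]
side 0.195 81 x [-0.0906 -0.0469] y [-0.0178  0.0129]
side 0.215 69 x [-0.0879 -0.048 ] y [-0.0154  0.013 ]
side 0.235 42 x [-0.0849 -0.0664] y [-0.0144  0.014 ]
side 0.255 27 x [-0.0841 -0.0637] y [-0.0239  0.0057]
side 0.275 71 x [-0.0873 -0.0613] y [-0.0268  0.016 ]
side 0.295 40 x [-0.0907 -0.056 ] y [-0.0139  0.0137]
```

Emit:
{"method": "jog_arm", "body": {
  "increments": [
    [0.002, 0.002, -0.003, 0.002, 0.001, -0.002, 0.25],
    [0, 0.007, -0.011, 0, 0, 0, 0.25],
    [0, 0.007, -0.011, 0, 0, 0, 0.25],
    [0, 0.007, -0.011, 0, 0, 0, 0.25],
    [0, 0.007, -0.012, 0.009, 0, 0, 0.25],
    [0, 0, 0, 0, 0, 0, 0.25]
  ]
}}

```text
time: 41.68
tool_pos: [0.5872, 0.0301, 0.2161]
tcp_rot: [-0.572, 0.552, -1.464]
wrist_force: [-0.5, -0.5, -0.3]
width: 0.377
```

```bash
python3 - <<'E'
from h import *
go(-.089,[(.023,41)],step=.018)
E
```

```text
t 41.67 from [0.5872 0.0301 0.2161] width 0.377 F [-0.5125 -0.4867 -0.2798]
-> [0.5827 0.0305 0.1943] rows 2
   0 [0.0, 0.006, -0.01, 0.003, 0.0, 0.0]
q [-0.0098 -0.2738  2.4177  0.218   0.1526  1.3259]
```

Emit:
{"method": "jog_arm", "body": {
  "increments": [
    [0, 0.006, -0.01, 0, 0, 0, 0.25],
    [0, 0.006, -0.01, 0, 0, 0, 0.25],
    [0, 0, 0, 0, 0, 0, 0.25]
  ]
}}

```text
time: 42.05
tool_pos: [0.584, 0.0298, 0.1939]
tcp_rot: [-0.57, 0.551, -1.465]
wrist_force: [-0.2, -0.2, -1.1]
width: 0.375
```

Emit:
{"method": "jog_arm", "body": {
  "increments": [
    [0, 0, 0, 0, 0, 0, 0.7],
    [0, 0, 0, 0, 0, 0, 0.7],
    [0, 0, 0, 0, 0, 0, 0.7],
    [0, -0.03, 0, 0, 0, 0, 0.7],
    [0, -0.05, 0, 0, 0, 0, 0.7],
    [0, -0.04, 0.02, -0.1, 0, 0, 0.7],
    [0, 0, 0.05, -0.1, 0, 0, 0.7],
    [0, 0, 0.05, -0.1, 0, 0, 0.7],
    [0, 0, 0, 0, 0, 0, 0.7]
  ]
}}

```text
time: 43.18
tool_pos: [0.5823, 0.0288, 0.3619]
tcp_rot: [-0.804, 0.776, -1.396]
wrist_force: [0.5, -0.1, 0.7]
width: 0.701
```

```bash
python3 - <<'E'
from h import *
hang_check()
boardfit([("turner",.3503,.2227,88.6),("spoon",.4474,.2299,100.5)])
s=readout.read_state(); print(s["q"])
P,M=pick2((.4474,.2295),100.6,.025,tz=.039,tilt=38); print(P); plan((P+[0,0,.08],M))
E
```

```text
scene below [(np.float64(-0.11), 7), (np.float64(-0.1), 25), (np.float64(-0.09), 39), (np.float64(-0.06), 36), (np.float64(-0.05), 52)]
scene head [(np.float64(-0.1), 35), (np.float64(-0.09), 93), (np.float64(-0.08), 67), (np.float64(-0.07), 9), (np.float64(-0.06), 80), (np.float64(-0.05), 105), (np.float64(-0.04), 6), (np.float64(-0.03), 11), (np.float64(-0.02), 7)]
scene deck [(-0.18, array([0.1613, 0.1642])), (-0.15, array([0.1618, 0.1642])), (-0.12, array([0.1623, 0.1667])), (-0.09, array([0.1635, 0.17  ]))]
side below [(np.float64(-0.1), 10), (np.float64(-0.09), 58), (np.float64(-0.08), 22), (np.float64(-0.06), 61), (np.float64(-0.05), 36)]
side head [(np.float64(-0.1), 71), (np.float64(-0.09), 42), (np.float64(-0.08), 6), (np.float64(-0.07), 24), (np.float64(-0.06), 70), (np.float64(-0.05), 25), (np.float64(-0.04), 6), (np.float64(-0.03), 11), (np.float64(-0.02), 21)]
side deck [(-0.18, array([0.1606, 0.1653])), (-0.15, array([0.1609, 0.1657])), (-0.12, array([0.1625, 0.1689])), (-0.09, array([0.1629, 0.1703]))]
turner centre [0.3501 0.2228] deg 88.8 score 444
spoon centre [0.4
[... 193 characters left out ...]
.2866 0.119 ] rows 13
   0 [-0.02, 0.01, -0.018, -0.067, -0.139, -0.008]
   1 [-0.023, 0.011, -0.014, -0.067, -0.139, -0.008]
   2 [-0.024, 0.012, -0.01, -0.067, -0.139, -0.008]
   3 [-0.026, 0.012, -0.006, -0.067, -0.139, -0.008]
   4 [-0.026, 0.012, -0.001, -0.067, -0.139, -0.008]
   5 [-0.026, 0.012, 0.003, -0.067, -0.139, -0.008]
   6 [-0.026, 0.011, 0.007, -0.067, -0.139, -0.008]
   7 [-0.024, 0.01, 0.012, -0.067, -0.139, -0.008]
   8 [-0.022, 0.009, 0.015, -0.067, -0.139, -0.008]
   9 [-0.02, 0.008, 0.019, -0.067, -0.139, -0.008]
   10 [-0.017, 0.006, 0.022, -0.067, -0.139, -0.008]
   11 [-0.014, 0.005, 0.025, -0.067, -0.139, -0.008]
   12 [-0.011, 0.003, 0.027, -0.067, -0.139, -0.008]
```

Emit:
{"method": "jog_arm", "body": {
  "increments": [
    [-0.02, 0.008, -0.018, -0.067, -0.139, -0.008, 0.75],
    [-0.023, 0.009, -0.014, -0.067, -0.139, -0.008, 0.75],
    [-0.024, 0.01, -0.01, -0.067, -0.139, -0.008, 0.75],
    [-0.026, 0.012, -0.006, -0.067, -0.139, -0.008, 0.75],
    [-0.026, 0.012, -0.001, -0.067, -0.139, -0.008, 0.75],
    [-0.026, 0.012, 0.003, -0.067, -0.139, -0.008, 0.75],
    [-0.026, 0.011, 0.007, -0.067, -0.139, -0.008, 0.75],
    [-0.024, 0.01, 0.012, -0.067, -0.139, -0.008, 0.75],
    [-0.022, 0.009, 0.015, -0.067, -0.139, -0.008, 0.75],
    [-0.02, 0.008, 0.019, -0.067, -0.139, -0.008, 0.75]
  ]
}}

```text
time: 44.62
tool_pos: [0.4376, 0.2189, 0.1617]
tcp_rot: [-2.026, 0.039, -0.262]
wrist_force: [0.8, 0.0, -0.5]
width: 0.748
```

Emit:
{"method": "jog_arm", "body": {
  "increments": [
    [-0.017, 0.006, 0.022, -0.067, -0.139, -0.008, 0.75],
    [-0.014, 0.005, 0.025, -0.067, -0.139, -0.008, 0.75],
    [-0.011, 0.003, 0.027, -0.067, -0.139, -0.008, 0.75],
    [0, 0, 0, 0, 0, 0, 0.75]
  ]
}}

```text
time: 45.12
tool_pos: [0.3926, 0.2716, 0.101]
tcp_rot: [-2.256, -0.237, 0.185]
wrist_force: [-1.3, -0.7, -0.2]
width: 0.747
```

```bash
python3 - <<'E'
from h import *
P,M=pick2((.4476,.2295),100.8,.022,tz=.039,tilt=38); print(P); plan((P+[0,0,.03],M))
E
```

```text
[0.4373 0.2836 0.039 ]
t 45.12 from [0.3926 0.2716 0.101 ] width 0.747 F [-1.3273 -0.6748 -0.2201]
-> [0.4373 0.2836 0.069 ] rows 2
   0 [0.024, 0.011, 0.01, 0.015, 0.035, -0.007]
   1 [0.024, 0.011, 0.011, 0.015, 0.035, -0.007]
```

Emit:
{"method": "jog_arm", "body": {
  "increments": [
    [0.024, 0.008, 0.008, 0.015, 0.035, -0.007, 0.75],
    [0.022, 0.011, 0.011, 0.015, 0.035, -0.007, 0.75],
    [0, 0, 0, 0, 0, 0, 0.75],
    [0, 0, 0, 0, 0, 0, 0.75]
  ]
}}

```text
time: 45.62
tool_pos: [0.4359, 0.2802, 0.0731]
tcp_rot: [-2.225, -0.206, 0.094]
wrist_force: [0.4, -0.7, 0.3]
width: 0.746
```

```bash
python3 - <<'E'
from h import *
P,M=pick2((.4476,.2295),100.8,.022,tz=.039,tilt=38); plan((P+[0,0,.012],M),step=.015);plan((P,M),step=.015)
E
```

```text
t 45.62 from [0.4359 0.2802 0.0731] width 0.746 F [ 0.3654 -0.7237  0.2609]
-> [0.4373 0.2836 0.051 ] rows 2
   0 [0.001, 0.008, 0.008, -0.001, -0.004, 0.0]
t 45.62 from [0.4359 0.2802 0.0731] width 0.746 F [ 0.3654 -0.7237  0.2609]
-> [0.4373 0.2836 0.039 ] rows 3
   0 [0.001, 0.008, 0.008, 0.0, -0.003, 0.0]
```

Emit:
{"method": "jog_arm", "body": {
  "increments": [
    [0.001, 0.008, 0.008, 0, -0.003, 0, 0.7],
    [0, 0.008, 0.008, 0, -0.003, 0, 0.65],
    [0, 0.006, 0.006, 0, 0, 0, 0.6],
    [0, 0, 0, 0, 0, 0, 0.6]
  ]
}}

```text
time: 46.12
tool_pos: [0.4355, 0.284, 0.0406]
tcp_rot: [-2.224, -0.209, 0.101]
wrist_force: [-0.8, 0.1, -0.2]
width: 0.603
```

```bash
python3 - <<'E'
from h import *
P,M=pick2((.4476,.2295),100.8,.022,tz=.039,tilt=38); plan((P,M),step=.015)
E
```

```text
t 46.12 from [0.4355 0.284  0.0406] width 0.603 F [-0.7978  0.1274 -0.2403]
-> [0.4373 0.2836 0.039 ] rows 1
   0 [0.002, 0.002, 0.0, -0.002, -0.002, 0.0]
```

Emit:
{"method": "jog_arm", "body": {
  "increments": [
    [0.002, 0.003, 0.001, -0.002, -0.002, 0, 0.5],
    [0, 0, 0, 0, 0, 0, 0.4],
    [0, 0, 0, 0, 0, 0, 0.25],
    [0, 0, 0, 0, 0, 0, 0.25],
    [0, 0, 0, 0, 0, 0, 0.25]
  ]
}}

```text
time: 46.75
tool_pos: [0.4381, 0.2839, 0.0378]
tcp_rot: [-2.226, -0.211, 0.103]
wrist_force: [-0.5, 0.3, -0.1]
width: 0.38
```

Emit:
{"method": "jog_arm", "body": {
  "increments": [
    [0, -0.025, -0.02, 0, 0, 0, 0.25],
    [0, -0.031, -0.025, 0, 0, 0, 0.25],
    [0, -0.031, -0.025, 0, 0, 0, 0.25],
    [0, -0.031, -0.025, 0, 0, 0, 0.25],
    [0, -0.02, -0.016, 0, 0, 0, 0.25],
    [0, 0, 0, 0, 0, 0, 0.25]
  ]
}}

```text
time: 47.5
tool_pos: [0.4378, 0.2804, 0.2188]
tcp_rot: [-2.226, -0.21, 0.105]
wrist_force: [1.5, 0.0, -1.5]
width: 0.38
```

```bash
sed -i 's/^TT=32/TT=38/' h.py; python3 - <<'E'
from h import *
go(-.122,[(.16,48)],via=(.52,.13,.36))
E
```

```text
t 47.5 from [0.4378 0.2804 0.2188] width 0.38 F [ 1.5105  0.0368 -1.4642]
-> [0.52 0.13 0.36] rows 14
   0 [0.004, -0.001, -0.015, 0.072, 0.131, -0.005]
   1 [0.006, -0.002, -0.015, 0.072, 0.131, -0.005]
   2 [0.008, -0.003, -0.014, 0.072, 0.131, -0.005]
   3 [0.009, -0.004, -0.012, 0.072, 0.131, -0.005]
   4 [0.011, -0.005, -0.011, 0.072, 0.131, -0.005]
   5 [0.012, -0.005, -0.009, 0.072, 0.131, -0.005]
   6 [0.013, -0.006, -0.007, 0.072, 0.131, -0.005]
   7 [0.014, -0.006, -0.005, 0.072, 0.131, -0.005]
   8 [0.014, -0.006, -0.002, 0.072, 0.131, -0.005]
   9 [0.015, -0.006, 0.0, 0.072, 0.131, -0.005]
   10 [0.014, -0.006, 0.002, 0.072, 0.131, -0.005]
   11 [0.014, -0.006, 0.005, 0.072, 0.131, -0.005]
   12 [0.013, -0.005, 0.007, 0.072, 0.131, -0.005]
   13 [0.012, -0.005, 0.009, 0.072, 0.131, -0.005]
-> [0.5746 0.0359 0.33  ] rows 3
   0 [0.032, 0.019, 0.006, 0.0, 0.0, 0.0]
q [ 0.8389  0.2492  1.8085 -0.5114  1.5325  0.7884]
```

Emit:
{"method": "jog_arm", "body": {
  "increments": [
    [0.004, -0.002, -0.015, 0.072, 0.131, -0.005, 0.25],
    [0.006, -0.003, -0.015, 0.072, 0.131, -0.005, 0.25],
    [0.008, -0.003, -0.014, 0.072, 0.131, -0.005, 0.25],
    [0.009, -0.004, -0.012, 0.072, 0.131, -0.005, 0.25],
    [0.011, -0.005, -0.011, 0.072, 0.131, -0.005, 0.25],
    [0.012, -0.005, -0.009, 0.072, 0.131, -0.005, 0.25],
    [0.013, -0.006, -0.007, 0.072, 0.131, -0.005, 0.25],
    [0.014, -0.006, -0.005, 0.072, 0.131, -0.005, 0.25],
    [0.014, -0.006, -0.002, 0.072, 0.131, -0.005, 0.25],
    [0.015, -0.006, 0, 0.072, 0.131, -0.005, 0.25]
  ]
}}

```text
time: 48.75
tool_pos: [0.4896, 0.1672, 0.303]
tcp_rot: [-1.198, 0.465, -1.116]
wrist_force: [0.2, 0.5, -1.0]
width: 0.382
```

Emit:
{"method": "jog_arm", "body": {
  "increments": [
    [0.014, -0.006, 0.004, 0.072, 0.131, -0.005, 0.25],
    [0.014, -0.006, 0.007, 0.072, 0.131, -0.005, 0.25],
    [0.013, -0.005, 0.009, 0.072, 0.131, -0.005, 0.25],
    [0.012, -0.005, 0.011, 0.072, 0.131, -0.005, 0.25],
    [0, 0, 0, 0, 0, 0, 0.25]
  ]
}}

```text
time: 49.38
tool_pos: [0.5135, 0.122, 0.3352]
tcp_rot: [-0.649, 0.681, -1.474]
wrist_force: [-0.1, 0.0, -1.0]
width: 0.379
```

```bash
python3 - <<'E'
from h import *
go(-.122,[(.16,46)])
E
```

```text
t 49.38 from [0.5135 0.122  0.3352] width 0.379 F [-0.0816  0.0055 -0.9609]
-> [0.5687 0.0357 0.3306] rows 3
   0 [0.029, 0.013, 0.013, 0.016, -0.015, 0.007]
   2 [0.029, 0.013, 0.012, 0.016, -0.015, 0.007]
q [ 0.3141 -0.4809  2.2622 -0.3233  0.6901  2.0837]
```

Emit:
{"method": "jog_arm", "body": {
  "increments": [
    [0.029, 0.012, 0.014, 0.016, -0.015, 0.007, 0.25],
    [0.029, 0.012, 0.014, 0.016, -0.015, 0.007, 0.25],
    [0.029, 0.012, 0.013, 0.016, -0.015, 0.007, 0.25],
    [0, 0, 0, 0, 0, 0, 0.25],
    [0, 0, 0, 0, 0, 0, 0.25]
  ]
}}

```text
time: 50.0
tool_pos: [0.5674, 0.0359, 0.3261]
tcp_rot: [-0.654, 0.617, -1.434]
wrist_force: [0.9, -0.1, 0.2]
width: 0.38
```

```bash
python3 - <<'E'
from h import *
go(-.122,[(.14,45)],step=.02); axis_check(-.122)
E
```

```text
t 50.0 from [0.5674 0.0359 0.3261] width 0.38 F [ 0.9185 -0.1168  0.1876]
-> [0.5634 0.0355 0.311 ] rows 1
   0 [0.0, 0.008, -0.013, 0.033, 0.012, -0.004]
q [ 0.0051 -0.4143  2.2523  0.0465  0.5518  1.4978]
scene 0.175 65 x [-0.097 -0.08 ] y [-0.009  0.019]
scene 0.195 127 x [-0.1212 -0.0795] y [-0.0108  0.0182]
scene 0.215 91 x [-0.1204 -0.0809] y [-0.0133  0.0109]
scene 0.235 39 x [-0.1198 -0.1046] y [0.0015 0.0124]
scene 0.255 38 x [-0.1165 -0.102 ] y [0.0023 0.0125]
scene 0.275 34 x [-0.1122 -0.0985] y [0.0022 0.0151]
scene 0.295 79 x [-0.1125 -0.0938] y [-0.0071  0.0238]
side 0.175 58 x [-0.0986 -0.0774] y [-0.0201  0.0134]
side 0.195 85 x [-0.1265 -0.0803] y [-0.0177  0.0086]
side 0.215 64 x [-0.1238 -0.083 ] y [-0.0169  0.0047]
side 0.235 35 x [-0.1206 -0.1051] y [-0.0075  0.0068]
side 0.255 37 x [-0.1194 -0.1024] y [-0.0072  0.0063]
side 0.275 34 x [-0.1164 -0.0984] y [-0.0059  0.006 ]
side 0.295 53 x [-0.1145 -0.0942] y [-0.0154  0.0148]
```

Emit:
{"method": "jog_arm", "body": {
  "increments": [
    [0.002, 0.008, -0.004, 0.033, 0.005, -0.004, 0.25],
    [0, 0.003, -0.003, 0, 0, 0, 0.25],
    [0, 0, 0, 0, 0, 0, 0.25]
  ]
}}

```text
time: 50.48
tool_pos: [0.5696, 0.0379, 0.3141]
tcp_rot: [-0.626, 0.591, -1.441]
wrist_force: [-0.1, -0.6, 0.2]
width: 0.379
```

```bash
python3 - <<'E'
from h import *
go(-.117,[(.135,45),(.07,45),(.025,45)],step=.018,hy=-.001); axis_check(-.122)
E
```

```text
t 50.48 from [0.5696 0.0379 0.3141] width 0.379 F [-0.0517 -0.5622  0.2179]
-> [0.5674 0.0324 0.3061] rows 1
   0 [0.005, 0.004, -0.007, -0.002, 0.012, -0.005]
-> [0.5595 0.0321 0.2416] rows 4
   0 [0.0, 0.01, -0.013, 0.0, 0.0, 0.0]
-> [0.554  0.0319 0.1969] rows 3
   0 [0.0, 0.009, -0.012, 0.0, 0.0, 0.0]
q [ 0.0095 -0.4144  2.2893  0.0496  0.4801  1.4971]
scene 0.175 79 x [-0.1151 -0.0799] y [-0.0064  0.0195]
scene 0.195 122 x [-0.116  -0.0796] y [-0.011   0.0185]
scene 0.215 94 x [-0.1138 -0.0812] y [-0.0125  0.0141]
scene 0.235 41 x [-0.1135 -0.0991] y [0.0053 0.0154]
scene 0.255 36 x [-0.1117 -0.097 ] y [0.0037 0.0153]
scene 0.275 55 x [-0.1093 -0.0918] y [-0.0047  0.0257]
scene 0.295 78 x [-0.107  -0.0907] y [-0.0045  0.0284]
side 0.175 75 x [-0.1198 -0.0792] y [-0.0184  0.0135]
side 0.195 84 x [-0.1184 -0.0794] y [-0.0173  0.007 ]
side 0.215 65 x [-0.1166 -0.0823] y [-0.0149  0.005 ]
side 0.235 34 x [-0.1156 -0.0999] y [-0.0023  0.0096]
side 0.255 38 x [-0.1131 -0.0968] y [-0.0044  0.0077]
side 0.275 43 x [-0.112  -0.0937] y [-0.0115  0.015 ]
side 0.295 30 x [-0.1125 -0.0909] y [-0.0224  0.002 ]
```

Emit:
{"method": "jog_arm", "body": {
  "increments": [
    [0.0045, 0.0026, -0.0087, 0, 0.012, -0.005, 0.25],
    [0, 0, 0, 0, 0, 0, 0.25],
    [0, 0, 0, 0, 0, 0, 0.25]
  ]
}}

```text
time: 50.95
tool_pos: [0.5659, 0.0327, 0.3071]
tcp_rot: [-0.618, 0.598, -1.452]
wrist_force: [-0.3, 0.0, -0.5]
width: 0.38
```

```bash
python3 - <<'E'
from h import *
go(-.119,[(.13,45),(.07,45),(.025,44)],step=.018,hy=0); axis_check(-.122)
E
```

```text
t 50.95 from [0.5659 0.0327 0.3071] width 0.38 F [-0.343   0.0382 -0.5413]
-> [0.5649 0.0336 0.3011] rows 1
   0 [-0.001, 0.004, -0.005, -0.004, -0.001, 0.001]
-> [0.5576 0.0333 0.2416] rows 4
   0 [0.0, 0.009, -0.012, 0.0, 0.0, 0.0]
-> [0.5515 0.0331 0.1968] rows 3
   0 [0.0, 0.009, -0.012, 0.006, 0.0, 0.0]
q [-0.0007 -0.4198  2.3063  0.0545  0.4667  1.4983]
scene 0.175 82 x [-0.1197 -0.0799] y [-0.0075  0.0189]
scene 0.195 126 x [-0.1152 -0.0798] y [-0.0119  0.0179]
scene 0.215 95 x [-0.1184 -0.0817] y [-0.0128  0.0095]
scene 0.235 36 x [-0.1145 -0.1007] y [-0.0002  0.0096]
scene 0.255 36 x [-0.1124 -0.0986] y [-0.0004  0.0098]
scene 0.275 70 x [-0.1126 -0.0945] y [-0.0094  0.0207]
scene 0.295 128 x [-0.1241 -0.0925] y [-0.0196  0.029 ]
side 0.175 85 x [-0.1237 -0.0796] y [-0.0186  0.0095]
side 0.195 84 x [-0.1214 -0.0805] y [-0.0181  0.0063]
side 0.215 63 x [-0.1192 -0.0822] y [-0.017   0.0041]
side 0.235 35 x [-0.1177 -0.1021] y [-0.0102  0.0043]
side 0.255 34 x [-0.1152 -0.1   ] y [-0.0104  0.0057]
side 0.275 45 x [-0.1141 -0.094 ] y [-0.0184  0.0113]
side 0.295 37 x [-0.1183 -0.0937] y [-0.0289 -0.0127]
```

Emit:
{"method": "jog_arm", "body": {
  "increments": [
    [-0.001, 0.004, -0.005, 0, 0, 0.001, 0.25],
    [0, 0.009, -0.012, 0, 0, 0, 0.25],
    [0, 0.009, -0.012, 0, 0, 0, 0.25],
    [0, 0.009, -0.012, 0, 0, 0, 0.25],
    [0, 0, 0, 0, 0, 0, 0.25]
  ]
}}

```text
time: 51.68
tool_pos: [0.5818, 0.034, 0.2962]
tcp_rot: [-0.554, 0.539, -1.47]
wrist_force: [-0.3, 0.4, -1.0]
width: 0.38
```

```bash
python3 - <<'E'
from h import *
go(-.119,[(.07,45),(.025,44)],step=.018,hy=0)
E
```

```text
t 51.67 from [0.5818 0.034  0.2962] width 0.38 F [-0.2575  0.3975 -1.037 ]
-> [0.5576 0.0333 0.2416] rows 4
   0 [0.0, 0.004, -0.014, -0.021, -0.001, 0.0]
   2 [0.0, 0.005, -0.014, -0.021, -0.001, 0.0]
-> [0.5515 0.0331 0.1968] rows 3
   0 [0.0, 0.009, -0.012, 0.006, 0.0, 0.0]
q [ 0.0022 -0.3966  2.3498  0.0748  0.3199  1.4818]
```

```bash
python3 - <<'E'
from h import *
axis_check(-.11); hang_check()
for n in ("scene","side"): cv2.imwrite(f"pics/{n}15.png",read_camera(n)["img"])
a=cv2.imread("pics/side15.png")[100:230,310:440]; b=cv2.imread("pics/scene15.png")[180:310,270:400]
cv2.imwrite("pics/c15.png",cv2.resize(np.hstack([a,b]),None,fx=3,fy=3,interpolation=cv2.INTER_CUBIC))
E
```

```text
scene 0.175 74 x [-0.1142 -0.078 ] y [-0.0012  0.0194]
scene 0.195 108 x [-0.11  -0.077] y [-0.0093  0.0195]
scene 0.215 101 x [-0.1053 -0.0613] y [-0.0134  0.0121]
scene 0.235 36 x [-0.1057 -0.0886] y [0.0017 0.013 ]
scene 0.255 39 x [-0.0987 -0.0827] y [-0.005   0.0229]
scene 0.275 68 x [-0.0958 -0.079 ] y [-0.0059  0.0278]
scene 0.295 185 x [-0.1175 -0.0768] y [-0.0224  0.0292]
side 0.175 90 x [-0.1173 -0.0609] y [-0.0182  0.0063]
side 0.195 92 x [-0.1142 -0.0617] y [-0.017   0.0038]
side 0.215 65 x [-0.1102 -0.0761] y [-0.0156  0.0047]
side 0.235 35 x [-0.106  -0.0888] y [-0.0054  0.0056]
side 0.255 42 x [-0.1022 -0.0837] y [-0.0141  0.0094]
side 0.275 29 x [-0.0994 -0.0801] y [-0.0214  0.0028]
side 0.295 76 x [-0.1022 -0.0765] y [-0.0274  0.0197]
scene below [(np.float64(-0.1), 22), (np.float64(-0.09), 43), (np.float64(-0.06), 34), (np.float64(-0.05), 53)]
scene head [(np.float64(-0.12), 17), (np.float64(-0.11), 33), (np.float64(-0.1), 67), (np.float64(-0.09), 111), (np.float64(-0.08), 40), (np.float64(-0.07), 6), (np.float64(-0.06), 86), (np.float64(-0.05), 102), (np.float64(-0.04), 7), (np.float64(-0.03), 12), (np.float64(-0.02), 7)]
scene deck [(-0.18, array([0.1607, 0.1636])), (-0.15, array([0.1617, 0.1636])), (-0.12, array([0.1626, 0.169 ])), (-0.09, array([0.1632, 0.1699]))]
side below [(np.float64(-0.1), 59), (np.float64(-0.09), 43), (np.float64(-0.06), 62), (np.float64(-0.05), 38)]
side head [(np.float64(-0.12), 35), (np.float64(-0.11), 53), (np.float64(-0.1), 65), (np.float64(-0.09), 46), (np.float64(-0.08), 20), (np.float64(-0.07), 21), (np.float64(-0.06), 68), (np.float64(-0.05), 29), (np.float64(-0.03), 13), (np.float64(-0.02), 23)]
side deck [(-0.18, array([0.1602, 0.1643])), (-0.15, array([0.1617, 0.1655])), (-0.12, array([0.1628, 0.1706])), (-0.09, array([0.1622, 0.1682]))]
```

View pics/c15.png

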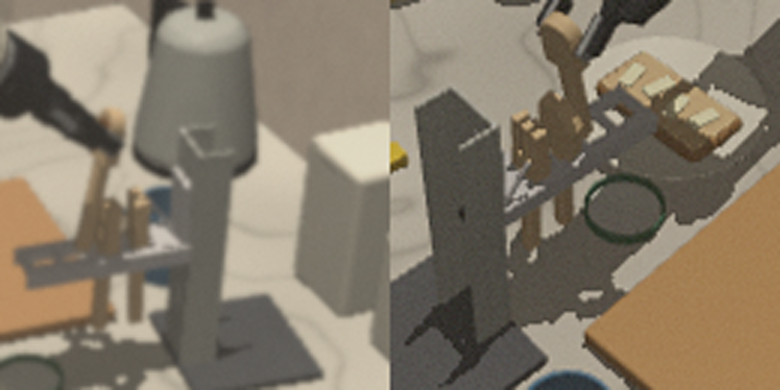

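```bash
python3 - <<'E'
from h import *
s=readout.read_state(); y=R.from_rotvec(s["tcp_rot"]).as_matrix()[:,1]; print("p",np.rad2deg(np.arcsin(-y[2])))
go(-.125,[(.15,43)],hy=0)
E
```

```text
p 40.29289593427816
t 51.98 from [0.5813 0.0338 0.2947] width 0.383 F [1.2194 0.767  5.1403]
-> [0.5559 0.0343 0.321 ] rows 1
   0 [-0.001, -0.036, 0.004, -0.047, -0.003, 0.002]
q [ 0.0019 -0.3957  2.3511  0.0745  0.3198  1.4819]
```

Emit:
{"method": "jog_arm", "body": {
  "increments": [
    [-0.001, -0.02, 0.008, 0, 0, 0, 0.25],
    [0, -0.016, -0.004, -0.02, 0, 0, 0.25],
    [0, 0, 0, 0, 0, 0, 0.25],
    [0, 0, 0, 0, 0, 0, 0.25]
  ]
}}

```text
time: 52.48
tool_pos: [0.5521, 0.0338, 0.3116]
tcp_rot: [-0.584, 0.568, -1.462]
wrist_force: [-0.1, 0.1, -1.0]
width: 0.384
```

```bash
python3 - <<'E'
from h import *
import h
s=readout.read_state(); y=R.from_rotvec(s["tcp_rot"]).as_matrix()[:,1]; print("p",np.rad2deg(np.arcsin(-y[2])))
axis_check(-.13)
h.TT=31; go(-.125,[(.145,42)],hy=0)
E
```

```text
p 42.38990292226631
scene 0.175 72 x [-0.1422 -0.0805] y [-0.0038  0.0194]
scene 0.195 113 x [-0.1432 -0.0806] y [-0.0068  0.0196]
scene 0.215 90 x [-0.1413 -0.0815] y [-0.0138  0.0081]
scene 0.235 35 x [-0.1389 -0.1228] y [-0.0021  0.0071]
scene 0.255 33 x [-0.1365 -0.1184] y [-0.002   0.0076]
scene 0.275 52 x [-0.1277 -0.1119] y [-0.0113  0.0183]
scene 0.295 85 x [-0.1334 -0.1074] y [-0.018   0.0287]
side 0.175 60 x [-0.1455 -0.0823] y [-0.018  0.012]
side 0.195 78 x [-0.1492 -0.0832] y [-0.0175  0.0063]
side 0.215 69 x [-0.1459 -0.0832] y [-0.0186  0.0037]
side 0.235 39 x [-0.1417 -0.1256] y [-0.0134  0.0016]
side 0.255 41 x [-0.1358 -0.1191] y [-0.0093  0.0018]
side 0.275 41 x [-0.1318 -0.1134] y [-0.0202  0.004 ]
side 0.295 31 x [-0.1325 -0.1074] y [-0.0292 -0.0091]
t 52.58 from [0.5522 0.0339 0.3116] width 0.381 F [ 0.1692 -0.4689 -1.3177]
-> [0.5711 0.0349 0.3131] rows 1
   0 [0.0, 0.013, 0.014, 0.007, -0.003, 0.002]
q [ 0.0028 -0.4745  2.3489  0.0523  0.437   1.5051]
```

Emit:
{"method": "jog_arm", "body": {
  "increments": [
    [0, 0.006, 0.005, 0.035, 0, 0, 0.25],
    [0, 0.0055, 0.0045, 0.035, 0, 0, 0.25],
    [0, 0, 0, 0, 0, 0, 0.25],
    [0, 0, 0, 0, 0, 0, 0.25]
  ]
}}

```text
time: 53.08
tool_pos: [0.5672, 0.0343, 0.3076]
tcp_rot: [-0.532, 0.518, -1.475]
wrist_force: [-0.0, -0.5, 0.5]
width: 0.38
```

```bash
python3 - <<'E'
from h import *
import h
s=readout.read_state(); y=R.from_rotvec(s["tcp_rot"]).as_matrix()[:,1]; print("p",np.rad2deg(np.arcsin(-y[2])),s["q"],s["tool_pos"])
axis_check(-.13)
E
```

```text
p 38.59939868510205 [ 0.0028 -0.4538  2.3761  0.0734  0.3233  1.4846] [0.5672 0.0343 0.3076]
scene 0.175 90 x [-0.1268 -0.0805] y [-0.0065  0.0189]
scene 0.195 122 x [-0.1224 -0.0812] y [-0.0096  0.0179]
scene 0.215 92 x [-0.1208 -0.0825] y [-0.013  0.01 ]
scene 0.235 37 x [-0.1194 -0.1041] y [0.0007 0.0113]
scene 0.255 31 x [-0.1154 -0.1006] y [0.0013 0.0109]
scene 0.275 61 x [-0.1112 -0.0955] y [-0.0104  0.0218]
scene 0.295 108 x [-0.1232 -0.0922] y [-0.0197  0.0287]
side 0.175 75 x [-0.1285 -0.0821] y [-0.0175  0.0137]
side 0.195 81 x [-0.1278 -0.0831] y [-0.0164  0.0088]
side 0.215 68 x [-0.1243 -0.0836] y [-0.0148  0.0043]
side 0.235 32 x [-0.1206 -0.1065] y [-0.0096  0.0036]
side 0.255 37 x [-0.1181 -0.102 ] y [-0.0067  0.0036]
side 0.275 42 x [-0.1152 -0.0956] y [-0.0174  0.0107]
side 0.295 38 x [-0.1179 -0.0916] y [-0.028  -0.0118]
```

Emit:
{"method": "jog_arm", "body": {
  "increments": [
    [0, 0.006, -0.008, 0, 0, 0, 0.25],
    [0, 0.005, -0.009, 0, 0, 0, 0.25],
    [0, 0.005, -0.009, 0, 0, 0, 0.25]
  ]
}}

```text
time: 53.55
tool_pos: [0.5639, 0.0342, 0.2773]
tcp_rot: [-0.53, 0.516, -1.476]
wrist_force: [-0.3, -0.1, -1.0]
width: 0.381
```

```bash
python3 - <<'E'
from h import *
s=readout.read_state(); y=R.from_rotvec(s["tcp_rot"]).as_matrix()[:,1]; print("p",np.rad2deg(np.arcsin(-y[2])),s["q"],s["tool_pos"],s["wrist_force"])
axis_check(-.13)
E
```

```text
p 38.457055830878886 [ 0.0026 -0.4303  2.4214  0.0941  0.2522  1.4629] [0.5639 0.0342 0.2773] [-0.3284 -0.1172 -0.9991]
scene 0.175 90 x [-0.125  -0.0804] y [-0.0076  0.0192]
scene 0.195 122 x [-0.1208 -0.0811] y [-0.0109  0.0195]
scene 0.215 92 x [-0.1177 -0.0823] y [-0.0126  0.0097]
scene 0.235 38 x [-0.1129 -0.1004] y [-0.0069  0.0209]
scene 0.255 66 x [-0.1147 -0.0973] y [-0.0099  0.0256]
scene 0.275 191 x [-0.1353 -0.0949] y [-0.0243  0.0287]
scene 0.295 224 x [-0.1462 -0.0947] y [-0.0265  0.0279]
side 0.175 80 x [-0.1281 -0.0832] y [-0.0181  0.0139]
side 0.195 78 x [-0.1248 -0.0822] y [-0.0188  0.009 ]
side 0.215 65 x [-0.1221 -0.0827] y [-0.0178  0.0043]
side 0.235 41 x [-0.1191 -0.099 ] y [-0.0152  0.0091]
side 0.255 25 x [-0.1183 -0.0979] y [-0.0272 -0.008 ]
side 0.275 75 x [-0.1217 -0.0955] y [-0.0283  0.0177]
side 0.295 43 x [-0.1404 -0.0963] y [-0.0278  0.0138]
```

Emit:
{"method": "jog_arm", "body": {
  "increments": [
    [0, 0.007, -0.011, -0.012, 0, 0, 0.25],
    [0, 0.007, -0.011, -0.012, 0, 0, 0.25],
    [0, 0.007, -0.011, -0.012, 0, 0, 0.25],
    [0, 0, 0, 0, 0, 0, 0.25]
  ]
}}

```text
time: 54.15
tool_pos: [0.5582, 0.034, 0.2341]
tcp_rot: [-0.563, 0.547, -1.468]
wrist_force: [2.0, -0.8, -1.4]
width: 0.379
```

Emit:
{"method": "jog_arm", "body": {
  "increments": [
    [0, 0.007, -0.011, -0.012, 0, 0, 0.25],
    [0, 0.007, -0.011, -0.012, 0, 0, 0.25],
    [0, 0, 0, 0, 0, 0, 0.25]
  ]
}}

```text
time: 54.52
tool_pos: [0.5539, 0.034, 0.2064]
tcp_rot: [-0.583, 0.567, -1.462]
wrist_force: [0.6, -0.6, -1.1]
width: 0.38
```

Emit:
{"method": "jog_arm", "body": {
  "increments": [
    [0, 0, 0, 0, 0, 0, 0.7],
    [0, 0, 0, 0, 0, 0, 0.7],
    [0, 0, 0, 0, 0, 0, 0.7],
    [0, -0.03, 0, 0, 0, 0, 0.7],
    [0, -0.05, 0, 0, 0, 0, 0.7],
    [0, -0.03, 0.02, -0.1, 0, 0, 0.75],
    [0, 0, 0.05, -0.1, 0, 0, 0.75],
    [0, 0, 0.05, -0.1, 0, 0, 0.75],
    [0, 0, 0, 0, 0, 0, 0.75]
  ]
}}

```text
time: 55.65
tool_pos: [0.5621, 0.0339, 0.3635]
tcp_rot: [-0.82, 0.796, -1.386]
wrist_force: [-0.3, -0.5, 0.7]
width: 0.75
```

```bash
python3 - <<'E'
from h import *
hang_check()
boardfit([("turner",.3503,.2227,88.6)])
P,M=pick2((.3501,.2228),88.8,.025,tz=.039,tilt=38); print(P); plan((P+[.03,0,.10],M))
s=readout.read_state(); print(s["q"])
E
```

```text
scene below [(np.float64(-0.14), 12), (np.float64(-0.13), 43), (np.float64(-0.12), 12), (np.float64(-0.1), 12), (np.float64(-0.09), 40), (np.float64(-0.08), 18), (np.float64(-0.06), 35), (np.float64(-0.05), 53)]
scene head [(np.float64(-0.13), 41), (np.float64(-0.12), 102), (np.float64(-0.11), 10), (np.float64(-0.1), 58), (np.float64(-0.09), 128), (np.float64(-0.08), 20), (np.float64(-0.07), 8), (np.float64(-0.06), 82), (np.float64(-0.05), 107), (np.float64(-0.04), 6), (np.float64(-0.03), 13), (np.float64(-0.02), 8)]
scene deck [(-0.18, array([0.1613, 0.1641])), (-0.15, array([0.1615, 0.1683])), (-0.12, array([0.1627, 0.1689])), (-0.09, array([0.1634, 0.1693]))]
side below [(np.float64(-0.13), 52), (np.float64(-0.12), 50), (np.float64(-0.1), 37), (np.float64(-0.09), 46), (np.float64(-0.08), 10), (np.float64(-0.06), 58), (np.float64(-0.05), 39)]
side head [(np.float64(-0.14), 18), (np.float64(-0.13), 66), (np.float64(-0.12), 35), (np.float64(-0.1), 71), (np.float64(-0.09), 45), (np.float64(-0.08), 9), (np.float64(-0.07), 23), (np.float64(-0.06), 70), (np.float64(-0.05), 24), (np.float
[... 359 characters left out ...]

-> [0.3813 0.2809 0.139 ] rows 12
   0 [-0.021, 0.009, -0.021, -0.078, -0.133, -0.01]
   1 [-0.024, 0.01, -0.017, -0.078, -0.133, -0.01]
   2 [-0.026, 0.011, -0.013, -0.078, -0.133, -0.01]
   3 [-0.027, 0.012, -0.009, -0.078, -0.133, -0.01]
   4 [-0.028, 0.012, -0.004, -0.078, -0.133, -0.01]
   5 [-0.029, 0.012, 0.001, -0.078, -0.133, -0.01]
   6 [-0.028, 0.011, 0.005, -0.078, -0.133, -0.01]
   7 [-0.028, 0.01, 0.01, -0.078, -0.133, -0.01]
   8 [-0.026, 0.009, 0.014, -0.078, -0.133, -0.01]
   9 [-0.024, 0.008, 0.018, -0.078, -0.133, -0.01]
   10 [-0.021, 0.006, 0.022, -0.078, -0.133, -0.01]
   11 [-0.018, 0.004, 0.025, -0.078, -0.133, -0.01]
[ 0.0089 -0.3374  2.0633  0.0155  0.8952  1.5428]
```

Emit:
{"method": "jog_arm", "body": {
  "increments": [
    [-0.021, 0.008, -0.021, -0.078, -0.133, -0.01, 0.75],
    [-0.024, 0.009, -0.017, -0.078, -0.133, -0.01, 0.75],
    [-0.026, 0.01, -0.013, -0.078, -0.133, -0.01, 0.75],
    [-0.027, 0.011, -0.009, -0.078, -0.133, -0.01, 0.75],
    [-0.028, 0.012, -0.004, -0.078, -0.133, -0.01, 0.75],
    [-0.029, 0.012, 0.001, -0.078, -0.133, -0.01, 0.75],
    [-0.028, 0.011, 0.005, -0.078, -0.133, -0.01, 0.75],
    [-0.028, 0.01, 0.01, -0.078, -0.133, -0.01, 0.75],
    [-0.026, 0.009, 0.014, -0.078, -0.133, -0.01, 0.75],
    [-0.024, 0.008, 0.018, -0.078, -0.133, -0.01, 0.75]
  ]
}}

```text
time: 57.1
tool_pos: [0.3817, 0.2312, 0.1672]
tcp_rot: [-2.093, 0.155, -0.25]
wrist_force: [-0.5, 0.9, -0.1]
width: 0.752
```

Emit:
{"method": "jog_arm", "body": {
  "increments": [
    [-0.019, 0.006, 0.022, -0.078, -0.133, -0.01, 0.75],
    [-0.016, 0.004, 0.025, -0.078, -0.133, -0.01, 0.75],
    [0, 0, 0, 0, 0, 0, 0.75],
    [0, 0, 0, 0, 0, 0, 0.75]
  ]
}}

```text
time: 57.6
tool_pos: [0.348, 0.2661, 0.1273]
tcp_rot: [-2.27, -0.014, 0.047]
wrist_force: [0.5, 0.6, -0.3]
width: 0.753
```

```bash
python3 - <<'E'
from h import *
P,M=pick2((.3500,.2228),88.6,.025,tz=.039,tilt=38); print(P); plan((P+[0,0,.03],M),(P,M),step=.03)
E
```

```text
[0.3514 0.2809 0.039 ]
t 57.6 from [0.348  0.2661 0.1273] width 0.753 F [ 0.4886  0.6033 -0.2958]
-> [0.3514 0.2809 0.069 ] rows 3
   0 [0.002, 0.012, 0.016, 0.012, 0.019, 0.003]
   2 [0.001, 0.012, 0.016, 0.012, 0.019, 0.003]
-> [0.3514 0.2809 0.039 ] rows 2
   0 [0.0, 0.012, 0.009, 0.0, 0.0, 0.0]
```

Emit:
{"method": "jog_arm", "body": {
  "increments": [
    [0.002, 0.012, 0.016, 0.012, 0.019, 0.003, 0.75],
    [0.002, 0.012, 0.016, 0.012, 0.019, 0.003, 0.75],
    [0.001, 0.012, 0.016, 0.012, 0.019, 0.003, 0.75],
    [0, 0, 0, 0, 0, 0, 0.75],
    [0, 0.009, 0.007, 0, 0, 0, 0.7],
    [0, 0.008, 0.006, 0, 0, 0, 0.65],
    [0, 0, 0, 0, 0, 0, 0.65],
    [0, 0, 0, 0, 0, 0, 0.65]
  ]
}}

```text
time: 58.6
tool_pos: [0.3554, 0.2784, 0.0472]
tcp_rot: [-2.222, 0.037, -0.031]
wrist_force: [1.3, -0.0, 0.6]
width: 0.65
```

```bash
python3 - <<'E'
from h import *
P,M=pick2((.3500,.2228),88.6,.025,tz=.039,tilt=38); plan((P,M),step=.03)
# long turn planned from a lifted pose
import h
s=readout.read_state()
class F:
    @staticmethod
    def read_state(): return dict(s,tool_pos=P+[0,0,.18],tcp_rot=R.from_matrix(M).as_rotvec())
h.readout=F
go(-.154,[(.16,48)],via=(.50,.12,.36))
E
```

```text
t 58.6 from [0.3554 0.2784 0.0472] width 0.65 F [ 1.3058 -0.0341  0.6162]
-> [0.3514 0.2809 0.039 ] rows 1
   0 [-0.004, 0.005, 0.007, -0.012, -0.016, 0.0]
t 58.6 from [0.3514 0.2809 0.219 ] width 0.65 F [ 1.3058 -0.0341  0.6162]
-> [0.5  0.12 0.36] rows 13
   0 [0.012, -0.001, -0.016, 0.085, 0.124, -0.004]
   1 [0.014, -0.002, -0.014, 0.085, 0.124, -0.004]
   2 [0.015, -0.003, -0.012, 0.085, 0.124, -0.004]
   3 [0.017, -0.004, -0.01, 0.085, 0.124, -0.004]
   4 [0.018, -0.005, -0.008, 0.085, 0.124, -0.004]
   5 [0.019, -0.005, -0.005, 0.085, 0.124, -0.004]
   6 [0.019, -0.006, -0.002, 0.085, 0.124, -0.004]
   7 [0.019, -0.006, 0.001, 0.085, 0.124, -0.004]
   8 [0.019, -0.005, 0.004, 0.085, 0.124, -0.004]
   9 [0.018, -0.005, 0.006, 0.085, 0.124, -0.004]
   10 [0.017, -0.004, 0.009, 0.085, 0.124, -0.004]
   11 [0.016, -0.003, 0.011, 0.085, 0.124, -0.004]
   12 [0.015, -0.002, 0.014, 0.085, 0.124, -0.004]
-> [0.5429 0.0404 0.3293] rows 2
   0 [0.041, 0.025, 0.005, 0.0, 0.0, 0.0]
q [ 0.8858  0.4162  1.9554 -0.3925  1.3307  1.1318]
```

Emit:
{"method": "jog_arm", "body": {
  "increments": [
    [-0.004, 0.005, 0.007, -0.012, -0.016, 0, 0.6],
    [0, 0, 0, 0, 0, 0, 0.55],
    [0, 0.001, 0.001, 0, 0, 0, 0.5],
    [0, 0, 0, 0, 0, 0, 0.35],
    [0, 0, 0, 0, 0, 0, 0.25],
    [0, 0, 0, 0, 0, 0, 0.25],
    [0, 0, 0, 0, 0, 0, 0.25]
  ],
  "force": 90
}}

```text
time: 59.48
tool_pos: [0.3516, 0.2824, 0.0375]
tcp_rot: [-2.233, 0.026, -0.013]
wrist_force: [-0.4, -0.0, 0.5]
width: 0.369
```

Emit:
{"method": "jog_arm", "body": {
  "increments": [
    [0, -0.025, -0.02, 0, 0, 0, 0.25],
    [0, -0.031, -0.025, 0, 0, 0, 0.25],
    [0, -0.031, -0.025, 0, 0, 0, 0.25],
    [0, -0.031, -0.025, 0, 0, 0, 0.25],
    [0, -0.02, -0.016, 0, 0, 0, 0.25],
    [0, 0, 0, 0, 0, 0, 0.25]
  ]
}}

```text
time: 60.22
tool_pos: [0.3509, 0.2786, 0.2185]
tcp_rot: [-2.234, 0.028, -0.011]
wrist_force: [-0.1, -0.1, -0.7]
width: 0.371
```

Emit:
{"method": "jog_arm", "body": {
  "increments": [
    [0.012, -0.003, -0.016, 0.085, 0.124, -0.004, 0.25],
    [0.014, -0.004, -0.014, 0.085, 0.124, -0.004, 0.25],
    [0.015, -0.004, -0.012, 0.085, 0.124, -0.004, 0.25],
    [0.017, -0.004, -0.01, 0.085, 0.124, -0.004, 0.25],
    [0.018, -0.005, -0.008, 0.085, 0.124, -0.004, 0.25],
    [0.019, -0.005, -0.005, 0.085, 0.124, -0.004, 0.25],
    [0.019, -0.006, -0.002, 0.085, 0.124, -0.004, 0.25],
    [0.019, -0.006, 0.001, 0.085, 0.124, -0.004, 0.25],
    [0.019, -0.005, 0.004, 0.085, 0.124, -0.004, 0.25],
    [0.018, -0.005, 0.007, 0.085, 0.124, -0.004, 0.25]
  ]
}}

```text
time: 61.48
tool_pos: [0.4623, 0.1503, 0.3115]
tcp_rot: [-1.081, 0.561, -1.203]
wrist_force: [-0.5, 0.5, -0.8]
width: 0.37
```

Emit:
{"method": "jog_arm", "body": {
  "increments": [
    [0.017, -0.004, 0.011, 0.085, 0.124, -0.004, 0.25],
    [0.016, -0.003, 0.014, 0.085, 0.124, -0.004, 0.25],
    [0.015, -0.002, 0.016, 0.085, 0.124, -0.004, 0.25],
    [0, 0, 0, 0, 0, 0, 0.25],
    [0, 0, 0, 0, 0, 0, 0.25]
  ]
}}

```text
time: 62.1
tool_pos: [0.4981, 0.1098, 0.3356]
tcp_rot: [-0.65, 0.678, -1.461]
wrist_force: [0.3, 0.3, -1.4]
width: 0.369
```

```bash
python3 - <<'E'
from h import *
go(-.157,[(.150,45),(.11,45)],hy=0.001,step=.03)
E
```

```text
t 62.1 from [0.4981 0.1098 0.3356] width 0.369 F [ 0.307   0.3075 -1.4281]
-> [0.5299 0.04   0.32  ] rows 3
   0 [0.023, 0.011, 0.005, 0.022, -0.013, 0.004]
   1 [0.023, 0.011, 0.004, 0.022, -0.013, 0.004]
   2 [0.024, 0.011, 0.004, 0.022, -0.013, 0.004]
-> [0.525  0.0398 0.2803] rows 2
   0 [0.0, 0.012, -0.016, 0.0, 0.0, 0.0]
q [ 0.2799 -0.5318  2.2897 -0.2688  0.6983  2.0046]
```

Emit:
{"method": "jog_arm", "body": {
  "increments": [
    [0.023, 0.011, 0.006, 0.022, -0.013, 0.004, 0.25],
    [0.023, 0.011, 0.005, 0.022, -0.013, 0.004, 0.25],
    [0.023, 0.011, 0.004, 0.022, -0.013, 0.004, 0.25],
    [0, 0, 0, 0, 0, 0, 0.25],
    [0, 0, 0, 0, 0, 0, 0.25]
  ]
}}

```text
time: 62.72
tool_pos: [0.5325, 0.0436, 0.3161]
tcp_rot: [-0.633, 0.6, -1.439]
wrist_force: [-0.3, 1.3, -0.5]
width: 0.37
```

```bash
python3 - <<'E'
from h import *
go(-.155,[(.145,45),(.05,45)],hy=0.0005,step=.016); axis_check(-.163)
s=readout.read_state(); y=R.from_rotvec(s["tcp_rot"]).as_matrix()[:,1]; print("p",np.rad2deg(np.arcsin(-y[2])),inU(s["tool_pos"]))
E
```

```text
t 62.73 from [0.5325 0.0436 0.3161] width 0.37 F [-0.3389  1.2759 -0.4784]
-> [0.5312 0.0392 0.3151] rows 1
   0 [0.004, 0.0, -0.002, 0.008, 0.01, -0.005]
-> [0.5196 0.0388 0.2208] rows 6
   0 [0.0, 0.01, -0.012, 0.0, 0.0, 0.0]
q [ 0.0292 -0.5044  2.3336  0.0182  0.5356  1.5413]
scene 0.175 82 x [-0.1558 -0.1143] y [-0.0001  0.0182]
scene 0.195 110 x [-0.1522 -0.1135] y [-0.0078  0.0173]
scene 0.215 76 x [-0.1557 -0.1149] y [-0.0054  0.0143]
scene 0.235 34 x [-0.1503 -0.1374] y [0.0037 0.0152]
scene 0.255 34 x [-0.1504 -0.1347] y [0.0046 0.0158]
scene 0.275 61 x [-0.149  -0.1298] y [-0.003   0.0258]
scene 0.295 72 x [-0.1436 -0.1277] y [-0.0041  0.0266]
side 0.175 76 x [-0.1599 -0.1168] y [-0.0224  0.0134]
side 0.195 87 x [-0.158  -0.1145] y [-0.0185  0.007 ]
side 0.215 56 x [-0.156  -0.1163] y [-0.0096  0.0078]
side 0.235 35 x [-0.1536 -0.1389] y [-0.0032  0.01  ]
side 0.255 37 x [-0.1509 -0.1366] y [-0.0025  0.0086]
side 0.275 47 x [-0.1499 -0.1307] y [-0.012   0.0174]
side 0.295 27 x [-0.1485 -0.1302] y [-0.0227  0.0088]
p 45.44067966097479 [-0.1458  0.007   0.3163]
```

Emit:
{"method": "jog_arm", "body": {
  "increments": [
    [0.006, 0, -0.001, 0, 0.005, -0.003, 0.25],
    [0, 0, 0, 0, 0, 0, 0.25],
    [0, 0, 0, 0, 0, 0, 0.25],
    [0, 0.0095, -0.012, 0, 0, 0, 0.25],
    [0, 0.0095, -0.012, 0, 0, 0, 0.25],
    [0, 0.0095, -0.012, 0, 0, 0, 0.25],
    [0, 0, 0, 0, 0, 0, 0.25]
  ]
}}

```text
time: 63.7
tool_pos: [0.5246, 0.0392, 0.2656]
tcp_rot: [-0.633, 0.603, -1.439]
wrist_force: [-0.0, 0.5, -0.6]
width: 0.37
```

```bash
python3 - <<'E'
from h import *
go(-.155,[(.10,45),(.03,45)],hy=0.0005,step=.016); axis_check(-.163)
s=readout.read_state(); y=R.from_rotvec(s["tcp_rot"]).as_matrix()[:,1]; print("p",np.rad2deg(np.arcsin(-y[2])),inU(s["tool_pos"]))
E
```

```text
t 63.7 from [0.5246 0.0392 0.2656] width 0.37 F [-0.0413  0.5469 -0.6455]
-> [0.5257 0.039  0.2705] rows 1
   0 [0.0, -0.003, 0.004, 0.01, 0.008, -0.005]
-> [0.5172 0.0387 0.201 ] rows 5
   0 [0.0, 0.009, -0.011, 0.0, 0.0, 0.0]
q [ 0.0152 -0.4823  2.4144  0.045   0.4348  1.5082]
scene 0.175 79 x [-0.1569 -0.1148] y [0.0009 0.0178]
scene 0.195 112 x [-0.1543 -0.1142] y [-0.0078  0.0172]
scene 0.215 65 x [-0.1487 -0.1162] y [-0.007   0.0182]
scene 0.235 69 x [-0.1559 -0.1366] y [-0.009   0.0214]
scene 0.255 118 x [-0.1688 -0.1346] y [-0.0217  0.0285]
scene 0.275 225 x [-0.1773 -0.1346] y [-0.025  0.028]
scene 0.295 101 x [-0.1819 -0.1608] y [-0.0275  0.0277]
side 0.175 82 x [-0.161  -0.1162] y [-0.0199  0.0133]
side 0.195 82 x [-0.1574 -0.1156] y [-0.0187  0.0078]
side 0.215 52 x [-0.1563 -0.1159] y [-0.0146  0.0063]
side 0.235 47 x [-0.1553 -0.1367] y [-0.0166  0.0092]
side 0.255 35 x [-0.1597 -0.1328] y [-0.0294 -0.0109]
side 0.275 65 x [-0.1569 -0.1328] y [-0.0281  0.0162]
p 45.346537715492374 [-0.1516  0.0013  0.2684]
```

Emit:
{"method": "jog_arm", "body": {
  "increments": [
    [0, 0.0095, -0.012, 0, 0, 0, 0.25],
    [0, 0.0095, -0.012, 0, 0, 0, 0.25],
    [0, 0.0095, -0.011, 0, 0, 0, 0.25],
    [0, 0.008, -0.01, 0, 0, 0, 0.25],
    [0, 0, 0, 0, 0, 0, 0.25]
  ]
}}

```text
time: 64.42
tool_pos: [0.52, 0.0388, 0.2086]
tcp_rot: [-0.628, 0.599, -1.441]
wrist_force: [-0.8, 0.2, -1.7]
width: 0.37
```

Emit:
{"method": "jog_arm", "body": {
  "increments": [
    [0, 0, 0, 0, 0, 0, 0.7],
    [0, 0, 0, 0, 0, 0, 0.7],
    [0, 0, 0, 0, 0, 0, 0.7],
    [0, -0.03, 0, 0, 0, 0, 0.7],
    [0, -0.04, 0, 0, 0, 0, 0.7],
    [0, -0.02, 0.03, -0.1, 0, 0, 0.75],
    [0, 0, 0.05, -0.1, 0, 0, 0.75],
    [0, 0, 0.05, -0.1, 0, 0, 0.75],
    [0, 0, 0, 0, 0, 0, 0.75],
    [0, 0, 0, 0, 0, 0, 0.75]
  ]
}}

```text
time: 65.68
tool_pos: [0.5585, 0.0406, 0.3577]
tcp_rot: [-0.865, 0.825, -1.362]
wrist_force: [-0.0, 0.0, -1.1]
width: 0.754
```

```bash
python3 - <<'E'
from h import *
hang_check(); ok=True
s=readout.read_state(); print(s["tool_pos"],s["width"],s["wrist_force"])
for n in ("scene","side"):
    p=read_camera(n); cv2.imwrite(f"pics/{n}16.png",p["img"]); b=inU(cloud(p)).reshape(-1,3); b=b[(abs(b[:,1])<.035)]
    for c in (-.052,-.086,-.122,-.156):
        d=b[(abs(b[:,0]-c)<.017)&(b[:,2]>.04)&(b[:,2]<.135)]; e=b[(abs(b[:,0]-c)<.015)&(b[:,2]>.175)&(b[:,2]<.27)]
        low=np.percentile(d[:,2],3) if len(d)>10 else 9; top=np.percentile(e[:,2],98) if len(e)>10 else 9
        print(n,c,len(d),"tail z",round(low,3),"head top",round(top,3),"below xy",np.median(d[:,:2],0) if len(d) else None,"head xy",np.median(e[:,:2],0) if len(e) else None)
        ok&= low<.078 and top<.238
a=cv2.imread("pics/side16.png")[100:230,310:440]; b=cv2.imread("pics/scene16.png")[180:310,270:400]
cv2.imwrite("pics/c16.png",cv2.resize(np.hstack([a,b]),None,fx=3,fy=3,interpolation=cv2.INTER_CUBIC))
print("OK",ok)
if ok and s["tool_pos"][2]>.3: print("finish",bot.finish_job())
E
```

```text
scene below [(np.float64(-0.16), 25), (np.float64(-0.15), 48), (np.float64(-0.13), 23), (np.float64(-0.12), 53), (np.float64(-0.1), 13), (np.float64(-0.09), 36), (np.float64(-0.08), 25), (np.float64(-0.06), 35), (np.float64(-0.05), 53)]
scene head [(np.float64(-0.17), 22), (np.float64(-0.16), 72), (np.float64(-0.15), 83), (np.float64(-0.14), 11), (np.float64(-0.13), 55), (np.float64(-0.12), 97), (np.float64(-0.1), 54), (np.float64(-0.09), 133), (np.float64(-0.08), 18), (np.float64(-0.07), 8), (np.float64(-0.06), 80), (np.float64(-0.05), 106), (np.float64(-0.04), 7), (np.float64(-0.03), 10), (np.float64(-0.02), 8)]
scene deck [(-0.18, array([0.1608, 0.1681])), (-0.15, array([0.1616, 0.1689])), (-0.12, array([0.1624, 0.1704])), (-0.09, array([0.1634, 0.1696]))]
side below [(np.float64(-0.17), 15), (np.float64(-0.16), 56), (np.float64(-0.15), 26), (np.float64(-0.13), 53), (np.float64(-0.12), 50), (np.float64(-0.1), 34), (np.float64(-0.09), 48), (np.float64(-0.08), 12), (np.float64(-0.06), 51), (np.float64(-0.05), 43)]
side head [(np.float64(-0.17), 30), (np.float64(-0.16), 61), (np.floa
[... 668 characters left out ...]
21 below xy [-0.0823  0.0074] head xy [-0.0842  0.0059]
scene -0.122 76 tail z 0.061 head top 0.219 below xy [-0.1139  0.0065] head xy [-0.118   0.0085]
scene -0.156 72 tail z 0.063 head top 0.219 below xy [-0.1456  0.0073] head xy [-0.151   0.0082]
side -0.052 98 tail z 0.066 head top 0.222 below xy [-0.0518 -0.0031] head xy [-0.0561 -0.0103]
side -0.086 94 tail z 0.063 head top 0.222 below xy [-0.0869 -0.0042] head xy [-0.0921 -0.0114]
side -0.122 104 tail z 0.063 head top 0.219 below xy [-0.1195 -0.005 ] head xy [-0.1244 -0.0104]
side -0.156 102 tail z 0.06 head top 0.22 below xy [-0.1531 -0.0045] head xy [-0.1581 -0.0098]
OK True
the job is handed in; nothing more can be done
finish None
```

View pics/c16.png

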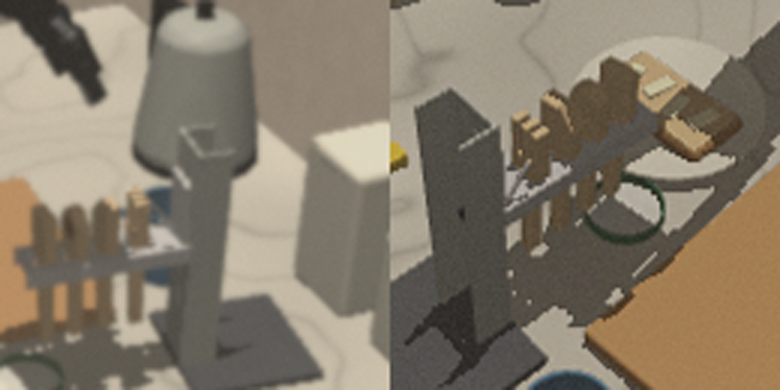

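The bracket is pressed home in the two topmost slots. All four utensils hang in it, each in its own hole: fork, scraper, spoon and turner, counting from the upright outwards. I handed the job in at about 66 s.

**Last checks**
- Both cameras put the deck about 0.160–0.165 m above the counter, with a droop of about 0.02 rad.
- The bracket held at 28 N of downward push without moving further.
- The handle ends are at 0.060–0.066 m and the head tops at about 0.22 m. All four stand nearly upright.
- The gripper was open and clear, at about z = 0.36 m, when I handed in.

**What went wrong on the way**
- The first bracket grasp was too high, so I gripped it again lower.
- The scraper was found knocked against the spoon. I moved it aside by its handle before picking it up properly.
- The spoon jammed on the hole's edge once and slipped in the grip. I realigned it and it went in.

I did not measure the positions of the banana, honey jar, mug and jar lid again at the end. The jar lid shows in the last picture, and I never aimed a move at any of them.

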